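# Pack up the sowing bench in stacked crates

## Robot

A 7-joint arm with a two-finger parallel gripper is mounted at the origin on the work surface. World frame = base frame: x ahead of the robot, y to its left, z up, the work surface at z = 0. Lengths are in mm, angles in degrees, forces in N, time in s.
With the tool pointing down it reaches from about 400 to 900 mm from the base axis. Payload 5.5 kg.
Tool frame: the origin (TCP) lies midway between the tips of the shut fingers; the grasp point (between the pads) lies 19 mm behind it; z points along the fingers, y is the line along which they close (so a half turn about z gives the same grasp; the last joint's range is limited). The gripper opens to 85 mm and grips with 20 to 120 N. Pads are 22 mm wide; open, the fingers measure 114 mm over their backs; the gripper's body (76 mm by 85 mm) begins 54 mm behind the grasp point. The pads swing forward as they close: fully open they stand 13 mm farther back than shut.
Start: joints at [86.184, 28.699, -24.465, 88.831, 12.651, 65.22, -12.049], TCP at [210.539, -614.958, 204.11] pointing down, gripper open.
Joint ranges: [-164.97, 164.97], [-17.58, 116.51], [-87.97, 89.64], [11.32, 138.91], [-80.73, 260.73], [10.89, 115.49], [-147.41, 147.41]. Speed limits (degrees/s): [147.25, 147.25, 180, 180, 180, 180, 180].

## Interface

Orientations are given as [roll, pitch, yaw] about the fixed x, y, z axes, in that order (R = Rz(yaw) Ry(pitch) Rx(roll)).
In Python, from plant import get_state, grab_frame, close_job gives the robot as it stands.
- The arm moves only by the tool step_arm, never from a script. Its argument "targets" is a list of rows, each a list of 4 numbers: the shift along the tool's x, y, z in m, then the turn about the tool's z in rad. In form: [[dx, dy, dz, yaw], ...]. A call has 1 to 10 rows; each row shifts and turns the commanded pose from where the row before left it, along the tool's axes as they then stand; what a row does not reach is not made up. A row lasts 1/12 s, in which the tool goes at most 41.7 mm and 7.16 degrees, less where a joint would pass 70% of its speed; a pose out of reach is approached as far as the arm can. A call with a gripper value outside its range is refused whole. "grip" is the opening, from -1 (shut) to 1 (fully open), so that 0 is half open, set as the call begins (left out, the last holds). The fingers move at their own pace and stop on an object; "force" is the grip in N (left out, the last holds). Time passes only in rows, so rows that do not move let the fingers close. It gives the time, the measured TCP pose, the force, the opening and the grip force at its end, in the units of the state.
- get_state(): the state, without advancing time (a new reading comes with each control period).
- grab_frame(name): name is "scene" or "top" or "wrist"; returns a dict with "frame" (384x512x3 uint8, red, green, blue), "camera_matrix" (3x3 intrinsics, pixels), "rvec" (rotation vector, rad) and "tvec" (3), from world to camera coordinates, as OpenCV has them. Camera axes: x right, y down, z forward; pixel columns grow to the right and rows downward; lengths in mm; the calibration is good to about 2 mm. A picture is of the moment at which its call begins. There is no depth.
- close_job(): hands the job in; it is judged then, once.
The state is a dict: "time": time; "joints": joint angles; "dq": joint speeds; "effort": joint torques, N m; "tool_pos": TCP position; "tool_rot": TCP orientation; "wrist_force": force on the tool from outside, world axes, zero at the start; "ft_torque": the same for the moment, N m; "gripper_width": finger opening in mm; "grip_force": force on a finger pad.
Only numpy, scipy, OpenCV 4.12 (cv2) and the standard library are available. Lean on these libraries where they do the work, as an engineer would, in place of code of your own. Each camera call takes 0.05 s, during which the arm holds its last target. There are 200 camera calls.

## Task

Pack up the sowing bench: stand all the seed jars upright in the crate that stands on its own, then take the two nested crates apart and stack them on it one upon the other, each turned end for end from the one below so that it rests level on the rim lugs instead of dropping into it. Stand all the empty pots upright in the middle crate and leave the top crate empty, and put the block lifter away flat in the tool block with its blade pushed home in the slot. Leave the bottle, the clay pot and the tin where they are.

Things in the scene. Friction and masses are not known exactly. Their poses are not given: they have to be found in the camera images.
- crate_a: Grey stack-nest crate standing empty and alone, 0.25 kg, open on top. Origin: centre of underside, x along its length, z up. Floor 3 mm thick. Tapered body (underside 181 x 141 mm) up to z = 45, then an upright collar to the rim at z = 80: 200 x 160 mm outside, inner faces at x = +-98, y = +-78 mm. Inside floor 176 x 136 mm but for the lug columns. Small white card on the +x end at y = +50.
- crate_a_grip (a point): Top of crate_a's hand grip on its +y side, (0, 84, 80) mm in the crate's frame. Every crate has such a grip mid-way on all four sides: a solid upright block on the collar, z = 45 to 80, 50 mm long, 12 mm thick (|y| = 78 to 90, or |x| = 98 to 110); its inner face is the collar's, so it can be pinched from above with one finger inside the crate.
- crate_a_lug (a point): Top of crate_a's rim lug at (70, 69, 74) mm in the crate's frame. Every crate has four: ledges 20 mm wide inside both long sides at x = +70 and x = -40, |y| = 61 to 78, tops 6 mm below the rim, each on a hollow column down to the floor (its inner face at |y| = 52 at the floor, 61 at the lug). Under each lug the body's outside has a matching groove.
- crate_b: Crate just like crate_a, origin and axes alike: the lower one of the nested pair. A crate set on another the same way round (same x direction) nests: its grooves pass the lugs, and it ends 35 mm above the other's underside. Turned 180 degrees about the vertical it stacks: its underside rests on the lugs, 74 mm above the other's underside, inside the rim with 7 mm play all round.
- crate_c: Crate just like crate_a, origin and axes alike, 0.2 to 0.3 kg: the upper one of the nested pair. It starts nested in crate_b, the same way round, with 2 mm play and its grips resting on crate_b's grips; it comes free when lifted straight up by 45 mm or more.
- jar1: Seed jar of clear glass with an aluminium lid and a paper band, closed: upright cylinder 42 mm diameter, 58 mm tall, 0.08 to 0.15 kg; origin at the centre of its underside, z up. May be absent.
- jar2: Seed jar of clear glass with an aluminium lid and a paper band, closed: upright cylinder 42 mm diameter, 58 mm tall, 0.08 to 0.15 kg; origin at the centre of its underside, z up. May be absent.
- jar3: Seed jar of clear glass with an aluminium lid and a paper band, closed: upright cylinder 42 mm diameter, 58 mm tall, 0.08 to 0.15 kg; origin at the centre of its underside, z up. May be absent.
- pot1: Empty square brown plastic nursery pot, open on top: 45 x 45 mm outside (48 over its thin rim), 48 mm tall, 3 mm walls, 0.03 kg; origin at the centre of its underside, z up, sides along x and y. May be absent.
- pot2: Empty square brown plastic nursery pot, open on top: 45 x 45 mm outside (48 over its thin rim), 48 mm tall, 3 mm walls, 0.03 kg; origin at the centre of its underside, z up, sides along x and y. May be absent.
- pot3: Empty square brown plastic nursery pot, open on top: 45 x 45 mm outside (48 over its thin rim), 48 mm tall, 3 mm walls, 0.03 kg; origin at the centre of its underside, z up, sides along x and y. May be absent.
- lifter: Block lifter, a flat hand tool lying on the bench, 0.13 kg: steel blade 90 mm long, 58 wide, 3 thick (x = 0 to 90) and straight wooden handle 110 mm long, 22 wide, 20 high (x = -110 to 0), with one flat underside. Origin on the underside where blade meets handle; x towards the blade's end, z up. Centre of mass within 20 mm of the origin.
- lifter_tip (a point): Middle of the end edge of the lifter's blade (90 mm along the lifter's x, 1.5 mm above its underside).
- tool_block: Fixed wooden tool block 200 mm long (x), 96 mm wide; origin at the centre of its underside, x from its open front to its back, z up. Base board 8 mm thick, full length; its front part, x = -100 to 20, is open and carries the handle. Over x = 20 to 100 a cover (z = 22 to 40) leaves one flat slot for the blade. Two dibbers stand on the cover at x = 78, y = +-24, to z = 80.
- slot_mouth (a point): Middle of the lower edge of the slot's mouth, (20, 0, 8) mm in the tool block's frame. The slot is 72 mm wide (y = +-36), 14 mm high (z = 8 to 22), opens towards the block's -x and ends at a stop at x = 92 mm, so it is 72 mm deep.
- sprayer: Bystander: small white plastic bottle, 64 mm diameter, 95 mm tall; origin at the centre of its underside. To be left alone.
- clay_pot: Bystander: terracotta pot, 80 mm across, 75 mm tall; origin at the centre of its underside. To be left alone.
- twine_tin: Bystander: steel tin, 70 mm diameter, 60 mm tall; origin at the centre of its underside. To be left alone.
Mind the look-alikes: they are no part of the job. What is shaped like the pot2 but orange or yellow is not meant. What is shaped like the pot1 but red is not meant.

How it is judged (in metres and radians):
At the end, for the whole second after the job is handed in: Released, at rest: jars upright (0.15 rad) on crate_a's floor, crate_a level on the bench; the others on the lugs, each 70-78 mm above the one below, within 16 mm, 0.15 rad, tilt 0.04 rad; pots upright in the middle crate; lifter_tip at x 78 mm or more in the tool block, within 12 mm, 0.2 rad (height (world z) of crate_a below 0.006 m and angle between crate_a's own z axis and vertical below 0.03 rad and linear speed of each of crate_a, crate_b, crate_c, jar1, jar2, jar3, lifter below 0.02 m/s and x of jar1 in the frame of crate_a between -0.08 and 0.08 m and y of jar1 in the frame of crate_a between -0.055 and 0.055 m and z of jar1 in the frame of crate_a between 0 and 0.012 m and angle between each of jar1, jar2, jar3's own z axis and vertical below 0.15 rad and x of jar2 in the frame of crate_a between -0.08 and 0.08 m and y of jar2 in the frame of crate_a between -0.055 and 0.055 m and z of jar2 in the frame of crate_a between 0 and 0.012 m and x of jar3 in the frame of crate_a between -0.08 and 0.08 m and y of jar3 in the frame of crate_a between -0.055 and 0.055 m and z of jar3 in the frame of crate_a between 0 and 0.012 m and (((z of crate_c in the frame of crate_a between 0.07 and 0.078 m and horizontal distance between crate_c and crate_a below 0.016 m and angle between the x axis of crate_c and the x axis of crate_a, either way round below 0.15 rad and angle between each of crate_c, crate_b's own z axis and vertical below 0.04 rad and z of crate_b in the frame of crate_c between 0.07 and 0.078 m and horizontal distance between crate_b and crate_c below 0.016 m and angle between the x axis of crate_b and the x axis of crate_c, either way round below 0.15 rad and x of pot1 in the frame of crate_c between -0.08 and 0.08 m) and (y of pot1 in the frame of crate_c between -0.055 and 0.055 m and z of pot1 in the frame of crate_c between 0 and 0.012 m and angle between pot1's own z axis and vertical below 0.15 rad and linear speed of pot1 below 0.02 m/s and x of pot2 in the frame of crate_c between -0.08 and 0.08 m and y of pot2 in the frame of crate_c between -0.055 and 0.055 m and z of pot2 in the frame of crate_c between 0 and 0.012 m) and (angle between each of pot2, pot3's own z axis and vertical below 0.15 rad and linear speed of each of pot2, pot3 below 0.02 m/s and x of pot3 in the frame of crate_c between -0.08 and 0.08 m and y of pot3 in the frame of crate_c between -0.055 and 0.055 m and z of pot3 in the frame of crate_c between 0 and 0.012 m)) or ((z of crate_b in the frame of crate_a between 0.07 and 0.078 m and horizontal distance between crate_b and crate_a below 0.016 m and angle between the x axis of crate_b and the x axis of crate_a, either way round below 0.15 rad and angle between each of crate_b, crate_c's own z axis and vertical below 0.04 rad and z of crate_c in the frame of crate_b between 0.07 and 0.078 m and horizontal distance between crate_c and crate_b below 0.016 m and angle between the x axis of crate_c and the x axis of crate_b, either way round below 0.15 rad and x of pot1 in the frame of crate_b between -0.08 and 0.08 m) and (y of pot1 in the frame of crate_b between -0.055 and 0.055 m and z of pot1 in the frame of crate_b between 0 and 0.012 m and angle between pot1's own z axis and vertical below 0.15 rad and linear speed of pot1 below 0.02 m/s and x of pot2 in the frame of crate_b between -0.08 and 0.08 m and y of pot2 in the frame of crate_b between -0.055 and 0.055 m and z of pot2 in the frame of crate_b between 0 and 0.012 m) and (angle between each of pot2, pot3's own z axis and vertical below 0.15 rad and linear speed of each of pot2, pot3 below 0.02 m/s and x of pot3 in the frame of crate_b between -0.08 and 0.08 m and y of pot3 in the frame of crate_b between -0.055 and 0.055 m and z of pot3 in the frame of crate_b between 0 and 0.012 m))) and x of lifter_tip in the frame of tool_block between 0.078 and 0.097 m and y of lifter_tip in the frame of tool_block between -0.012 and 0.012 m and z of lifter_tip in the frame of tool_block between 0.006 and 0.022 m and angle between the x axis of lifter and the x axis of tool_block, either way round below 0.2 rad); the robot touches nothing.
It fails at once if the bottle is pushed from its place by more than 40 mm (distance of sprayer from where it was at the start of the episode above 0.04 m).
It fails at once if the clay pot is pushed from its place by more than 40 mm (distance of clay_pot from where it was at the start of the episode above 0.04 m).
It fails at once if the tin is pushed from its place by more than 40 mm (distance of twine_tin from where it was at the start of the episode above 0.04 m).
Of jar1, jar2, jar3 only 2 to 3 are there at a start; the rules pass over those that are not, and their reading is None.
Of pot1, pot2, pot3 only 2 to 3 are there at a start; the rules pass over those that are not, and their reading is None.
At some moment in a run one of lifter may be knocked a few centimetres aside while the robot is not near it.
It also fails if it takes over 210 s, if anything falls off the work surface, if the arm or the gripper's body presses on something with over 40 N, if the wrist force passes 120 N, or if a joint passes its speed limit or range.

## Working session

There is one attempt and no reset: what is moved stays moved. The work goes in short steps, Python scripts to look and compute and a tool call to move; the robot and the scene stay as the last step left them, time stands still between calls to the robot, and variables do not carry over. Pictures are saved under pics/ and viewed, at most 14 in all, crops included, and the job is handed in when it is done.

Besides the shell and the picture viewer there is one more tool, called after "Request:" as a command line: name --pt "numbers of a row" for each row, then --argument value for the rest. step_arm: Moves the arm, as the interface text tells. Its arguments: {"type":"object","properties":{"targets":{"type":"array","items":{"type":"array","items":{"type":"number"}}},"grip":{"type":"number"},"force":{"type":"number"}},"required":["targets"]}

```bash
ls; mkdir -p pics
cat > h.py <<'E'
import numpy as np, cv2
from plant import get_state, grab_frame, close_job
def cam(n,save=None):
    f=grab_frame(n); 
    if save: cv2.imwrite('pics/'+save+'.png',f['frame'][:,:,::-1])
    return f
def ray(f,u,v,z):
    K=np.array(f['camera_matrix'],float);R,_=cv2.Rodrigues(np.array(f['rvec'],float));t=np.array(f['tvec'],float).ravel()
    d=R.T@np.linalg.inv(K)@np.array([u,v,1.]);c=-R.T@t
    return (c+d*(z-c[2])/d[2])[:2]
def proj(f,P):
    return cv2.projectPoints(np.array(P,float).reshape(-1,1,3),np.array(f['rvec'],float),np.array(f['tvec'],float),np.array(f['camera_matrix'],float),None)[0].reshape(-1,2)
E
python3 - <<'E'
from h import *
import pickle
s=get_state();print(s)
for n in ['scene','top']:
    f=cam(n);pickle.dump(f,open(n+'0.pkl','wb'))
    cv2.imwrite(f'pics/{n}0.png',cv2.resize(f['frame'][:,:,::-1],(800,600),interpolation=cv2.INTER_CUBIC))
    R,_=cv2.Rodrigues(np.array(f['rvec'],float));print(n,-R.T@np.array(f['tvec'],float).ravel(),f['camera_matrix'])
    print(ray(f,0,0,0),ray(f,511,0,0),ray(f,0,383,0),ray(f,511,383,0))
E
```

```text
pics
{'time': 0.0, 'joints': array([ 86.18480487,  28.75292932, -24.45266077,  88.89026312,
        12.65146515,  65.22054817, -12.04852773]), 'dq': array([ 0.0491871 , -0.04299746, -0.10283942,  0.04805833,  0.00764325,
        0.04135032,  0.11696057]), 'effort': array([-3.75513525e-05, -5.69519985e+01, -5.81661299e+00, -2.80940098e+01,
        1.05801690e-02,  1.20124355e-02, -3.53851613e-05]), 'tool_pos': array([ 210.20659399, -614.2934883 ,  203.0767495 ]), 'tool_rot': array([-1.79889758e+02, -2.75107173e-03,  1.88987488e+01]), 'wrist_force': array([-0.434843  , -0.56535162, -0.66572534]), 'ft_torque': array([-0.02197053,  0.01475414,  0.01332418]), 'grip_force': 0.0, 'gripper_width': 85.32261402218988}
scene [1293.54990858  310.24047391 1343.80960762] [[497.05267676   0.         251.26277566]
 [  0.         497.05267676 196.77462985]
 [  0.           0.           1.        ]]
[ -101.27347322 -1434.50087408] [-879.43172625  662.03612553] [1249.2625163  -424.74614503] [772.55339922 813.29813071]
top [ 295.40243511  -15.60978513 1260.22181667] [[374.66849871   0.         249.5837868 ]
 [  0.         374.66849871 196.17587158]
 [  0.           0.           1.        ]]
[1217.22460105 1060.56999092] [1456.66735255 -903.48120103] [-117.83238181  710.70193515] [  68.71100196 -867.00540839]
```

View pics/top0.png

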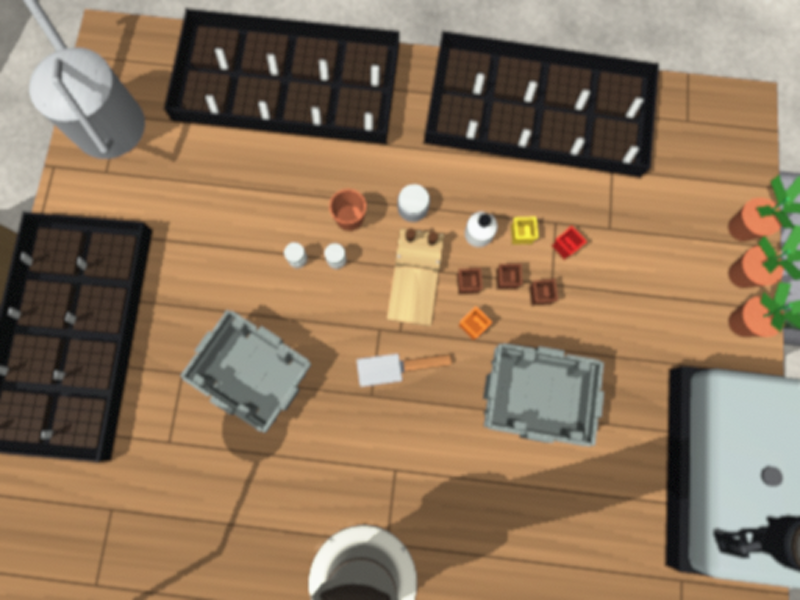

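View pics/scene0.png

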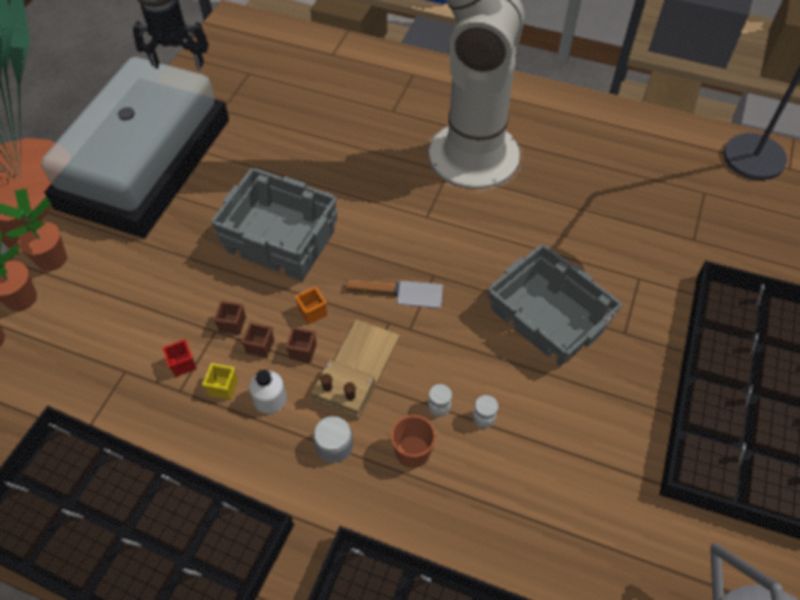

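Candidates (top view, 800×600). Jars: (295,254) and (335,255), with the tin at (413,200) as look-alike. Pots: brown ones at (469,280), (509,276) and (542,292); orange (475,322), yellow (525,230) and red (570,242) are not meant. The lone crate is at (248,370), the nested pair at (545,393), the lifter at (405,367). Checking in one close crop.

Run:
```python
import pickle,cv2,numpy as np
t=pickle.load(open('top0.pkl','rb'))['frame'][:,:,::-1];s=pickle.load(open('scene0.pkl','rb'))['frame'][:,:,::-1]
def c(im,x,y,w=100,h=75): return cv2.resize(im[y:y+h,x:x+w],(400,300),interpolation=cv2.INTER_CUBIC)
m=np.vstack([np.hstack([c(t,110,195),c(t,300,215)]),np.hstack([c(s,305,155),c(s,125,105)])])
cv2.imwrite('pics/crop1.png',m)
```

```text
(no output)
```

View pics/crop1.png

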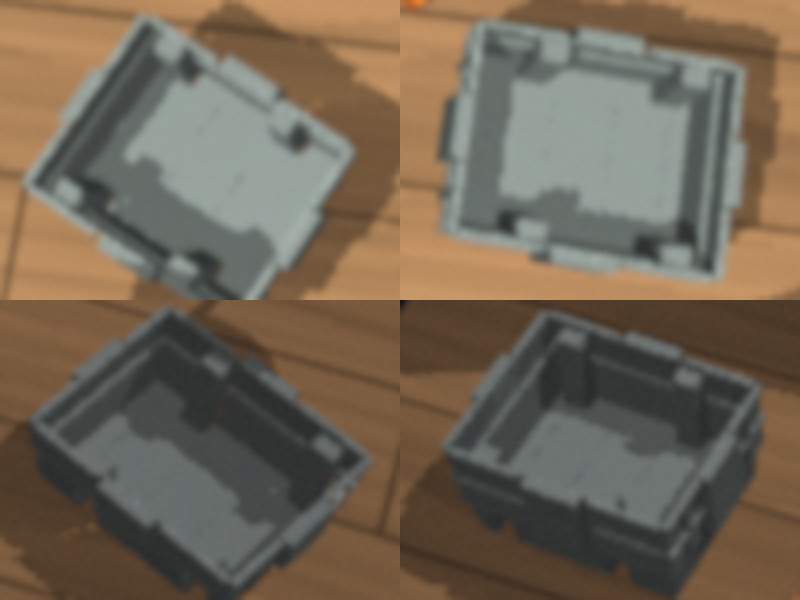

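The lone crate's lugs near its upper-left end (crop 170,45 / 70,190) lie 30 mm from that end, so its +x points up-left. The pair's closer lugs are at its right end (crop 695,75 / 675,255), so its +x points right. Now fitting the crates and the rest roughly.

```bash
cat >> h.py <<'E'
from scipy.optimize import least_squares
def fitpose(f,model,pix,x0,z0=0):
    """model Nx3 (mm, object frame), pix Nx2; fit x,y,yaw(deg)"""
    M=np.array(model,float);P=np.array(pix,float)
    def w(p):
        c,s=np.cos(np.radians(p[2])),np.sin(np.radians(p[2]))
        return np.c_[p[0]+c*M[:,0]-s*M[:,1],p[1]+s*M[:,0]+c*M[:,1],M[:,2]+z0]
    r=least_squares(lambda p:(proj(f,w(p))-P).ravel(),x0,x_scale=[10,10,5])
    return r.x.round(1),np.sqrt(np.mean(r.fun**2)).round(2)
def rel(x,y,z,yaw=None):
    """tool-frame shift from the measured pose to world target, then turn"""
    s=get_state();p=s['tool_pos'];a=np.radians(s['tool_rot'][2])
    d=np.array([x,y,z])-p;T=np.array([np.cos(a)*d[0]+np.sin(a)*d[1],np.sin(a)*d[0]-np.cos(a)*d[1],-d[2]])
    print('tool shift mm',T.round(1),'turn rad',None if yaw is None else round(-np.radians((yaw-s['tool_rot'][2]+180)%360-180),3),'| at',p.round(1),s['tool_rot'].round(1))
E
python3 - <<'E'
from h import *
import pickle
t=pickle.load(open('top0.pkl','rb'));s=pickle.load(open('scene0.pkl','rb'))
a=lambda l:[(110+x/4-.4,195+y/4-.4) for x,y in l]; b=lambda l:[(300+(x-400)/4-.4,215+y/4-.4) for x,y in l]
# order: corner(+x,+y),(+x,-y),(-x,-y) ,lug(70,+),(70,-),(-40,+),(-40,-)
cor=[(100,80,80),(100,-80,80),(-100,-80,80),(-100,80,80)];lug=[(70,69,74),(70,-69,74),(-40,69,74),(-40,-69,74)]
print('A',fitpose(t,cor[:3]+lug,a([(25,185),(145,15),(355,150),(70,190),(170,45),(182,267),(293,132)]),[400,400,57]))
print('C',fitpose(t,cor+lug,b([(745,65),(720,275),(445,235),(475,25),(695,75),(677,255),(553,48),(530,230)]),[350,-300,-98],35))
k=1/1.5625
for n,(u,v),z in [('jar',(295,252),58),('jar',(335,254),58),('pot',(469,280),40),('pot',(509,276),40),('pot',(542,292),40),('orange',(475,322),40),('tb front',(388,320),8),('tb frontR',(432,324),8),('tb coverL',(401,230),40),('tb coverR',(443,234),40),('tipL',(358,358),2),('tipR',(359,384),2),('blade end',(401,371),2),('handle end',(452,359),20),('clay',(348,209),70),('tin',(413,200),60),('bottle',(482,225),60),('yellow',(525,230),40)]:
    print(n,ray(t,u*k,v*k,z).round())
E
```

```text
A (array([382.8, 283. ,  63.6]), np.float64(1.0))
C (array([ 403.6, -309.1,  -92.7]), np.float64(0.77))
jar [645. 227.]
jar [651. 141.]
pot [ 632. -151.]
pot [ 652. -236.]
pot [ 625. -309.]
orange [ 542. -172.]
tb front [531.  13.]
tb frontR [533. -83.]
tb coverL [727.   7.]
tb coverR [729. -85.]
tipL [441.  67.]
tipR [386.  58.]
blade end [425. -28.]
handle end [ 461. -133.]
clay [751. 126.]
tin [792. -11.]
bottle [ 753. -166.]
yellow [ 760. -263.]
```

Request:
step_arm --pt "0.01 0 -0.03 0" --pt "0.025 -0.013 -0.01 0" --pt "0.025 -0.013 -0.01 0" --pt "0.025 -0.013 -0.01 0" --pt "0.025 -0.013 -0.01 0" --pt "0.025 -0.013 -0.01 0" --pt "0.025 -0.013 -0.01 0" --pt "0.025 -0.013 -0.01 0" --pt "0.025 -0.013 -0.01 0" --pt "0.025 -0.013 -0.01 0" --grip 0.6

```text
time: 0.93
tool_pos: [395.5, -426.8, 324.2]
tool_rot: [-180.0, 0.0, 18.9]
wrist_force: [-0.4, 0.7, -0.5]
gripper_width: 68.4
grip_force: 0.0
```

Request:
step_arm --pt "0.025 -0.013 -0.01 0" --pt "0.025 -0.013 0 0" --pt "0.025 -0.013 0 0" --pt "0.025 -0.013 0 0" --pt "0.025 -0.013 0 0" --pt "0.025 -0.013 0 0" --pt "0.025 -0.013 0 0" --pt "0.025 -0.013 0 0" --pt "0.02 -0.013 0 0" --pt "0 0 0 0"

```text
time: 1.77
tool_pos: [568.3, -239.3, 333.7]
tool_rot: [-179.8, -0.1, 19.4]
wrist_force: [0.0, 0.5, 0.1]
gripper_width: 68.2
grip_force: 0.0
```

Run:
```python
from h import *
import pickle
s=get_state();print(s['time'],s['tool_pos'],s['tool_rot'],s['joints'].round(1))
f=cam('wrist');pickle.dump(f,open('w1.pkl','wb'))
cv2.imwrite('pics/w1.png',cv2.resize(f['frame'][:,:,::-1],(800,600),interpolation=cv2.INTER_CUBIC))
R,_=cv2.Rodrigues(np.array(f['rvec'],float));print(-R.T@np.array(f['tvec'],float).ravel(),f['camera_matrix'][0][0])
for u,v in [(0,0),(511,0),(0,383),(511,383)]: print(ray(f,u,v,0))
```

```text
1.7667 [ 568.25012803 -239.29655244  333.72817265] [-1.79803235e+02 -1.48333842e-01  1.93916035e+01] [ 47.9  21.9 -37.3  83.9  13.1  78.6 -60.6]
[ 635.43770613 -217.49537418  503.07665657] 287.4837444884016
[652.22089393 209.44953184]
[ 910.40822646 -528.93912515]
[-127.76933494  135.92829449]
[ 260.13795451 -951.61201712]
```

View pics/w1.png

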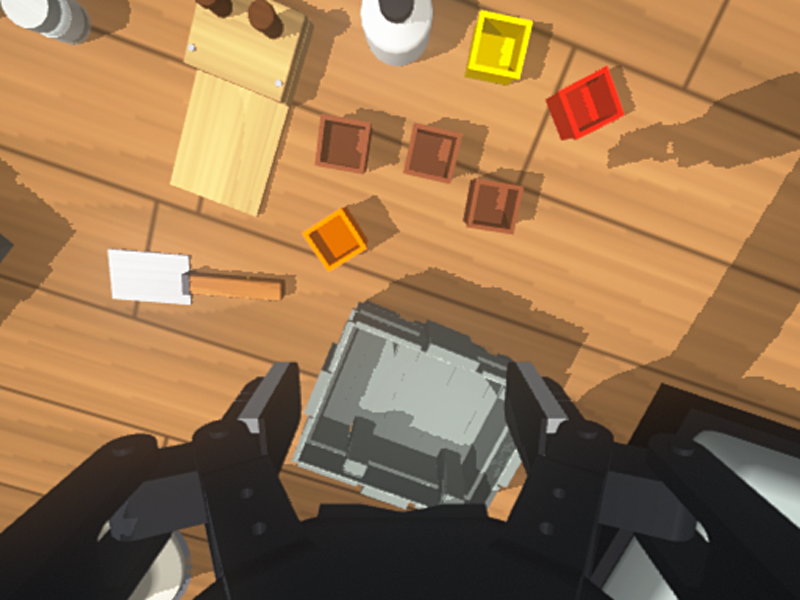

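The wrist view shows the brown pots at (344,143), (433,153) and (494,205), the tool block at (240,110), and the lifter from blade tip (110,274) to handle end (283,290). The nested pair is below, between the fingers.

Run:
```python
from h import *
import pickle
f=pickle.load(open('w1.pkl','rb'));k=1/1.5625
S=lambda l:[((x+.5)*k-.5,(y+.5)*k-.5) for x,y in l]
pot=[(24,24,48),(24,-24,48),(-24,-24,48),(-24,24,48)]
for c,x0 in [([(319,115),(372,119),(366,173),(316,166)],[630,-150,14]),([(412,124),(463,130),(455,183),(404,172)],[650,-236,10]),([(470,178),(523,184),(516,234),(464,225)],[625,-309,10])]:
    print('pot',fitpose(f,pot,S(c),x0))
print('tb',fitpose(f,[(-100,48,8),(-100,-48,8),(20,48,40),(20,-48,40)],S([(170,184),(259,216),(182,65),(285,103)]),[630,-38,0]))
print('lifter',fitpose(f,[(90,-29,3),(90,29,3),(0,-29,3),(0,29,3),(-110,-11,20),(-110,11,20)],S([(108,249),(113,300),(189,255),(190,305),(284,279),(282,299)]),[425,-28,104]))
```

```text
pot (array([ 636.2, -155. ,   12.9]), np.float64(0.59))
pot (array([ 657.2, -239.7,   10.7]), np.float64(0.83))
pot (array([ 629.8, -313.3,   13.1]), np.float64(1.29))
tb (array([633.7, -39.4,  -1.7]), np.float64(1.06))
lifter (array([436.3, -26.6, 105.7]), np.float64(0.66))
```

Request:
step_arm --pt "0.009 -0.028 0 0" --pt "0.009 -0.028 0 0" --pt "0.009 -0.028 0 0" --pt "0.009 -0.028 0 0" --pt "0.009 -0.028 0 0" --pt "0.009 -0.028 0 0" --pt "0.009 -0.028 0 0" --pt "0.009 -0.028 0 0" --pt "0.009 -0.028 0 0" --pt "0.009 -0.028 0 0"

```text
time: 2.65
tool_pos: [559.2, 47.5, 333.9]
tool_rot: [179.9, 0.0, 18.8]
wrist_force: [0.7, 0.0, -0.6]
gripper_width: 68.3
grip_force: 0.0
```

Request:
step_arm --pt "0.009 -0.028 0 0" --pt "0.009 -0.028 0 0" --pt "0.009 -0.028 0 0" --pt "0.009 -0.028 0 0" --pt "0.009 -0.028 0 0" --pt "0.009 -0.028 0 0" --pt "0 0 0 0" --pt "0 0 0 0"

```text
time: 3.32
tool_pos: [555.7, 225.5, 333.7]
tool_rot: [-180.0, 0.0, 19.1]
wrist_force: [-0.8, -1.2, 0.2]
gripper_width: 68.3
grip_force: 0.0
```

Run:
```python
from h import *
import pickle
s=get_state();print(s['time'],s['tool_pos'],s['tool_rot'],s['joints'].round(1))
f=cam('wrist');pickle.dump(f,open('w2.pkl','wb'))
cv2.imwrite('pics/w2.png',cv2.resize(f['frame'][:,:,::-1],(800,600),interpolation=cv2.INTER_CUBIC))
```

```text
3.3167 [555.70995344 225.4616073  333.74911347] [-1.79982751e+02  3.92106322e-02  1.90745362e+01] [  10.3   22.2  -47.2   86.2   16.4   78.8 -108.8]
```

View pics/w2.png

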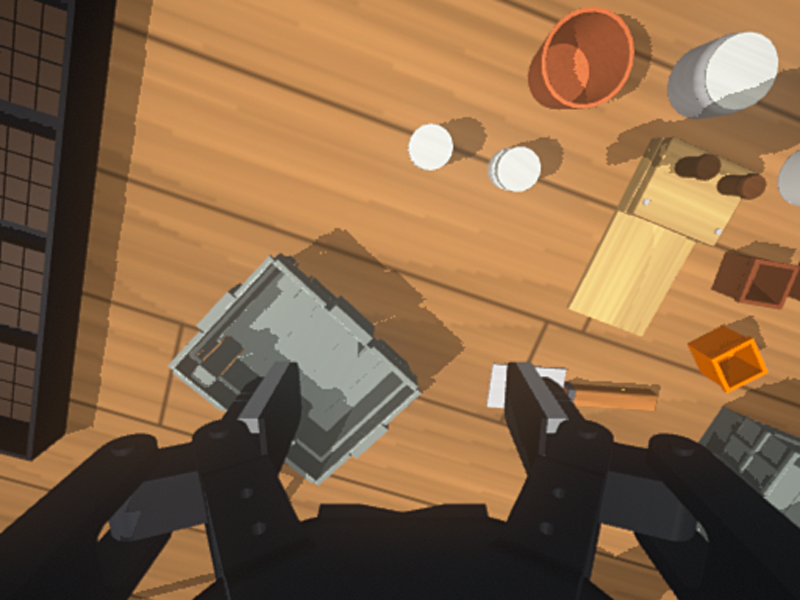

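Jar lids are at (431,147) and (518,169), only two jars. Crate_a's rim corners are (172,368), (275,258), (418,387) and (319,482).

Run:
```python
from h import *
import pickle
f=pickle.load(open('w2.pkl','rb'));k=1/1.5625
S=lambda l:[((x+.5)*k-.5,(y+.5)*k-.5) for x,y in l]
print('A',fitpose(f,[(100,80,80),(100,-80,80),(-100,-80,80),(-100,80,80)],S([(172,368),(275,258),(418,387),(319,482)]),[383,283,63]))
for p in S([(431,147),(518,169)]): print(ray(f,*p,58))
print('tb',fitpose(f,[(-100,48,8),(-100,-48,8),(20,48,40),(20,-48,40)],S([(569,307),(644,335),(621,212),(720,246)]),[630,-38,0]))
print('lift',ray(f,*S([(491,385)])[0],3))
```

```text
A (array([387.5, 281.7,  64.7]), np.float64(0.99))
[647.48623344 227.8551372 ]
[655.80215454 142.68695731]
tb (array([ 6.346e+02, -3.330e+01,  6.000e-01]), np.float64(2.64))
lift [413.37778767  60.3649609 ]
```

Request:
step_arm --pt "0.011 0.0034 0.028 0" --pt "0.011 0.0034 0.028 0" --pt "0.011 0.0034 0.028 0" --pt "0.011 0.0034 0.028 0" --pt "0.011 0.0034 0.028 0" --pt "0.011 0.0034 0.028 0" --pt "0.011 0.0034 0.028 0" --pt "0.01 0.0034 0.028 0"

```text
time: 4.03
tool_pos: [649.0, 222.9, 108.3]
tool_rot: [179.9, 0.0, 18.7]
wrist_force: [0.9, -0.2, 0.1]
gripper_width: 68.4
grip_force: 0.0
```

Request:
step_arm --pt "0 0 0 -0.112" --pt "0 0 0 -0.112" --pt "0 0 0 -0.112" --pt "0 0 0 -0.112" --pt "0 0 0 -0.112" --pt "0 0 0 -0.112" --pt "0 0 0 -0.112" --pt "0 0 0 0" --pt "0 0 0 0"

```text
time: 4.78
tool_pos: [648.1, 223.9, 109.6]
tool_rot: [180.0, 0.1, 63.5]
wrist_force: [0.0, -0.7, 0.3]
gripper_width: 68.3
grip_force: 0.0
```

Run:
```python
from h import *
rel(647.5,228,20,64);print(get_state()['joints'].round(1))
f=cam('wrist');im=f['frame'][:,:,::-1].copy()
print(proj(f,[[647.5,228,58],[655.5,142.5,58]]))
cv2.imwrite('pics/w3.png',im)
```

```text
tool shift mm [ 3.4 -2.4 89.6] turn rad -0.01 | at [648.1 223.9 109.6] [1.80e+02 1.00e-01 6.35e+01]
[  9.7  45.  -48.8  87.   36.1  64.7 -73. ]
[[253.3743458  192.54650402]
 [305.75781172 272.49036119]]
```

View pics/w3.png

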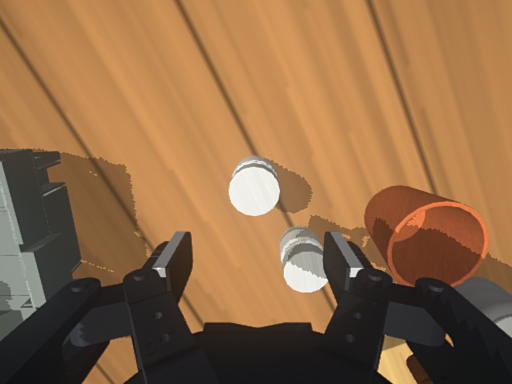

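Both lids sit within 4 px of my projections (254,190 and 305,268), so I'm grasping the first jar.

Request:
step_arm --pt "0.0035 -0.0025 0.018 0" --pt "0 0 0.018 0" --pt "0 0 0.018 0" --pt "0 0 0.018 0" --pt "0 0 0.018 0" --pt "0 0 0 0"

```text
time: 5.33
tool_pos: [644.4, 228.7, 15.8]
tool_rot: [-179.8, 0.3, 63.7]
wrist_force: [-1.4, -1.5, -1.0]
gripper_width: 68.3
grip_force: 0.0
```

Request:
step_arm --pt "0 0 0 0" --pt "0 0 0 0" --pt "0 0 0 0" --pt "0 0 0 0" --pt "0 0 0 0" --pt "0 0 0 0" --grip -1 --force 40

```text
time: 5.83
tool_pos: [647.9, 231.5, 21.6]
tool_rot: [179.9, -0.1, 63.8]
wrist_force: [0.5, 0.1, 4.5]
gripper_width: 40.1
grip_force: 40.9
```

Request:
step_arm --pt "0 0 -0.01 0" --pt "0 0 -0.02 0" --pt "0 0 -0.03 0" --pt "0 0 -0.03 0" --pt "0 0 -0.03 0" --pt "0 0 -0.02 0" --pt "0 0 0 0"

```text
time: 6.42
tool_pos: [649.1, 232.9, 166.3]
tool_rot: [179.7, -0.3, 63.8]
wrist_force: [0.6, 1.2, -1.5]
gripper_width: 39.9
grip_force: 40.6
```

Run:
```python
from h import *
# jar at crate (45,0)
c,s=np.cos(np.radians(64.2)),np.sin(np.radians(64.2))
rel(387+45*c,282+45*s,160,64.2);print(get_state()['joints'].round(1))
```

```text
tool shift mm [ -26.5 -257.2    6.3] turn rad -0.007 | at [649.1 232.9 166.3] [179.7  -0.3  63.8]
[ 10.   42.  -50.8  84.4  33.8  69.2 -71.6]
```

Request:
step_arm --pt "-0.0026 -0.0257 0 0" --pt "-0.0026 -0.0257 0 0" --pt "-0.0026 -0.0257 0 0" --pt "-0.0026 -0.0257 0 0" --pt "-0.0026 -0.0257 0 0" --pt "-0.0026 -0.0257 0 0" --pt "-0.0026 -0.0257 0 0" --pt "-0.0026 -0.0257 0 0" --pt "-0.0026 -0.0257 0 0" --pt "-0.0026 -0.0257 0 0"

```text
time: 7.25
tool_pos: [402.9, 320.6, 159.7]
tool_rot: [-180.0, 0.1, 63.8]
wrist_force: [-0.1, 0.1, -0.5]
gripper_width: 39.4
grip_force: 40.6
```

Request:
step_arm --pt "0 0 0 0" --pt "0 0 0 0" --pt "0 0 0 0"

```text
time: 7.5
tool_pos: [404.9, 320.5, 160.0]
tool_rot: [180.0, 0.0, 63.8]
wrist_force: [0.9, 0.8, 0.1]
gripper_width: 39.9
grip_force: 40.6
```

Run:
```python
from h import *
c,s=np.cos(np.radians(64.2)),np.sin(np.radians(64.2))
rel(387+45*c,282+45*s,26,64.2);print(get_state()['joints'].round(1))
f=cam('wrist')
im=f['frame'][:,:,::-1].copy()
for P in [(100,80,80),(100,-80,80),(-100,-80,80),(-100,80,80),(70,69,74),(70,-69,74)]:
    u=proj(f,[[387+c*P[0]-s*P[1],282+s*P[0]+c*P[1],P[2]]])[0]; cv2.circle(im,(int(round(u[0])),int(round(u[1]))),3,(0,0,255),1)
cv2.imwrite('pics/w4.png',im)
```

```text
tool shift mm [  2.6   0.6 134. ] turn rad -0.007 | at [404.9 320.5 160. ] [180.    0.   63.8]
[  5.3  27.  -58.4 109.6  27.   58.5 -91.3]
```

View pics/w4.png

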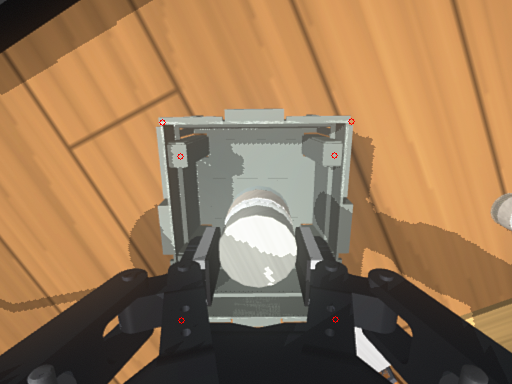

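The held jar is centred over the crate, and the projected rim corners (163,122 / 351,121) and lugs (181,156 / 334,155) match, so pose and orientation are right. Lowering.

Request:
step_arm --pt "0.002 0 0.025 0" --pt "0 0 0.025 0" --pt "0 0 0.025 0" --pt "0 0 0.025 0" --pt "0 0 0.015 0" --pt "0 0 0.01 0" --pt "0 0 0.006 0" --pt "0 0 0.004 0" --pt "0 0 0 0" --pt "0 0 0 0"

```text
time: 8.38
tool_pos: [406.3, 323.3, 25.8]
tool_rot: [180.0, -0.1, 63.8]
wrist_force: [-0.1, 0.5, -1.3]
gripper_width: 39.9
grip_force: 40.6
```

Request:
step_arm --pt "0 0 0 0" --pt "0 0 0 0" --pt "0 0 0 0" --pt "0 0 0 0" --grip 0.4

```text
time: 8.72
tool_pos: [405.9, 323.0, 25.6]
tool_rot: [180.0, -0.0, 63.8]
wrist_force: [-0.1, 0.2, -0.2]
gripper_width: 59.9
grip_force: 0.0
```

Request:
step_arm --pt "0 0 -0.02 0" --pt "0 0 -0.03 0" --pt "0 0 -0.03 0" --pt "0 0 -0.03 0" --pt "0 0 -0.03 0" --pt "0 0 0 0"

```text
time: 9.22
tool_pos: [408.0, 325.9, 170.7]
tool_rot: [179.7, -0.4, 63.8]
wrist_force: [0.2, 0.6, 0.4]
gripper_width: 60.1
grip_force: 0.0
```

Run:
```python
from h import *
rel(655.5,142.5,110,64.2)
```

```text
tool shift mm [-55.5 303.   60.7] turn rad -0.006 | at [408.  325.9 170.7] [179.7  -0.4  63.8]
```

Request:
step_arm --pt "-0.0047 0.0276 0 0" --pt "-0.0047 0.0276 0 0" --pt "-0.0047 0.0276 0 0" --pt "-0.0047 0.0276 0 0" --pt "-0.0047 0.0276 0 0" --pt "-0.0047 0.0276 0.01 0" --pt "-0.0047 0.0276 0.01 0" --pt "-0.0047 0.0276 0.01 0" --pt "-0.0047 0.0276 0.01 0" --pt "-0.0047 0.0276 0.01 0" --grip 0.6

```text
time: 10.05
tool_pos: [633.4, 157.7, 114.2]
tool_rot: [180.0, 0.0, 63.8]
wrist_force: [0.3, -0.1, 0.1]
gripper_width: 68.3
grip_force: 0.0
```

Request:
step_arm --pt "-0.0047 0.0275 0 0" --pt "0 0 0 0" --pt "0 0 0 0" --pt "0 0 0 0" --pt "0 0 0 0"

```text
time: 10.47
tool_pos: [654.1, 144.1, 115.3]
tool_rot: [-180.0, -0.0, 63.9]
wrist_force: [0.4, 0.1, -0.3]
gripper_width: 68.3
grip_force: 0.0
```

Run:
```python
from h import *
rel(655.5,142.5,20,64)
f=cam('wrist');im=f['frame'];print(proj(f,[[655.5,142.5,58]]))
# lid centroid: bright, low saturation near the prediction
h=cv2.cvtColor(im,cv2.COLOR_RGB2HSV);m=((h[:,:,1]<40)&(h[:,:,2]>200)).astype('uint8')
n,l,st,c=cv2.connectedComponentsWithStats(m)
for i in range(1,n):
    if st[i,4]>150: print(st[i],c[i].round(1),ray(f,*c[i],58))
cv2.imwrite('pics/x.png',im[:,:,::-1])
```

```text
tool shift mm [-0.8  2.  95.3] turn rad -0.001 | at [654.1 144.1 115.3] [-180.    -0.    63.9]
[[258.86307357 195.50631605]]
[ 236  165   49   54 1905] [259.6 193.5] [656.81229347 143.81502826]
[471 246  41  30 603] [496.  257.4] [ 8.17677322e+02 -2.40643052e-01]
[105 336  33  38 712] [122.9 352.9] [464.37950485  55.56162244]
```

Request:
step_arm --pt "-0.001 0.002 0.02 0" --pt "0 0 0.02 0" --pt "0 0 0.02 0" --pt "0 0 0.02 0" --pt "0 0 0.015 0" --pt "0 0 0 0" --pt "0 0 0 0"

```text
time: 11.1
tool_pos: [655.6, 141.3, 19.8]
tool_rot: [-179.9, 0.0, 63.9]
wrist_force: [0.9, 0.3, -0.3]
gripper_width: 68.2
grip_force: 0.0
```

Request:
step_arm --pt "0 0 0 0" --pt "0 0 0 0" --pt "0 0 0 0" --pt "0 0 0 0" --pt "0 0 0 0" --pt "0 0 0 0" --grip -1 --force 40

```text
time: 11.6
tool_pos: [657.6, 141.6, 22.1]
tool_rot: [179.9, -0.1, 63.8]
wrist_force: [-1.4, 0.9, 6.0]
gripper_width: 40.4
grip_force: 40.0
```

Request:
step_arm --pt "0 0 -0.01 0" --pt "0 0 -0.02 0" --pt "0 0 -0.03 0" --pt "0 0 -0.03 0" --pt "0 0 -0.03 0" --pt "0 0 -0.02 0" --pt "0 0 0 0"

```text
time: 12.18
tool_pos: [659.4, 142.1, 166.5]
tool_rot: [179.6, -0.3, 63.8]
wrist_force: [0.5, 0.6, -0.5]
gripper_width: 39.9
grip_force: 40.5
```

Request:
step_arm --pt "-0.0035 -0.0274 0 0" --pt "-0.0035 -0.0274 0 0" --pt "-0.0035 -0.0274 0 0" --pt "-0.0035 -0.0274 0 0" --pt "-0.0035 -0.0274 0 0" --pt "-0.0035 -0.0274 0 0" --pt "-0.0035 -0.0274 0 0" --pt "-0.0035 -0.0274 0 0" --pt "-0.0035 -0.0274 0 0" --pt "-0.0035 -0.0274 0 0"

```text
time: 13.02
tool_pos: [393.5, 230.0, 159.8]
tool_rot: [180.0, 0.1, 63.8]
wrist_force: [0.6, -0.2, -1.0]
gripper_width: 39.7
grip_force: 40.6
```

Request:
step_arm --pt "-0.0035 -0.0274 0 0" --pt "0 0 0 0" --pt "0 0 0 0" --pt "0 0 0 0"

```text
time: 13.35
tool_pos: [369.7, 238.7, 160.2]
tool_rot: [179.9, 0.0, 63.8]
wrist_force: [0.1, -0.3, -0.8]
gripper_width: 39.7
grip_force: 40.6
```

Run:
```python
from h import *
rel(367.4,241.5,26,64)
```

```text
tool shift mm [  1.5  -3.3 134.2] turn rad -0.003 | at [369.7 238.7 160.2] [179.9   0.   63.8]
```

Request:
step_arm --pt "0.0015 -0.003 0.025 0" --pt "0 0 0.025 0" --pt "0 0 0.025 0" --pt "0 0 0.025 0" --pt "0 0 0.015 0" --pt "0 0 0.01 0" --pt "0 0 0.006 0" --pt "0 0 0.004 0" --pt "0 0 0 0" --pt "0 0 0 0"

```text
time: 14.18
tool_pos: [367.9, 242.4, 25.7]
tool_rot: [179.9, -0.1, 63.8]
wrist_force: [0.5, -0.1, -0.8]
gripper_width: 40.1
grip_force: 40.6
```

Request:
step_arm --pt "0 0 0 0" --pt "0 0 0 0" --pt "0 0 0 0" --pt "0 0 0 0" --grip 0.4

```text
time: 14.52
tool_pos: [367.3, 241.8, 25.4]
tool_rot: [180.0, -0.0, 63.8]
wrist_force: [0.1, -0.7, 0.2]
gripper_width: 60.4
grip_force: 0.0
```

Request:
step_arm --pt "0 0 -0.02 0" --pt "0 0 -0.03 0" --pt "0 0 -0.03 0" --pt "0 0 -0.03 0" --pt "0 0 -0.04 0" --pt "0 0 -0.04 0" --pt "0 0 -0.04 0" --pt "0 0 0 0"

```text
time: 15.18
tool_pos: [370.4, 244.8, 261.6]
tool_rot: [179.5, -0.4, 63.8]
wrist_force: [0.4, 1.7, 0.3]
gripper_width: 60.0
grip_force: 0.0
```

Request:
step_arm --pt "-0.022 0.0176 0 0" --pt "-0.022 0.0176 0 0" --pt "-0.022 0.0176 0 0" --pt "-0.022 0.0176 0 0" --pt "-0.022 0.0176 0 0" --pt "-0.022 0.0176 0 0" --pt "-0.022 0.0176 0 0" --pt "-0.022 0.0176 0 0" --pt "-0.022 0.0176 0 0" --pt "-0.022 0.0176 0 0"

```text
time: 16.02
tool_pos: [427.8, -34.7, 255.2]
tool_rot: [180.0, 0.1, 63.8]
wrist_force: [-0.2, 1.1, 0.2]
gripper_width: 59.5
grip_force: 0.0
```

Request:
step_arm --pt "-0.022 0.0176 0 0" --pt "-0.022 0.0176 0 0" --pt "-0.022 0.0176 0 0" --pt "-0.022 0.0176 0 0" --pt "-0.022 0.0176 0 0" --pt "-0.022 0.0176 0 0" --pt "-0.022 0.0176 0 0" --pt "-0.022 0.0176 0 0" --pt "-0.022 0.0176 0 0" --pt "-0.022 0.0176 0 0"

```text
time: 16.85
tool_pos: [488.6, -309.7, 254.9]
tool_rot: [-180.0, 0.0, 63.8]
wrist_force: [-0.3, 1.1, 0.5]
gripper_width: 60.0
grip_force: 0.0
```

Request:
step_arm --pt "0 0 0 -0.1" --pt "0 0 0 -0.1" --pt "0 0 0 -0.1" --pt "0 0 0 -0.1" --pt "0 0 0 0" --pt "0 0 0 0" --pt "0 0 0 0"

```text
time: 17.43
tool_pos: [488.6, -308.3, 255.1]
tool_rot: [-180.0, 0.0, 86.6]
wrist_force: [-0.2, -0.8, 0.3]
gripper_width: 59.9
grip_force: 0.0
```

Run:
```python
from h import *
import pickle
s=get_state();print(s['tool_pos'],s['tool_rot'],s['joints'].round(1))
f=cam('wrist');pickle.dump(f,open('w5.pkl','wb'));t=cam('top')
a=cv2.resize(f['frame'][:,:,::-1],(800,600),interpolation=cv2.INTER_CUBIC)
a[:225,:300]=cv2.resize(t['frame'][200:275,105:205,::-1],(300,225),interpolation=cv2.INTER_CUBIC)
cv2.imwrite('pics/w5.png',a)
```

```text
[ 488.57562132 -308.32436627  255.06832348] [-1.79993590e+02  2.50209813e-03  8.65689121e+01] [ 69.2  24.5 -52.   95.6  20.4  70.    9.1]
```

View pics/w5.png

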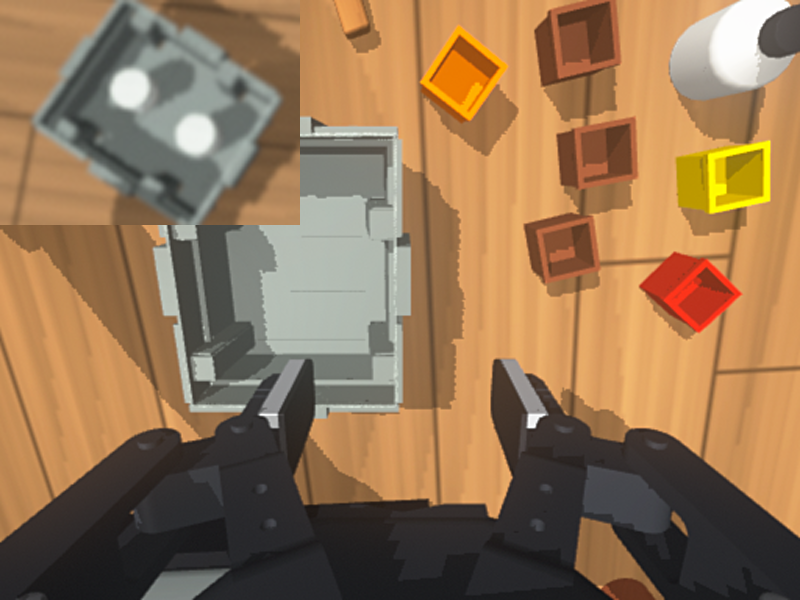

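Inset: both jars stand in crate_a. The nested pair's top rim corners are (398,127), (400,411) and (190,410), with lugs at (380,222), (383,365), (205,363) and (183,230).

Run:
```python
from h import *
import pickle
f=pickle.load(open('w5.pkl','rb'));k=1/1.5625
S=lambda l:[((x+.5)*k-.5,(y+.5)*k-.5) for x,y in l]
p,e=fitpose(f,[(-100,80,80),(100,80,80),(100,-80,80),(-40,69,74),(70,69,74),(70,-69,74),(-40,-69,74)],S([(398,127),(401,411),(189,411),(380,222),(383,365),(205,363),(184,231)]),[403,-309,-93],35)
print(p,e);a=np.radians(p[2])
rel(p[0]-84*np.sin(a),p[1]+84*np.cos(a),80,p[2]+180)
```

```text
[ 405.1 -312.3  -92.9] 2.08
tool shift mm [ -8.2   0.8 175.1] turn rad -0.008 | at [ 488.6 -308.3  255.1] [-180.     0.    86.6]
```

Request:
step_arm --pt "-0.008 0.001 0.025 0" --pt "0 0 0.025 0" --pt "0 0 0.025 0" --pt "0 0 0.025 0" --pt "0 0 0.025 0" --pt "0 0 0.025 0" --pt "0 0 0.021 0" --pt "0 0 0 0" --pt "0 0 0 0"

```text
time: 18.28
tool_pos: [488.6, -315.8, 83.5]
tool_rot: [-179.9, -0.1, 86.7]
wrist_force: [0.5, -0.1, 1.0]
gripper_width: 59.5
grip_force: 0.0
```

Request:
step_arm --pt "0 0 0 0" --pt "0 0 0 0" --pt "0 0 0 0" --pt "0 0 0 0" --pt "0 0 0 0" --pt "0 0 0 0" --pt "0 0 0 0" --pt "0 0 0 0" --grip -1 --force 100

```text
time: 18.95
tool_pos: [489.9, -317.0, 85.7]
tool_rot: [179.9, 0.1, 86.7]
wrist_force: [-1.0, -0.3, 6.6]
gripper_width: 6.0
grip_force: 98.6
```

Request:
step_arm --pt "0 0 -0.004 0" --pt "0 0 -0.006 0" --pt "0 0 -0.008 0" --pt "0 0 -0.01 0" --pt "0 0 -0.01 0" --pt "0 0 -0.012 0" --pt "0 0 -0.015 0" --pt "0 0 -0.015 0" --pt "0 0 -0.02 0" --pt "0 0 0 0"

```text
time: 19.78
tool_pos: [492.3, -317.2, 189.1]
tool_rot: [179.6, 0.2, 86.8]
wrist_force: [0.2, -0.1, -1.6]
gripper_width: 5.9
grip_force: 99.9
```

Run:
```python
from h import *
s=get_state();print(s['tool_pos'],s['tool_rot'],s['ft_torque'])
f=cam('wrist');t=cam('scene')
a=np.hstack([f['frame'][:,:,::-1][:,:400],cv2.resize(t['frame'][90:190,100:200,::-1],(384,384),interpolation=cv2.INTER_CUBIC)])
cv2.imwrite('pics/w6.png',a)
```

```text
[ 492.28405249 -317.22908389  189.06109996] [179.62615437   0.21128543  86.75821799] [-0.06354489 -0.25010836  0.02574803]
```

View pics/w6.png

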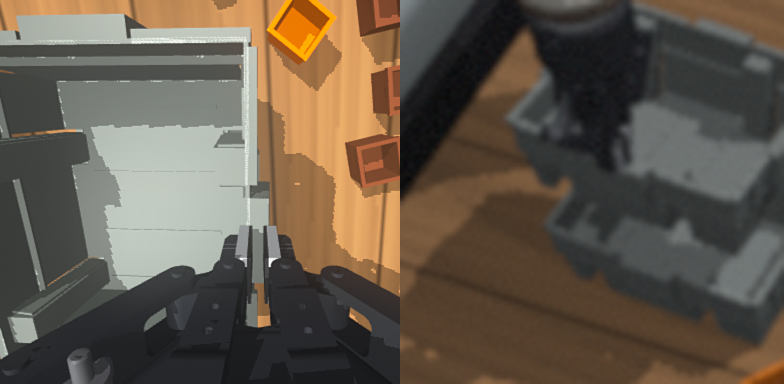

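Crate_c is held and clear of crate_b. I'll check its sag from the visible points: end grip corners (128,15)/(18,16), rim corner (251,30), column feet (88,130)/(88,165).

```bash
cat >> h.py <<'E'
from scipy.spatial.transform import Rotation as Ro
def fit6(f,model,pix,x0):
    M=np.array(model,float);P=np.array(pix,float)
    def w(p): return Ro.from_euler('xyz',[p[4],p[5],p[3]],degrees=True).apply(M)+p[:3]
    r=least_squares(lambda p:np.r_[(proj(f,w(p))-P).ravel(),.2*(p[4:]-np.array(x0[4:])),.1*(p[2]-x0[2])],x0,x_scale=[10,10,10,5,5,5],loss='soft_l1')
    return r.x.round(1),r.fun.round(1)
E
python3 - <<'E'
from h import *
s=get_state();print(s['time'])
f=cam('wrist')
x0=[408,-316,138,-93,0,0]
M=[(-110,25,80),(-110,-25,80),(-100,80,80),(-50,-52,3),(-30,-52,3),(60,-52,3)]
print(fit6(f,M,[(128,15),(18,16),(251,30),(88,131),(88,165),(105,259)],x0))
E
```

```text
19.8833
(array([ 409.8, -311.8,  126.5,  -92.6,    0.6,    0.6]), array([ 0. , -1.3,  0.2, -0.5, -0.4,  6.4, -4.2,  2.1,  0.5, -6.2,  2.2,
        0.6,  0.1,  0.1, -1.2]))
```

Request:
step_arm --pt "0.005 0 -0.01 0" --pt "0.01 -0.001 -0.01 0" --pt "0.015 -0.002 -0.01 0" --pt "0.02 -0.002 -0.01 0" --pt "0.025 -0.003 -0.01 0" --pt "0.025 -0.003 0 0" --pt "0.025 -0.003 0 0" --pt "0.025 -0.003 0 0" --pt "0.025 -0.003 0 0" --pt "0.025 -0.003 0 0"

```text
time: 20.77
tool_pos: [477.2, -112.8, 234.5]
tool_rot: [-180.0, 0.0, 86.8]
wrist_force: [0.7, 0.1, -2.3]
gripper_width: 6.0
grip_force: 99.6
```

Request:
step_arm --pt "0.025 -0.003 0 0" --pt "0.025 -0.003 0 0" --pt "0.025 -0.003 0 0" --pt "0.025 -0.003 0 0" --pt "0.025 -0.003 0 0" --pt "0.025 -0.003 0 0" --pt "0.025 -0.003 0 0" --pt "0.025 -0.003 0 0" --pt "0.025 -0.003 0 0" --pt "0.025 -0.003 0 0"

```text
time: 21.6
tool_pos: [460.9, 138.0, 234.5]
tool_rot: [180.0, 0.0, 86.8]
wrist_force: [1.1, 0.4, -2.4]
gripper_width: 6.0
grip_force: 99.7
```

Request:
step_arm --pt "0.025 -0.003 0 0" --pt "0.025 -0.001 0 0" --pt "0.02 0 0 0" --pt "0.015 0 0 0" --pt "0 0 0 0.08" --pt "0 0 0 0.08" --pt "0 0 0 0.08" --pt "0 0 0 0.08" --pt "0 0 0 0.08" --pt "0 0 0 0"

```text
time: 22.43
tool_pos: [461.8, 221.9, 234.6]
tool_rot: [180.0, 0.0, 63.7]
wrist_force: [-0.5, 0.6, -1.8]
gripper_width: 5.7
grip_force: 99.3
```

Request:
step_arm --pt "0 0 0 0" --pt "0 0 0 0" --pt "0 0 0 0" --pt "0 0 0 0"

```text
time: 22.77
tool_pos: [462.7, 221.0, 234.1]
tool_rot: [-180.0, 0.0, 63.9]
wrist_force: [0.3, -0.3, -1.8]
gripper_width: 5.7
grip_force: 99.5
```

Run:
```python
from h import *
import pickle
rel(462,244,150,63.9)
f=cam('wrist');t=cam('top');pickle.dump((f,t),open('w7.pkl','wb'))
a=np.hstack([f['frame'][:,:,::-1][:,:400],cv2.resize(t['frame'][195:295,100:200,::-1],(384,384),interpolation=cv2.INTER_CUBIC)])
cv2.imwrite('pics/w7.png',a)
```

```text
tool shift mm [ 20.3 -10.7  84.1] turn rad -0.0 | at [462.7 221.  234.1] [-180.     0.    63.9]
```

View pics/w7.png

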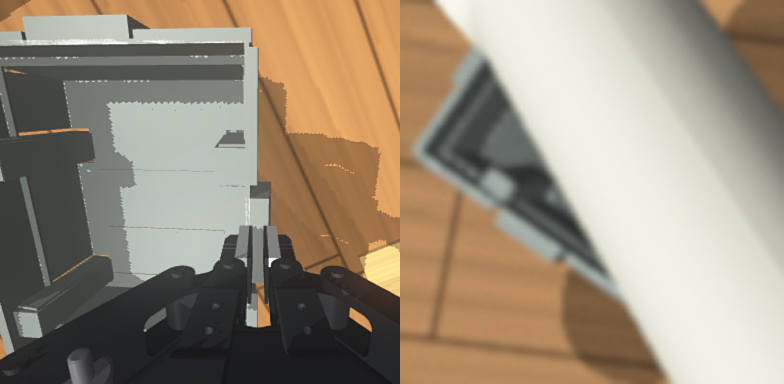

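The crate is held over crate_a, about 23 mm short. The column feet have moved to (93,131), (93,160) and (112,259), a slight sag. Fitting it.

Run:
```python
from h import *
import pickle
f,t=pickle.load(open('w7.pkl','rb'))
M=[(-110,25,80),(-110,-25,80),(-100,80,80),(-50,-52,3),(-30,-52,3),(60,-52,3)]
x0=[387,260,175,-116,0,0]
print(fit6(f,M,[(128,16),(25,17),(251,30),(93,131),(93,160),(112,259)],x0))
```

```text
(array([ 3.936e+02,  2.553e+02,  1.738e+02, -1.149e+02,  2.200e+00,
       -3.000e-01]), array([ 1.5, -3.3, -0.4, -0.3, -1.2,  2.7, -2.6,  2.8,  1.9, -1. ,  0.7,
        0.3,  0.4, -0.1, -0.1]))
```

Request:
step_arm --pt "0.005 -0.003 0 0" --pt "0.005 -0.003 0 0" --pt "0.005 -0.003 0 0" --pt "0.005 -0.002 0 0" --pt "0 0 0.02 0" --pt "0 0 0.025 0" --pt "0 0 0.025 0" --pt "0 0 0.018 0" --pt "0 0 0 0" --pt "0 0 0 0"

```text
time: 23.7
tool_pos: [460.9, 244.3, 145.6]
tool_rot: [-179.9, 0.1, 63.9]
wrist_force: [0.8, 0.3, -1.7]
gripper_width: 5.5
grip_force: 99.7
```

Request:
step_arm --pt "0 0 0 0" --pt "0 0 0 0"

```text
time: 23.87
tool_pos: [462.8, 244.9, 147.6]
tool_rot: [179.9, -0.1, 63.8]
wrist_force: [0.7, 0.5, -2.8]
gripper_width: 5.7
grip_force: 100.6
```

Run:
```python
from h import *
import pickle
rel(462,244,125,63.9)
f=cam('scene')
cv2.imwrite('pics/w8.png',cv2.resize(f['frame'][120:250,290:420,::-1],(600,600),interpolation=cv2.INTER_CUBIC))
```

```text
tool shift mm [-1.1 -0.3 22.6] turn rad -0.001 | at [462.8 244.9 147.6] [ 1.799e+02 -1.000e-01  6.380e+01]
```

View pics/w8.png

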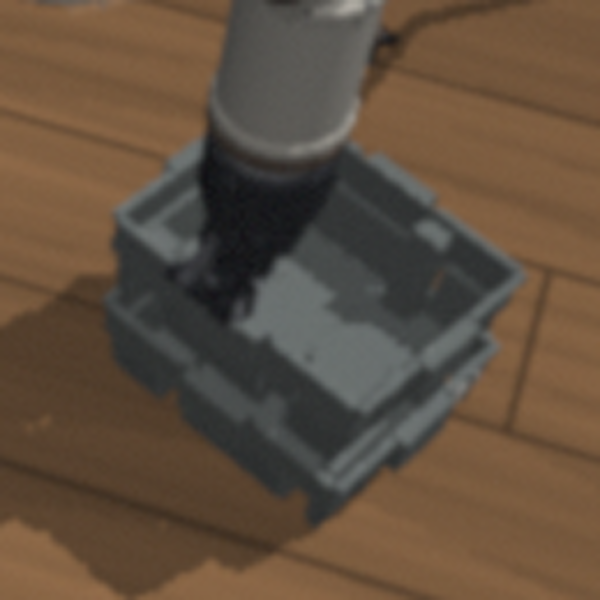

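C hangs above crate_a: its rim corners in the crop are (118,215), (522,272) and (362,408), a's are (110,300), (492,345) and (318,478). Checking alignment from these.

Run:
```python
from h import *
import pickle
f=cam('scene')
S=lambda l:[(290+(x+.5)*.21667-.5,120+(y+.5)*.21667-.5) for x,y in l]
# c: yaw -116 : which corners? project to see
def pr(p,M):
    return ((proj(f,Ro.from_euler('xyz',[p[4],p[5],p[3]],degrees=True).apply(np.array(M,float))+p[:3])-[290,120])/.21667).round()
cor=[(100,80,80),(100,-80,80),(-100,-80,80),(-100,80,80)]
print('A pred\n',pr(np.array([387,282,0,64.2,0,0]),cor))
for z,r in [(97,0),(97,3),(90,3)]: print('C pred',z,r,'\n',pr(np.array([387,282,z,-115.8,r,0]),cor))
```

```text
A pred
 [[490. 344.]
 [333. 488.]
 [101. 300.]
 [259. 170.]]
C pred 97 0 
 [[116. 213.]
 [281.  79.]
 [526. 258.]
 [361. 407.]]
C pred 97 3 
 [[121. 205.]
 [285.  80.]
 [529. 258.]
 [367. 399.]]
C pred 90 3 
 [[120. 212.]
 [283.  87.]
 [526. 265.]
 [365. 406.]]
```

Request:
step_arm --pt "0 0 0.005 0" --pt "0 0 0.004 0" --pt "0 0 0.003 0" --pt "0 0 0 0" --pt "0 0 0 0"

```text
time: 24.38
tool_pos: [462.4, 243.7, 134.2]
tool_rot: [180.0, -0.0, 63.8]
wrist_force: [2.0, -0.3, -0.9]
gripper_width: 5.7
grip_force: 101.4
```

Request:
step_arm --pt "0 0 0.003 0" --pt "0 0 0.002 0" --pt "0 0 0 0" --pt "0 0 0 0"

```text
time: 24.72
tool_pos: [463.3, 243.8, 131.3]
tool_rot: [179.8, -0.0, 63.8]
wrist_force: [-1.4, -4.2, 17.2]
gripper_width: 6.0
grip_force: 106.9
```

Request:
step_arm --pt "0 0 0.002 0" --pt "0 0 0.001 0" --pt "0 0 0 0" --pt "0 0 0 0"

```text
time: 25.05
tool_pos: [465.8, 242.8, 130.7]
tool_rot: [179.5, -0.0, 63.7]
wrist_force: [-1.5, -10.1, 35.5]
gripper_width: 5.5
grip_force: 111.4
```

Request:
step_arm --pt "0 0 -0.002 0" --pt "0 0 0 0" --pt "0 0 0 0"

```text
time: 25.3
tool_pos: [463.9, 243.6, 131.1]
tool_rot: [179.7, -0.0, 63.8]
wrist_force: [-1.6, -7.3, 23.7]
gripper_width: 5.8
grip_force: 108.2
```

Request:
step_arm --pt "0 0 0 0" --pt "0 0 0 0" --pt "0 0 0 0" --pt "0 0 0 0" --pt "0 0 0 0" --pt "0 0 0 0" --grip 0 --force 100

```text
time: 25.8
tool_pos: [461.3, 243.9, 127.7]
tool_rot: [-180.0, 0.0, 63.8]
wrist_force: [-0.9, -0.1, 0.6]
gripper_width: 42.4
grip_force: 0.0
```

Request:
step_arm --pt "0 0 -0.01 0" --pt "0 0 -0.02 0" --pt "0 0 -0.03 0" --pt "0 0 -0.03 0" --pt "0 0 -0.03 0" --pt "0 0 -0.03 0" --pt "0 0 0 0" --pt "0 0 0 0"

```text
time: 26.47
tool_pos: [462.8, 244.7, 280.4]
tool_rot: [179.8, -0.2, 63.8]
wrist_force: [0.3, -0.5, 0.0]
gripper_width: 42.5
grip_force: 0.0
```

Run:
```python
from h import *
import pickle
rel(462,244,280,63.9)
f=cam('scene');w=cam('wrist');pickle.dump((f,w),open('w9.pkl','wb'))
a=cv2.resize(f['frame'][120:250,290:420,::-1],(384,384),interpolation=cv2.INTER_CUBIC)
cv2.imwrite('pics/w9.png',np.hstack([a,w['frame'][:,:400,::-1]]))
```

```text
tool shift mm [-0.9 -0.4  0.4] turn rad -0.001 | at [462.8 244.7 280.4] [179.8  -0.2  63.8]
```

View pics/w9.png

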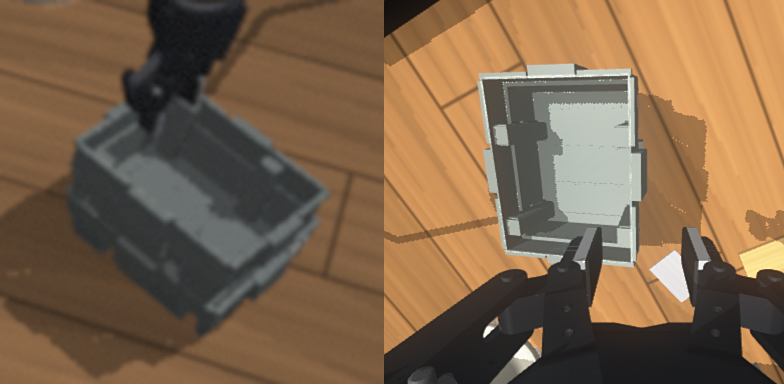

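Crate_c is seated on crate_a and looks level. Rim corners in the wrist frame are (95,73), (251,70), (252,265) and (117,252). Checking its pose by fit.

Run:
```python
from h import *
import pickle
f,w=pickle.load(open('w9.pkl','rb'))
M=[(-100,-80,80),(-100,80,80),(100,80,80),(100,-80,80),(-40,-69,74),(70,-69,74)];P=[(95,74),(251,70),(252,265),(117,252),(117,134),(130,226)]
p0=[387,282,-116]
for z in (70,74,78): print(z,fitpose(w,M,P,p0,z))
print(fit6(w,M,P,[387,282,74,-116,0,0]))
S=lambda l:[(290+(x+.5)*130/384-.5,120+(y+.5)*130/384-.5) for x,y in l]
print(fit6(f,[(100,80,80),(-100,80,80),(-100,-80,80)],S([(76,143),(220,268),(328,192)]),[387,282,74,-116,0,0]))
```

```text
70 (array([ 390.8,  280.8, -117.1]), np.float64(4.1))
74 (array([ 392.2,  280.7, -117.1]), np.float64(4.65))
78 (array([ 393.7,  280.5, -117.1]), np.float64(5.35))
(array([ 3.999e+02,  2.760e+02,  7.260e+01, -1.163e+02,  1.020e+01,
       -1.000e-01]), array([ 0.2, -0.6, -0.1,  0.3, -0.3, -0.3,  4. ,  0.1, -0.2, -0.5, -0.8,
        1.7,  2. , -0. , -0.1]))
(array([ 393.2,  279.9,   68.8, -119.7,    6.1,    1.8]), array([-0.6, -0.3,  0. ,  0.4,  0.5, -0.1,  1.2,  0.4, -0.5]))
```

The fit says c is tilted about 6–10° and offset about 12 mm: its +y side is on the rim and its −y side is off the lugs. Few pictures are left, so I'll write an automatic silhouette fit to measure both crates.

```bash
cat >> h.py <<'E'
def box(x0,x1,y0,y1,z0,z1): return [(x,y,z) for x in (x0,x1) for y in (y0,y1) for z in (z0,z1)]
CR=[box(-100,100,-80,80,45,80),
    [(a*90.5,b*70.5,0) for a in(-1,1) for b in(-1,1)]+[(a*98,b*78,45) for a in(-1,1) for b in(-1,1)],
    box(-25,25,78,90,45,80),box(-25,25,-90,-78,45,80),box(98,110,-25,25,45,80),box(-110,-98,-25,25,45,80)]
def P6(p,M): return Ro.from_euler('xyz',[p[4],p[5],p[3]],degrees=True).apply(np.array(M,float))+p[:3]
def sil(f,poses,sc=2):
    m=np.zeros((384*sc,512*sc),np.uint8)
    for p in poses:
        for M in CR:
            h=cv2.convexHull(((proj(f,P6(p,M))+.5)*sc-.5).astype(np.float32))
            cv2.fillConvexPoly(m,np.round(h*16).astype(np.int32),255,shift=4)
    return cv2.resize(m,(512,384),interpolation=cv2.INTER_AREA)/255.
def grey(f):
    h=cv2.cvtColor(f['frame'],cv2.COLOR_RGB2HSV); return ((h[:,:,1]<70)).astype(np.uint8)
def ascii(m,x0,x1,y0,y1,st=4):
    for y in range(y0,y1,st): print(''.join('#' if m[y,x] else '.' for x in range(x0,x1,st)))
E
python3 - <<'E'
from h import *
import pickle
f,w=pickle.load(open('w9.pkl','rb'))
ascii(grey(w),60,300,40,260,4)
print()
ascii(grey(f),290,420,120,250,3)
E
```

```text
............................................................
............................................................
............................................................
............................................................
............................................................
............................................................
..........................#######...........................
.....................###############........................
...............################################.............
.........#######################################............
.........########################################...........
.........########################################...........
.........########################################...........
.........########################################...........
.........########################################...........
.........########################################...........
..........#######################################...........
..........#######################################...........
..
[... 3535 characters left out ...]
###############..........
.............####################...........
..............###################...........
...............#################............
................###############.............
.................#############..............
..................#########.................
....................#######.................
.......................##...................
......................##....................
............................................
............................................
............................................
............................................
............................................
............................................
```

```bash
cat >> h.py <<'E'
from scipy.optimize import minimize
def silfit(views,n,p0,scale,build):
    """views: list of (frame, roi(x0,x1,y0,y1), blur); build(p)->poses"""
    T=[(f,r,cv2.GaussianBlur(grey(f).astype(float),(0,0),1.)) for f,r in views]
    def c(q):
        p=p0+q*scale; e=0
        for f,(x0,x1,y0,y1),g in T:
            m=cv2.GaussianBlur(sil(f,build(p)),(0,0),1.); e+=((m-g)[y0:y1,x0:x1]**2).sum()
        return e
    best=None
    q=np.zeros(len(p0))
    for k in range(3):
        S=np.vstack([q]+[q+np.eye(len(p0))[i]*(1 if k<2 else .4) for i in range(len(p0))])
        r=minimize(c,q,method='Nelder-Mead',options=dict(initial_simplex=S,maxfev=700,xatol=.01,fatol=.05)); q=r.x
    return (p0+q*scale).round(1),round(c(np.zeros(len(p0))),1),round(r.fun,1)
E
python3 - <<'E'
from h import *
import pickle
f,w=pickle.load(open('w9.pkl','rb'))
V=[(f,(300,410,166,245)),(w,(60,300,40,225))]
b=lambda p:[np.array([p[0],p[1],0,p[2],0,0]),p[3:]]
for c0 in ([392,280,74,-116,0,0],[398,277,72,-116,8,0]):
    print(silfit(V,9,np.array([387,282,64.2]+c0,float),np.array([5,5,2,5,5,5,2,4,4.]),b))
E
```

```text
(array([ 381.4,  284.3,   64.2,  394.6,  278.2,   66.2, -115.7,    8.8,
         -0.7]), np.float64(1331.2), np.float64(314.1))
(array([ 3.824e+02,  2.847e+02,  6.430e+01,  3.973e+02,  2.767e+02,
        7.010e+01, -1.157e+02,  1.240e+01, -3.000e-01]), np.float64(871.1), np.float64(299.7))
```

Silhouette fit: crate_a at (382,284), yaw 64; crate_c at (396,277), rolled about 10° and 15 mm too far to its +y. I'll re-grip the same handle, lift, measure the in-hand pose and re-place.

Request:
step_arm --pt "0 -0.002 0.025 0" --pt "0 0 0.025 0" --pt "0 0 0.025 0" --pt "0 0 0.025 0" --pt "0 0 0.025 0" --pt "0 0 0.025 0" --pt "0 0 0 0" --pt "0 0 0 0" --grip 0.4

```text
time: 27.23
tool_pos: [457.9, 244.0, 126.3]
tool_rot: [-179.8, 0.2, 63.9]
wrist_force: [-1.1, 0.7, 0.7]
gripper_width: 60.0
grip_force: 0.0
```

Request:
step_arm --pt "0 0 0 0" --pt "0 0 0 0" --pt "0 0 0 0" --pt "0 0 0 0" --pt "0 0 0 0" --pt "0 0 0 0" --pt "0 0 0 0" --pt "0 0 0 0" --grip -1 --force 110

```text
time: 27.9
tool_pos: [460.5, 245.3, 129.6]
tool_rot: [179.9, -0.1, 63.8]
wrist_force: [-1.8, -0.7, 6.9]
gripper_width: 7.6
grip_force: 107.7
```

Request:
step_arm --pt "0 0 -0.004 0" --pt "0 0 -0.006 0" --pt "0 0 -0.008 0" --pt "0 0 -0.01 0" --pt "0 0 -0.01 0" --pt "0 0 -0.012 0" --pt "0 0 -0.01 0" --pt "0 0 -0.01 0" --pt "0 0 0 0" --pt "0 0 0 0"

```text
time: 28.73
tool_pos: [460.5, 244.8, 198.9]
tool_rot: [179.9, -0.1, 63.8]
wrist_force: [-1.5, 0.5, -2.3]
gripper_width: 7.4
grip_force: 108.2
```

Request:
step_arm --pt "0 0 0 0" --pt "0 0 0 0" --pt "0 0 0 0"

```text
time: 28.98
tool_pos: [459.5, 244.4, 197.5]
tool_rot: [-179.9, 0.1, 63.8]
wrist_force: [-0.1, -0.6, -2.9]
gripper_width: 6.9
grip_force: 108.2
```

Run:
```python
from h import *
import pickle
rel(462,244,150,63.9)
f=cam('scene');w=cam('wrist');pickle.dump((f,w),open('w10.pkl','wb'))
ascii(grey(w),0,300,0,260,5);print();ascii(grey(f),290,420,100,250,4)
```

```text
tool shift mm [ 0.7  2.4 47.5] turn rad -0.001 | at [459.5 244.4 197.5] [-1.799e+02  1.000e-01  6.380e+01]
............................................................
............................................................
............................................................
............................................................
.................##########.................................
........#####################...............................
........########################.#################..........
........##########################################..........
###################################################.........
####################################################........
####################################################........
####################################################........
####################################################........
#####################################################.......
#####################################################.......
######...############################################.......
#################
[... 2771 characters left out ...]
################....
.......#######################...
........#####################....
.......#####################.....
......#####################......
......####################.......
......#####################......
.......####################......
.......####################......
........##################.......
..........###############........
...........#############.........
............###########..........
.............#########...........
..............######.............
.................##..............
.................#...............
.................................
.................................
.................................
.................................
```

Run:
```python
from h import *
import pickle
f,w=pickle.load(open('w10.pkl','rb'))
V=[(f,(300,420,153,245)),(w,(0,300,0,180))]
b=lambda p:[np.array([p[0],p[1],0,p[2],0,0]),p[3:]]
for c0 in ([387,280,140,-116,2,0],[387,280,140,-116,9,0]):
    p,a,e=silfit(V,9,np.array([383,284,64.2]+c0,float),np.array([5,5,2,5,5,5,2,4,4.]),b);print(p,a,e)
    g=P6(p[3:],[(0,84,62)])[0]; print(g)
```

```text
[ 380.4  284.4   64.5  400.5  270.2  139.7 -115.    12.9   -2.9] 2621.4 766.2
[463.85692436 245.0767146  218.78679198]
[ 380.1  283.9   65.3  402.2  272.8  135.1 -115.1   14.3   -0.8] 3293.2 834.0
[462.52176684 245.78941941 215.91901373]
```

The crate hangs at about 13° in the grip. I'll set it on free bench near (590,150) so it levels itself, then re-grip it level.

Request:
step_arm --pt "0 0.005 -0.015 0" --pt "-0.002 0.015 -0.01 0" --pt "-0.002 0.02 0 0" --pt "-0.002 0.02 0 0" --pt "-0.002 0.02 0 0" --pt "-0.003 0.02 0 0" --pt "-0.003 0.02 0 0" --pt "-0.003 0.02 0 0" --pt "-0.003 0.02 0 0" --pt "-0.002 0.02 0 0"

```text
time: 29.92
tool_pos: [612.4, 144.6, 222.5]
tool_rot: [-180.0, 0.0, 63.8]
wrist_force: [0.6, -0.4, -1.4]
gripper_width: 7.0
grip_force: 108.5
```

Request:
step_arm --pt "-0.002 0.02 0 0" --pt "-0.002 0.02 0 0" --pt "0 0.02 0 0" --pt "0 0 0.02 0" --pt "0 0 0.02 0" --pt "0 0 0.025 0" --pt "0 0 0.025 0" --pt "0 0 0.025 0" --pt "0 0 0.015 0" --pt "0 0 0 0"

```text
time: 30.75
tool_pos: [660.9, 114.3, 88.4]
tool_rot: [-179.7, 0.3, 63.8]
wrist_force: [-0.4, -0.4, -3.0]
gripper_width: 7.5
grip_force: 108.3
```

Request:
step_arm --pt "0 0 0.005 0" --pt "0 0 0.005 0" --pt "0 0 0.005 0" --pt "0 0 0.004 0" --pt "0 0 0.004 0" --pt "0 0 0 0" --force 25

```text
time: 31.25
tool_pos: [664.4, 115.3, 70.2]
tool_rot: [179.9, -0.0, 63.8]
wrist_force: [-0.1, -0.2, -0.7]
gripper_width: 7.0
grip_force: 109.0
```

Request:
step_arm --pt "0 0 0.004 0" --pt "0 0 0.004 0" --pt "0 0 0.003 0" --pt "0 0 0 0"

```text
time: 31.58
tool_pos: [665.1, 115.1, 59.5]
tool_rot: [179.9, -0.1, 63.8]
wrist_force: [3.8, -0.8, 4.3]
gripper_width: 7.2
grip_force: 110.6
```

Request:
step_arm --pt "0 0 0.002 0" --pt "0 0 0.003 0" --pt "0 0 0.003 0" --pt "0 0 0.003 0" --pt "0 0 0 0" --grip -1 --force 25

```text
time: 32.0
tool_pos: [665.9, 115.0, 49.3]
tool_rot: [179.8, -0.1, 63.7]
wrist_force: [5.5, -2.8, 7.9]
gripper_width: 7.1
grip_force: 111.7
```

Request:
step_arm --pt "0 0 0 0" --pt "0 0 0 0" --pt "0 0 0 0" --pt "0 0 0 0" --pt "0 0 0 0" --pt "0 0 0 0" --grip 0.4

```text
time: 32.5
tool_pos: [663.4, 115.7, 47.8]
tool_rot: [-180.0, 0.0, 63.8]
wrist_force: [-0.7, -0.6, 0.2]
gripper_width: 59.7
grip_force: 0.0
```

Request:
step_arm --pt "0 0 -0.01 0" --pt "0 0 -0.02 0" --pt "0 0 -0.03 0" --pt "0 0 -0.04 0" --pt "0 0 -0.04 0" --pt "0 0 -0.04 0" --pt "0 0 -0.04 0" --pt "0 0 0 0" --pt "0 0 0 0" --pt "0 0 0 0"

```text
time: 33.33
tool_pos: [663.7, 115.4, 268.7]
tool_rot: [180.0, 0.0, 63.8]
wrist_force: [0.1, 0.0, -0.1]
gripper_width: 59.8
grip_force: 0.0
```

Run:
```python
from h import *
import pickle
f=cam('scene');w=cam('wrist');pickle.dump((f,w),open('w11.pkl','wb'))
V=[(w,(60,300,20,225))]
b=lambda p:[np.array([p[0],p[1],0,p[2],0,0])]
p,a,e=silfit(V,3,np.array([590,150,-116.]),np.array([8,8,3.]),b);print(p,a,e)
V=[(w,(60,300,20,225)),(f,(250,400,170,280))]
p6,a,e=silfit([V[0]],6,np.array([p[0],p[1],0,p[2],0,0.]),np.array([5,5,4,2,3,3.]),lambda p:[p]);print(p6,a,e)
A=np.radians(p[2]); rel(p[0]-84*np.sin(A),p[1]+84*np.cos(A),45,p[2]+180)
```

```text
[ 591.8  152.8 -116.3] 4373.0 4129.1
[ 591.9  153.5    5.8 -116.4   -1.5    0.7] 4129.9 4011.1
tool shift mm [  2.4   3.4 221.7] turn rad 0.002 | at [663.  115.  266.7] [-1.799e+02  1.000e-01  6.380e+01]
```

```bash
cat >> h.py <<'E'
def autofit(views,p0,scale,build,it=2,mg=14,skip=None):
    """silhouette fit with the region grown round the prediction only (gripper rows of the wrist view cut off)"""
    global silfit2
    p=np.array(p0,float)
    T=[(f,cut,cv2.GaussianBlur(grey(f).astype(float),(0,0),1.)) for f,cut in views]
    for k in range(it):
        W=[cv2.dilate((sil(f,build(p))>.5).astype(np.uint8),np.ones((2*mg+1,)*2)) for f,_,_ in T]
        for w,(f,cut,_) in zip(W,T):
            x0,x1,y0,y1=cut; z=np.zeros_like(w); z[y0:y1,x0:x1]=1; w*=z
        def c(q):
            return sum((((cv2.GaussianBlur(sil(f,build(p+q*scale)),(0,0),1.)-g)**2)*w).sum() for (f,_,g),w in zip(T,W))
        q=np.zeros(len(p))
        for j in (1,.4):
            S=np.vstack([q]+[q+np.eye(len(p))[i]*j for i in range(len(p))])
            r=minimize(c,q,method='Nelder-Mead',options=dict(initial_simplex=S,maxfev=500,xatol=.01,fatol=.05)); q=r.x
        p=p+q*scale
    return p.round(1),round(r.fun,1)
E
python3 - <<'E'
from h import *
import pickle
f,w=pickle.load(open('w11.pkl','rb'))
b=lambda p:[np.array([p[0],p[1],0,p[2],0,0])]
for V in ([(w,(0,512,0,225))],[(f,(0,512,0,384))]):
    print(autofit(V,[592,153,-116.],np.array([5,5,2.]),b))
print('A',autofit([(f,(0,512,0,384))],[382,284,64.2],np.array([5,5,2.]),b))
p,e=autofit([(w,(0,512,0,225)),(f,(0,512,0,384))],[592,153,-116.],np.array([5,5,2.]),b);print(p,e)
print('6',autofit([(w,(0,512,0,225)),(f,(0,512,0,384))],[592,153,0,-116.,0,0],np.array([5,5,5,2.,3,3]),lambda p:[p]))
t=cam('top');print('A top',autofit([(t,(0,512,0,384))],[382,284,64.2],np.array([5,5,2.]),b),'B top',autofit([(t,(0,512,0,384))],[405,-312,-93],np.array([5,5,2.]),b))
A=np.radians(p[2]); rel(p[0]-84*np.sin(A),p[1]+84*np.cos(A),43,p[2]+180)
E
```

```text
(array([ 591.8,  152.9, -116.3]), np.float64(433.2))
(array([ 585.1,  149.8, -115.8]), np.float64(1017.5))
A (array([380. , 283.8,  64.3]), np.float64(322.6))
[ 591.5  152.3 -116.3] 1412.7
6 (array([ 5.925e+02,  1.513e+02,  1.020e+01, -1.164e+02, -9.000e-01,
       -3.000e-01]), np.float64(1325.5))
A top (array([383. , 287.1,  64.4]), np.float64(47.1)) B top (array([ 365. , -286.4,  -94.6]), np.float64(3706.5))
tool shift mm [  1.8   3.4 223.4] turn rad 0.002 | at [663.  115.  266.4] [-1.799e+02  1.000e-01  6.380e+01]
```

Request:
step_arm --pt "0.002 0.0035 0.03 0" --pt "0 0 0.035 0" --pt "0 0 0.035 0" --pt "0 0 0.035 0" --pt "0 0 0.03 0" --pt "0 0 0.03 0" --pt "0 0 0.02 0" --pt "0 0 0.009 0" --pt "0 0 0 0" --pt "0 0 0 0"

```text
time: 34.32
tool_pos: [667.6, 116.0, 43.9]
tool_rot: [-179.9, 0.0, 63.8]
wrist_force: [0.0, 0.3, 0.9]
gripper_width: 59.7
grip_force: 0.0
```

Request:
step_arm --pt "0 0 0 0" --pt "0 0 0 0" --pt "0 0 0 0" --pt "0 0 0 0" --pt "0 0 0 0" --pt "0 0 0 0" --pt "0 0 0 0" --pt "0 0 0 0" --grip -1 --force 120

```text
time: 34.98
tool_pos: [668.7, 115.9, 45.9]
tool_rot: [179.9, -0.0, 63.8]
wrist_force: [-2.0, -0.9, 6.3]
gripper_width: 7.8
grip_force: 118.2
```

Request:
step_arm --pt "0 0 -0.003 0" --pt "0 0 -0.005 0" --pt "0 0 -0.008 0" --pt "0 0 -0.01 0" --pt "0 0 -0.015 0" --pt "0 0 -0.02 0" --pt "0 0 -0.03 0" --pt "0 0 -0.03 0" --pt "0 0 -0.02 0" --pt "0 0 -0.01 0"

```text
time: 35.82
tool_pos: [669.8, 116.9, 200.5]
tool_rot: [179.7, -0.2, 63.8]
wrist_force: [1.4, 0.1, -2.3]
gripper_width: 7.5
grip_force: 118.1
```

Request:
step_arm --pt "0 0 0 0" --pt "0 0 0 0" --pt "0 0 0 0"

```text
time: 36.07
tool_pos: [666.9, 115.1, 193.5]
tool_rot: [-179.9, 0.1, 63.8]
wrist_force: [0.3, 0.3, -2.7]
gripper_width: 7.3
grip_force: 118.1
```

Run:
```python
from h import *
import pickle
s=get_state();T=s['tool_pos'];print(T,s['ft_torque'])
f=cam('scene');w=cam('wrist');pickle.dump((f,w),open('w12.pkl','wb'))
V=[(w,(0,512,0,175)),(f,(0,512,165,384))]
for r in (0,6):
  p,e=autofit(V,[590,152,152,-116.,r,0],np.array([4,4,4,2.,4,3]),lambda p:[p]);print(p,e, 'underside centre - TCP',(p[:3]-T).round(1), 'grip',P6(p,[(0,84,62)])[0]-T)
```

```text
[666.90745073 115.05586599 193.52071427] [-0.04094671 -0.17792887  0.04999171]
[ 594.1  144.3  156.4 -112.6   -2.3   -0.7] 1989.2 underside centre - TCP [-72.8  29.2 -37.1] grip [ 7.25186273 -3.30615592 21.45389589]
[ 592.1  141.1  158.8 -112.7   -2.6   -4.7] 1924.1 underside centre - TCP [-74.8  26.  -34.7] grip [ 7.03858519 -3.03016463 23.20951586]
```

Run:
```python
from h import *
import pickle
b=lambda p:[np.array([p[0],p[1],0,p[2],0,0])]
t=pickle.load(open('top0.pkl','rb'));s=pickle.load(open('scene0.pkl','rb'))
for f in (t,s):
    print('A0',autofit([(f,(0,512,0,384))],[385,284,64.2],np.array([5,5,2.]),b))
w=pickle.load(open('w5.pkl','rb'))
bb=lambda p:[np.array([p[0],p[1],35,p[2],0,0]),np.array([p[0],p[1],0,p[2],0,0])]
for f,c in ((t,(0,512,0,384)),(s,(0,512,0,384)),(w,(0,512,0,225))): print('BC0',autofit([(f,c)],[405,-312,-93],np.array([5,5,2.]),bb))
t=cam('top');print('A now top',autofit([(t,(0,512,0,384))],[382,284,64.2],np.array([5,5,2.]),b))
f=pickle.load(open('w12.pkl','rb'))[0];print('A now sc',autofit([(f,(0,512,0,384))],[382,284,64.2],np.array([5,5,2.]),b))
rel(457.4,248.3,193,64.1)
```

```text
A0 (array([384.6, 286.7,  64.2]), np.float64(49.0))
A0 (array([381.4, 283.4,  64.3]), np.float64(26.6))
BC0 (array([ 404.6, -313.2,  -93.5]), np.float64(44.7))
BC0 (array([ 398.6, -315.2,  -93.3]), np.float64(17.6))
BC0 (array([ 404.2, -310.3,  -93. ]), np.float64(476.9))
A now top (array([383.1, 287. ,  64.4]), np.float64(45.9))
A now sc (array([383.3, 279.9,  66.9]), np.float64(1159.3))
tool shift mm [ 2.690e+01 -2.467e+02  2.000e-01] turn rad -0.005 | at [666.9 115.3 193.2] [-1.799e+02  1.000e-01  6.380e+01]
```

Request:
step_arm --pt "0.001 -0.01 0 0" --pt "0.002 -0.015 0 0" --pt "0.002 -0.02 0 0" --pt "0.002 -0.02 0 0" --pt "0.002 -0.02 0 0" --pt "0.002 -0.02 0 0" --pt "0.002 -0.02 0 0" --pt "0.002 -0.02 0 0" --pt "0.002 -0.02 0 0" --pt "0.002 -0.02 0 0"

```text
time: 37.05
tool_pos: [508.2, 215.1, 194.6]
tool_rot: [-180.0, 0.0, 63.9]
wrist_force: [0.2, 0.9, -2.4]
gripper_width: 7.2
grip_force: 118.2
```

Request:
step_arm --pt "0.002 -0.02 0 0" --pt "0.002 -0.02 0 0" --pt "0.002 -0.015 0 0" --pt "0.001 -0.006 0 0" --pt "0 0 0 0" --pt "0 0 0 0" --pt "0 0 0 0" --pt "0 0 0 0"

```text
time: 37.72
tool_pos: [459.7, 246.7, 195.0]
tool_rot: [180.0, -0.0, 63.7]
wrist_force: [0.2, 0.1, -2.0]
gripper_width: 7.5
grip_force: 118.2
```

Run:
```python
from h import *
import pickle
rel(457.4,247.8,125,64.1);T=get_state()['tool_pos']
f=cam('scene');w=cam('wrist');pickle.dump((f,w),open('w13.pkl','wb'))
V=[(w,(0,512,0,175)),(f,(0,512,168,384))]
b=lambda p:[np.array([p[0],p[1],0,p[2],0,0]),p[3:]]
p,e=autofit(V,[382,285,64.2,382,285,T[2]-45,-116,0,0],np.array([2,2,1,4,4,4,2.,4,3]),b,it=1);print(p,e)
p,e=autofit(V[1:],[382,285,64.2,382,285,T[2]-45,-116,0,0],np.array([2,2,1,4,4,4,2.,4,3]),b,it=1);print('scene only',p,e)
```

```text
tool shift mm [-0.  -2.6 70. ] turn rad -0.007 | at [459.7 246.7 195. ] [180.   -0.   63.7]
[ 383.4  282.9   63.2  388.2  282.2  146.7 -112.5   -3.4    2.8] 703.1
scene only [ 379.6  284.4   64.2  381.6  283.8  154.3 -115.2    0.6    2.2] 20.9
```

Scene silhouette fit (residual 21): C is level, centred on A within 2 mm. Lowering.

Request:
step_arm --pt "0 -0.0025 0.01 0" --pt "0 0 0.015 0" --pt "0 0 0.015 0" --pt "0 0 0.012 0" --pt "0 0 0.008 0" --pt "0 0 0.004 0" --pt "0 0 0 0" --pt "0 0 0 0" --pt "0 0 0 0"

```text
time: 38.57
tool_pos: [456.9, 249.2, 131.8]
tool_rot: [180.0, -0.1, 63.8]
wrist_force: [-0.3, 0.4, -3.0]
gripper_width: 7.3
grip_force: 118.2
```

Request:
step_arm --pt "0 0 0.003 0" --pt "0 0 0.003 0" --pt "0 0 0 0" --pt "0 0 0 0"

```text
time: 38.9
tool_pos: [456.3, 248.6, 125.0]
tool_rot: [180.0, 0.0, 63.8]
wrist_force: [0.4, -0.2, -1.4]
gripper_width: 7.2
grip_force: 118.2
```

Request:
step_arm --pt "0 0 0.002 0" --pt "0 0 0.001 0" --pt "0 0 0 0" --pt "0 0 0 0"

```text
time: 39.23
tool_pos: [456.3, 248.7, 122.0]
tool_rot: [-180.0, 0.0, 63.8]
wrist_force: [0.2, -1.0, -2.2]
gripper_width: 7.9
grip_force: 118.2
```

No contact yet at 122, so it is inside the rim. Continuing.

Request:
step_arm --pt "0 0 0.002 0" --pt "0 0 0.001 0" --pt "0 0 0 0" --pt "0 0 0 0"

```text
time: 39.57
tool_pos: [457.2, 248.7, 120.0]
tool_rot: [179.9, -0.0, 63.8]
wrist_force: [-0.6, -2.2, 6.2]
gripper_width: 7.4
grip_force: 119.3
```

Request:
step_arm --pt "0 0 0.001 0" --pt "0 0 0.001 0" --pt "0 0 0 0" --pt "0 0 0 0"

```text
time: 39.9
tool_pos: [458.5, 248.1, 119.5]
tool_rot: [179.8, -0.0, 63.7]
wrist_force: [-1.7, -6.6, 19.5]
gripper_width: 7.4
grip_force: 121.2
```

Request:
step_arm --pt "0 0 0 0" --pt "0 0 0 0" --pt "0 0 0 0" --pt "0 0 0 0" --pt "0 0 0 0" --pt "0 0 0 0" --grip 0

```text
time: 40.4
tool_pos: [456.2, 248.8, 116.9]
tool_rot: [-180.0, 0.0, 63.8]
wrist_force: [-0.1, -0.5, 0.2]
gripper_width: 43.1
grip_force: 0.0
```

Request:
step_arm --pt "0 0 -0.01 0" --pt "0 0 -0.02 0" --pt "0 0 -0.03 0" --pt "0 0 -0.03 0" --pt "0 0 -0.03 0" --pt "0 0 -0.03 0" --pt "0 0 -0.03 0" --pt "0 0 0 0" --pt "0 0 0 0" --pt "0 0 0 0"

```text
time: 41.23
tool_pos: [456.1, 248.4, 297.0]
tool_rot: [180.0, 0.0, 63.8]
wrist_force: [-0.3, -0.4, -0.2]
gripper_width: 42.9
grip_force: 0.0
```

Run:
```python
from h import *
import pickle
f=cam('scene');w=cam('wrist');pickle.dump((f,w),open('w14.pkl','wb'))
b=lambda p:[np.array([p[0],p[1],0,p[2],0,0]),p[3:]]
for V in ([(f,(0,512,170,384))],[(w,(0,512,0,215)),(f,(0,512,170,384))]):
  p,e=autofit(V,[382,285,64.2,382,285,74,-116,0,0],np.array([2,2,1,4,4,4,2.,4,3]),b,it=2);print(p,e)
rel(636.2,-155,250,103)
print(get_state()['joints'].round())
```

```text
[ 380.   283.9   64.   382.3  285.    77.2 -114.5    2.6    0.7] 20.0
[ 385.3  283.5   63.6  382.1  285.    77.2 -116.3    0.5    0.6] 385.1
tool shift mm [-282.1  339.9   46. ] turn rad -0.684 | at [455.6 248.1 296. ] [-1.799e+02  1.000e-01  6.380e+01]
[ 18.  16. -59. 100.  15.  72. -71.]
```

C is now seated level on A, centred within about 2 mm. Next the pots: go above the first.

Request:
step_arm --pt "-0.0157 0.0189 0 0" --pt "-0.0157 0.0189 0 0" --pt "-0.0157 0.0189 0 0" --pt "-0.0157 0.0189 0 0" --pt "-0.0157 0.0189 0 0" --pt "-0.0157 0.0189 0 0" --pt "-0.0157 0.0189 0 0" --pt "-0.0157 0.0189 0 0" --pt "-0.0157 0.0189 0 0" --pt "-0.0157 0.0189 0 0" --grip 0.6

```text
time: 42.17
tool_pos: [556.2, 23.2, 295.6]
tool_rot: [-179.9, 0.0, 63.8]
wrist_force: [1.2, 0.2, -0.2]
gripper_width: 68.1
grip_force: 0.0
```

Request:
step_arm --pt "-0.0157 0.0189 0.01 0" --pt "-0.0157 0.0189 0.01 0" --pt "-0.0157 0.0189 0.01 0" --pt "-0.0157 0.0189 0.01 0" --pt "-0.0157 0.0189 0.01 0" --pt "-0.0157 0.0189 0.01 0" --pt "-0.0157 0.0189 0.01 0" --pt "-0.0157 0.0189 0.01 0"

```text
time: 42.83
tool_pos: [636.4, -155.8, 214.7]
tool_rot: [-179.8, 0.0, 63.8]
wrist_force: [-0.3, 0.7, -0.3]
gripper_width: 68.5
grip_force: 0.0
```

Request:
step_arm --pt "0 0 0.02 -0.114" --pt "0 0 0.02 -0.114" --pt "0 0 0.02 -0.114" --pt "0 0 0.02 -0.114" --pt "0 0 0 -0.114" --pt "0 0 0 -0.114" --pt "0 0 0 0" --pt "0 0 0 0" --pt "0 0 0 0"

```text
time: 43.58
tool_pos: [636.7, -154.8, 136.5]
tool_rot: [-180.0, -0.0, 102.8]
wrist_force: [0.1, -0.2, -0.2]
gripper_width: 68.6
grip_force: 0.0
```

```bash
cat >> h.py <<'E'
def brown(f):
    h=cv2.cvtColor(f['frame'],cv2.COLOR_RGB2HSV).astype(int); return h
def potmask(f):
    r,g,b=[f['frame'][:,:,i].astype(float) for i in range(3)]
    return ((r>g*1.45)&(r<175)&(b>g*.72)).astype(np.uint8)
def potfit(f,p0,cut):
    """silhouette fit of one pot (x,y,yaw)"""
    g=cv2.GaussianBlur(potmask(f).astype(float),(0,0),1.)
    M=np.array(box(-22.5,22.5,-22.5,22.5,0,44)+box(-24,24,-24,24,44,48))
    def S(p):
        m=np.zeros((768,1024),np.uint8);c,s=np.cos(np.radians(p[2])),np.sin(np.radians(p[2]))
        W=np.c_[p[0]+c*M[:,0]-s*M[:,1],p[1]+s*M[:,0]+c*M[:,1],M[:,2]]
        h=cv2.convexHull(((proj(f,W)+.5)*2-.5).astype(np.float32));cv2.fillConvexPoly(m,np.round(h*16).astype(np.int32),255,shift=4)
        return cv2.GaussianBlur(cv2.resize(m,(512,384),interpolation=cv2.INTER_AREA)/255.,(0,0),1.)
    w=cv2.dilate((S(p0)>.5).astype(np.uint8),np.ones((41,41)));z=np.zeros_like(w);x0,x1,y0,y1=cut;z[y0:y1,x0:x1]=1;w*=z
    sc=np.array([4,4,6.]);r=minimize(lambda q:(((S(p0+q*sc)-g)**2)*w).sum(),np.zeros(3),method='Nelder-Mead',options=dict(initial_simplex=np.vstack([np.zeros(3),np.eye(3)])))
    return (p0+r.x*sc).round(1),round(r.fun,1)
E
python3 - <<'E'
from h import *
import pickle
f=pickle.load(open('w1.pkl','rb'))
a=f['frame']; print('pot px',a[92,220],a[80,205],a[100,275],a[130,315],'wood',a[60,10+200],a[190,120],a[80,330],'orange',a[152,213],'red',a[65,375])
w=cam('wrist');pickle.dump(w,open('w15.pkl','wb'))
P=[np.array(p) for p in ([636.2,-155,12.9],[657.2,-239.7,10.7],[629.8,-313.3,13.1])]
for p in P: print(potfit(f,p,(0,512,0,384)),potfit(w,p,(0,512,0,240)))
rel(636.2,-155,12,103)
ascii(potmask(w),120,400,60,300,5)
E
```

```text
pot px [134  82  53] [184 109  71] [135  81  54] [132  78  51] wood [206 148  91] [245 244 243] [233 171 103] orange [232 118   0] red [249  51  28]
(array([ 548.8, -253.2,  193.8]), np.float64(0.0)) (array([ 636.2, -150.8,   12.7]), np.float64(2816.0))
(array([ 547.6, -217.8,  109.1]), np.float64(0.0)) (array([ 671.9, -266.4,   26.7]), np.float64(0.0))
(array([ 519.6, -224.4,    2.4]), np.float64(0.0)) (array([ 629.8, -313.3,   13.1]), np.float64(0.0))
tool shift mm [  0.   -0.6 124.9] turn rad -0.002 | at [ 636.8 -154.9  136.9] [-180.    -0.   102.9]
........................................................
........................................................
........................................................
........................................................
........................................................
........................................................
........................................................
........................................................
........................................................
............................
[... 1494 characters left out ...]
................
........................................................
.............#..........................................
........................................................
........................................................
........................................................
........................................................
........................................................
........................................................
........................................................
........................................................
........................................................
........................................................
```

```bash
cat >> h.py <<'E'
def potmask(f):
    r,g,b=[f['frame'][:,:,i].astype(float) for i in range(3)]
    return ((r>g*1.52)&(r<g*2.3)&(b>g*.45)&(r<215)).astype(np.uint8)
E
python3 - <<'E'
from h import *
import pickle
f=pickle.load(open('w1.pkl','rb'));w=pickle.load(open('w15.pkl','rb'))
P=[np.array(p) for p in ([636.2,-155,12.9],[657.2,-239.7,10.7],[629.8,-313.3,13.1])]
for p in P: print(potfit(f,p,(0,512,0,384)),potfit(w,p,(0,512,0,240)))
ascii(potmask(w),150,400,60,300,6)
E
```

```text
(array([ 635.4, -153.6,   10.2]), np.float64(21.2)) (array([ 635.8, -153.9,    9.2]), np.float64(89.6))
(array([ 656.1, -238.9,    7.2]), np.float64(276.2)) (array([ 656.6, -239.2,    6.5]), np.float64(28.6))
(array([ 629.5, -315.6,   11.5]), np.float64(295.0)) (array([ 629.8, -313.3,   13.1]), np.float64(0.0))
..........................................
..........................................
..........................................
..........................................
..........................................
......................................##..
.....................................####.
.....................................####.
.....................................####.
......................................##..
..........................................
..........................................
..........................................
..........................................
..........................................
..........................................
..............########....................
..............#########...................
.............
[... 232 characters left out ...]
............
..............########....................
..........................................
..........................................
..........................................
...............######.....................
...............#######....................
...............#######....................
...............########...................
...............########...................
...............########...................
...............########...................
..............########....................
..............########....................
.........#############....................
.........#######....##....................
.........#######..........................
```

Request:
step_arm --pt "0.001 -0.001 0.025 0.06" --pt "0 0 0.025 0" --pt "0 0 0.025 0" --pt "0 0 0.025 0" --pt "0 0 0.015 0" --pt "0 0 0.01 0" --pt "0 0 0 0" --pt "0 0 0 0"

```text
time: 44.3
tool_pos: [636.2, -154.1, 12.6]
tool_rot: [180.0, -0.0, 99.6]
wrist_force: [0.3, -0.4, -1.1]
gripper_width: 68.4
grip_force: 0.0
```

Request:
step_arm --pt "0 0 0 0" --pt "0 0 0 0" --pt "0 0 0 0" --pt "0 0 0 0" --pt "0 0 0 0" --pt "0 0 0 0" --grip -1 --force 25

```text
time: 44.8
tool_pos: [637.1, -154.4, 14.0]
tool_rot: [179.9, 0.1, 99.6]
wrist_force: [-1.0, 0.9, 6.6]
gripper_width: 44.2
grip_force: 25.6
```

Request:
step_arm --pt "0 0 -0.01 0" --pt "0 0 -0.02 0" --pt "0 0 -0.03 0" --pt "0 0 -0.035 0" --pt "0 0 -0.035 0" --pt "0 0 -0.035 0" --pt "0 0 -0.035 0" --pt "0 0 0 0"

```text
time: 45.47
tool_pos: [640.1, -153.7, 221.2]
tool_rot: [179.3, 0.2, 99.6]
wrist_force: [2.1, 1.0, -0.2]
gripper_width: 43.9
grip_force: 25.8
```

Request:
step_arm --pt "0.0216 -0.006 0 0" --pt "0.0216 -0.006 0 0" --pt "0.0216 -0.006 0 0" --pt "0.0216 -0.006 0 0" --pt "0.0216 -0.006 0 0" --pt "0.0216 -0.006 0 0" --pt "0.0216 -0.006 0 0" --pt "0.0216 -0.006 0 0" --pt "0.0216 -0.006 0 0" --pt "0.0216 -0.006 0 0"

```text
time: 46.3
tool_pos: [540.0, 49.6, 212.6]
tool_rot: [180.0, 0.0, 99.6]
wrist_force: [0.9, -0.1, 0.3]
gripper_width: 43.9
grip_force: 25.8
```

Request:
step_arm --pt "0.0216 -0.006 0 0" --pt "0.0216 -0.006 0 0" --pt "0.0216 -0.006 0 0" --pt "0.0216 -0.006 0 0" --pt "0.0216 -0.006 0 0" --pt "0.0216 -0.006 0 0" --pt "0.0216 -0.006 0 0" --pt "0.0216 -0.006 0 0" --pt "0.0216 -0.006 0 0" --pt "0.0216 -0.006 0 0"

```text
time: 47.13
tool_pos: [444.9, 252.6, 212.6]
tool_rot: [180.0, 0.0, 99.6]
wrist_force: [0.7, -0.7, 0.0]
gripper_width: 44.1
grip_force: 25.8
```

Request:
step_arm --pt "0.0216 -0.006 0 0" --pt "0.0216 -0.006 0 0" --pt "0.0216 -0.006 0 0" --pt "0.0216 -0.006 0 0" --pt "0 0 0 0" --pt "0 0 0 0"

```text
time: 47.63
tool_pos: [406.5, 334.3, 212.6]
tool_rot: [180.0, -0.0, 99.8]
wrist_force: [0.2, -1.4, 0.2]
gripper_width: 43.8
grip_force: 25.8
```

Request:
step_arm --pt "0 0 0 0.103" --pt "0 0 0 0.103" --pt "0 0 0 0.103" --pt "0 0 0 0.103" --pt "0 0 0 0.103" --pt "0 0 0 0.103" --pt "0 0 0 0" --pt "0 0 0 0"

```text
time: 48.3
tool_pos: [408.2, 331.9, 212.2]
tool_rot: [179.9, 0.0, 64.2]
wrist_force: [0.7, -0.1, -0.5]
gripper_width: 44.0
grip_force: 25.8
```

Run:
```python
from h import *
rel(406.3,334.4,90,64)
```

```text
tool shift mm [  1.4  -2.8 122.2] turn rad 0.004 | at [408.2 331.9 212.2] [179.9   0.   64.2]
```

Request:
step_arm --pt "0.0015 -0.003 0.025 0" --pt "0 0 0.025 0" --pt "0 0 0.025 0" --pt "0 0 0.02 0" --pt "0 0 0.012 0" --pt "0 0 0.008 0" --pt "0 0 0.006 0" --pt "0 0 0 0" --pt "0 0 0 0"

```text
time: 49.05
tool_pos: [406.1, 336.3, 91.8]
tool_rot: [180.0, -0.1, 64.2]
wrist_force: [-1.0, 1.6, -0.3]
gripper_width: 44.0
grip_force: 26.4
```

Request:
step_arm --pt "0 0 0 0" --pt "0 0 0 0" --pt "0 0 0 0" --pt "0 0 0 0" --grip 0.35

```text
time: 49.38
tool_pos: [405.9, 335.7, 91.5]
tool_rot: [180.0, -0.0, 64.2]
wrist_force: [1.0, 0.6, 0.3]
gripper_width: 57.3
grip_force: 0.0
```

Request:
step_arm --pt "0 0 -0.01 0" --pt "0 0 -0.02 0" --pt "0 0 -0.03 0" --pt "0 0 -0.03 0" --pt "0 0 -0.03 0" --pt "0 0 0 -0.096" --pt "0 0 0 -0.096" --pt "0 0 0 -0.096" --pt "0 0 0 -0.096" --pt "0 0 0 -0.096"

```text
time: 50.22
tool_pos: [405.6, 335.7, 212.1]
tool_rot: [179.9, -0.0, 91.9]
wrist_force: [-0.2, 0.6, 0.6]
gripper_width: 57.6
grip_force: 0.0
```

Request:
step_arm --pt "0 0 0 -0.096" --pt "-0.022 0.0065 0 0" --pt "-0.022 0.0065 0 0" --pt "-0.022 0.0065 0 0" --pt "-0.022 0.0065 0 0" --pt "-0.022 0.0065 0 0" --pt "-0.022 0.0065 0 0" --pt "-0.022 0.0065 0 0" --pt "-0.022 0.0065 0 0" --pt "-0.022 0.0065 0 0" --grip 0.6

```text
time: 51.05
tool_pos: [488.6, 145.5, 211.9]
tool_rot: [180.0, 0.0, 97.2]
wrist_force: [0.1, -0.1, -0.2]
gripper_width: 68.4
grip_force: 0.0
```

Request:
step_arm --pt "-0.022 0.0065 0 0" --pt "-0.022 0.0065 0 0" --pt "-0.022 0.0065 0 0" --pt "-0.022 0.0065 0 0" --pt "-0.022 0.0065 0 0" --pt "-0.022 0.0065 0 0" --pt "-0.022 0.0065 0 0" --pt "-0.022 0.0065 0 0" --pt "-0.022 0.0065 0 0" --pt "-0.022 0.0065 0 0"

```text
time: 51.88
tool_pos: [580.6, -64.8, 212.0]
tool_rot: [180.0, 0.0, 97.2]
wrist_force: [-0.0, 0.2, 0.1]
gripper_width: 68.3
grip_force: 0.0
```

Request:
step_arm --pt "-0.022 0.0065 0 0" --pt "-0.022 0.0065 0 0" --pt "-0.022 0.0065 0 0" --pt "-0.022 0.0065 0 0" --pt "-0.022 0.0065 0 0" --pt "-0.022 0.0065 0 0" --pt "-0.022 0.0065 0 0" --pt "-0.022 0.0065 0 0" --pt "0 0 0 0" --pt "0 0 0 0"

```text
time: 52.72
tool_pos: [653.6, -233.7, 211.2]
tool_rot: [180.0, -0.0, 97.0]
wrist_force: [0.4, -0.5, 0.8]
gripper_width: 68.0
grip_force: 0.0
```

Run:
```python
from h import *
w=cam('wrist');rel(656.4,-239,12,97)
for p in ([656.4,-239,7],[629.6,-315,12]): print(potfit(w,np.array(p),(0,512,0,240)))
```

```text
tool shift mm [ -7.6   1.9 199.4] turn rad 0.002 | at [ 653.6 -231.7  211.4] [ 1.80e+02 -1.00e-01  9.71e+01]
(array([ 656.5, -238.8,    6.8]), np.float64(349.2))
(array([ 629.5, -316. ,   10. ]), np.float64(372.4))
```

Request:
step_arm --pt "-0.007 0.002 0.03 0" --pt "0 0 0.03 0" --pt "0 0 0.03 0" --pt "0 0 0.03 0" --pt "0 0 0.03 0" --pt "0 0 0.025 0" --pt "0 0 0.015 0" --pt "0 0 0.009 0" --pt "0 0 0 0" --pt "0 0 0 0"

```text
time: 53.6
tool_pos: [657.4, -238.0, 13.2]
tool_rot: [179.9, -0.0, 97.2]
wrist_force: [0.2, -0.7, -0.3]
gripper_width: 68.2
grip_force: 0.0
```

Request:
step_arm --pt "0 0 0 0" --pt "0 0 0 0" --pt "0 0 0 0" --pt "0 0 0 0" --pt "0 0 0 0" --pt "0 0 0 0" --grip -1 --force 25

```text
time: 54.1
tool_pos: [658.1, -238.8, 14.4]
tool_rot: [179.8, 0.1, 97.2]
wrist_force: [-1.7, -0.2, 6.2]
gripper_width: 44.1
grip_force: 25.5
```

Request:
step_arm --pt "0 0 -0.01 0" --pt "0 0 -0.02 0" --pt "0 0 -0.03 0" --pt "0 0 -0.035 0" --pt "0 0 -0.035 0" --pt "0 0 -0.035 0" --pt "0 0 -0.035 0" --pt "0 0 0 0"

```text
time: 54.77
tool_pos: [661.0, -238.6, 222.0]
tool_rot: [179.3, 0.3, 97.2]
wrist_force: [1.6, 0.1, 0.9]
gripper_width: 44.0
grip_force: 25.8
```

Request:
step_arm --pt "0.0213 -0.008 0 0" --pt "0.0213 -0.008 0 0" --pt "0.0213 -0.008 0 0" --pt "0.0213 -0.008 0 0" --pt "0.0213 -0.008 0 0" --pt "0.0213 -0.008 0 0" --pt "0.0213 -0.008 0 0" --pt "0.0213 -0.008 0 0" --pt "0.0213 -0.008 0 0" --pt "0.0213 -0.008 0 0"

```text
time: 55.6
tool_pos: [550.0, -36.3, 212.6]
tool_rot: [180.0, 0.0, 97.2]
wrist_force: [-0.2, -0.6, -0.3]
gripper_width: 44.1
grip_force: 25.8
```

Request:
step_arm --pt "0.0213 -0.008 0 0" --pt "0.0213 -0.008 0 0" --pt "0.0213 -0.008 0 0" --pt "0.0213 -0.008 0 0" --pt "0.0213 -0.008 0 0" --pt "0.0213 -0.008 0 0" --pt "0.0213 -0.008 0 0" --pt "0.0213 -0.008 0 0" --pt "0.0213 -0.008 0 0" --pt "0.0213 -0.008 0 0"

```text
time: 56.43
tool_pos: [444.0, 165.1, 212.6]
tool_rot: [179.9, 0.1, 97.2]
wrist_force: [-0.2, 1.7, 0.1]
gripper_width: 44.0
grip_force: 25.8
```

Request:
step_arm --pt "0.0213 -0.008 0 0" --pt "0.0213 -0.008 0 0" --pt "0.0213 -0.008 0 0" --pt "0.0213 -0.008 0 0" --pt "0.0213 -0.008 0 0" --pt "0.0213 -0.008 0 0" --pt "0 0 0 0"

```text
time: 57.02
tool_pos: [378.3, 289.5, 213.2]
tool_rot: [179.9, -0.1, 97.6]
wrist_force: [0.2, 0.2, 0.2]
gripper_width: 44.1
grip_force: 25.8
```

Request:
step_arm --pt "0 0 0 0.096" --pt "0 0 0 0.096" --pt "0 0 0 0.096" --pt "0 0 0 0.096" --pt "0 0 0 0.096" --pt "0 0 0 0.096" --pt "0 0 0 0" --pt "0 0 0 0"

```text
time: 57.68
tool_pos: [381.3, 284.8, 212.5]
tool_rot: [179.9, 0.0, 64.3]
wrist_force: [0.2, 0.1, 0.1]
gripper_width: 44.0
grip_force: 25.8
```

Run:
```python
from h import *
rel(382.2,285,90,64)
```

```text
tool shift mm [  0.6   0.7 122.5] turn rad 0.006 | at [381.3 284.8 212.5] [179.9   0.   64.3]
```

Request:
step_arm --pt "0.0005 0.0005 0.025 0" --pt "0 0 0.025 0" --pt "0 0 0.025 0" --pt "0 0 0.02 0" --pt "0 0 0.012 0" --pt "0 0 0.008 0" --pt "0 0 0.006 0" --pt "0 0 0 0" --pt "0 0 0 0"

```text
time: 58.43
tool_pos: [382.4, 285.9, 91.7]
tool_rot: [180.0, -0.1, 64.2]
wrist_force: [-0.2, -0.6, -0.4]
gripper_width: 43.8
grip_force: 27.4
```

Request:
step_arm --pt "0 0 0 0" --pt "0 0 0 0" --pt "0 0 0 0" --pt "0 0 0 0" --grip 0.35

```text
time: 58.77
tool_pos: [382.2, 285.3, 91.4]
tool_rot: [180.0, -0.0, 64.2]
wrist_force: [1.1, 0.5, -0.0]
gripper_width: 57.6
grip_force: 0.0
```

Request:
step_arm --pt "0 0 -0.01 0" --pt "0 0 -0.02 0" --pt "0 0 -0.03 0" --pt "0 0 -0.03 0" --pt "0 0 -0.03 0" --pt "0 0 0 -0.107" --pt "0 0 0 -0.107" --pt "0 0 0 -0.107" --pt "0 0 0 -0.107" --pt "0 0 0 -0.107"

```text
time: 59.6
tool_pos: [381.9, 285.2, 212.0]
tool_rot: [179.9, 0.0, 95.1]
wrist_force: [-0.0, 0.1, -0.1]
gripper_width: 57.5
grip_force: 0.0
```

Request:
step_arm --pt "0 0 0 -0.107" --pt "-0.022 0.0044 0 0" --pt "-0.022 0.0044 0 0" --pt "-0.022 0.0044 0 0" --pt "-0.022 0.0044 0 0" --pt "-0.022 0.0044 0 0" --pt "-0.022 0.0044 0 0" --pt "-0.022 0.0044 0 0" --pt "-0.022 0.0044 0 0" --pt "-0.022 0.0044 0 0" --grip 0.6

```text
time: 60.43
tool_pos: [458.6, 97.3, 211.9]
tool_rot: [180.0, 0.0, 101.0]
wrist_force: [1.1, -0.0, 0.9]
gripper_width: 68.7
grip_force: 0.0
```

Request:
step_arm --pt "-0.022 0.0044 0 0" --pt "-0.022 0.0044 0 0" --pt "-0.022 0.0044 0 0" --pt "-0.022 0.0044 0 0" --pt "-0.022 0.0044 0 0" --pt "-0.022 0.0044 0 0" --pt "-0.022 0.0044 0 0" --pt "-0.022 0.0044 0 0" --pt "-0.022 0.0044 0 0" --pt "-0.022 0.0044 0 0"

```text
time: 61.27
tool_pos: [543.6, -110.4, 211.9]
tool_rot: [180.0, 0.0, 100.9]
wrist_force: [1.1, 0.5, 0.5]
gripper_width: 68.4
grip_force: 0.0
```

Request:
step_arm --pt "-0.022 0.0044 0 0" --pt "-0.022 0.0044 0 0" --pt "-0.022 0.0044 0 0" --pt "-0.022 0.0044 0 0" --pt "-0.022 0.0044 0 0" --pt "-0.022 0.0044 0 0" --pt "-0.022 0.0044 0 0" --pt "-0.022 0.0044 0 0" --pt "-0.022 0.0044 0 0" --pt "-0.022 0.0044 0 0"

```text
time: 62.1
tool_pos: [628.4, -318.1, 212.0]
tool_rot: [180.0, -0.0, 100.9]
wrist_force: [0.3, 0.3, 1.2]
gripper_width: 68.3
grip_force: 0.0
```

Request:
step_arm --pt "0 0 0 0" --pt "0 0 0 0"

```text
time: 62.27
tool_pos: [628.0, -318.4, 211.2]
tool_rot: [180.0, -0.0, 100.8]
wrist_force: [-0.4, 0.4, 0.5]
gripper_width: 68.3
grip_force: 0.0
```

Run:
```python
from h import *
w=cam('wrist');rel(629.5,-315.5,12,101)
print(potfit(w,np.array([629.6,-315,12]),(0,512,0,240)))
```

```text
tool shift mm [  0.8   1.6 199.4] turn rad -0.001 | at [ 628.1 -316.6  211.4] [ 1.800e+02 -1.000e-01  1.009e+02]
(array([ 629.6, -315.5,   10.5]), np.float64(3.1))
```

Request:
step_arm --pt "0.001 0.0015 0.03 0" --pt "0 0 0.03 0" --pt "0 0 0.03 0" --pt "0 0 0.03 0" --pt "0 0 0.03 0" --pt "0 0 0.025 0" --pt "0 0 0.015 0" --pt "0 0 0.009 0" --pt "0 0 0 0" --pt "0 0 0 0"

```text
time: 63.15
tool_pos: [630.3, -315.2, 13.2]
tool_rot: [179.9, 0.0, 101.0]
wrist_force: [-0.4, 0.7, -0.2]
gripper_width: 68.5
grip_force: 0.0
```

Request:
step_arm --pt "0 0 0 0" --pt "0 0 0 0" --pt "0 0 0 0" --pt "0 0 0 0" --pt "0 0 0 0" --pt "0 0 0 0" --grip -1 --force 25

```text
time: 63.65
tool_pos: [630.9, -316.1, 14.4]
tool_rot: [179.9, 0.1, 100.9]
wrist_force: [-1.3, 0.6, 6.3]
gripper_width: 43.8
grip_force: 25.5
```

Request:
step_arm --pt "0 0 -0.01 0" --pt "0 0 -0.02 0" --pt "0 0 -0.03 0" --pt "0 0 -0.035 0" --pt "0 0 -0.035 0" --pt "0 0 -0.035 0" --pt "0 0 -0.035 0" --pt "0 0 0 0"

```text
time: 64.32
tool_pos: [633.9, -316.1, 222.1]
tool_rot: [179.4, 0.4, 100.9]
wrist_force: [1.1, -0.5, 0.6]
gripper_width: 43.9
grip_force: 25.8
```

Request:
step_arm --pt "0.0212 -0.00575 0 0" --pt "0.0212 -0.00575 0 0" --pt "0.0212 -0.00575 0 0" --pt "0.0212 -0.00575 0 0" --pt "0.0212 -0.00575 0 0" --pt "0.0212 -0.00575 0 0" --pt "0.0212 -0.00575 0 0" --pt "0.0212 -0.00575 0 0" --pt "0.0212 -0.00575 0 0" --pt "0.0212 -0.00575 0 0"

```text
time: 65.15
tool_pos: [532.2, -117.5, 212.6]
tool_rot: [180.0, 0.0, 101.0]
wrist_force: [1.4, 0.4, -0.6]
gripper_width: 43.6
grip_force: 25.8
```

Request:
step_arm --pt "0.0212 -0.00575 0 0" --pt "0.0212 -0.00575 0 0" --pt "0.0212 -0.00575 0 0" --pt "0.0212 -0.00575 0 0" --pt "0.0212 -0.00575 0 0" --pt "0.0212 -0.00575 0 0" --pt "0.0212 -0.00575 0 0" --pt "0.0212 -0.00575 0 0" --pt "0.0212 -0.00575 0 0" --pt "0.0212 -0.00575 0 0"

```text
time: 65.98
tool_pos: [435.5, 79.7, 212.5]
tool_rot: [180.0, 0.1, 101.0]
wrist_force: [0.6, 0.6, 0.4]
gripper_width: 43.9
grip_force: 25.8
```

Request:
step_arm --pt "0.0212 -0.00575 0 0" --pt "0.0212 -0.00575 0 0" --pt "0.0212 -0.00575 0 0" --pt "0.0212 -0.00575 0 0" --pt "0.0212 -0.00575 0 0" --pt "0.0212 -0.00575 0 0" --pt "0.0212 -0.00575 0 0" --pt "0.0212 -0.00575 0 0" --pt "0 0 0 0"

```text
time: 66.73
tool_pos: [356.5, 240.6, 213.0]
tool_rot: [179.9, -0.1, 101.3]
wrist_force: [0.2, 0.4, 0.4]
gripper_width: 43.8
grip_force: 25.8
```

Request:
step_arm --pt "0 0 0 0.107" --pt "0 0 0 0.107" --pt "0 0 0 0.107" --pt "0 0 0 0.107" --pt "0 0 0 0.107" --pt "0 0 0 0.107" --pt "0 0 0 0" --pt "0 0 0 0"

```text
time: 67.4
tool_pos: [358.8, 236.4, 212.4]
tool_rot: [179.9, 0.0, 64.4]
wrist_force: [-0.7, -0.2, -0.2]
gripper_width: 44.3
grip_force: 25.8
```

Run:
```python
from h import *
rel(358.1,235.6,90,64)
```

```text
tool shift mm [ -1.   -0.3 122.4] turn rad 0.006 | at [358.8 236.4 212.4] [179.9   0.   64.4]
```

Request:
step_arm --pt "-0.001 0 0.025 0" --pt "0 0 0.025 0" --pt "0 0 0.025 0" --pt "0 0 0.02 0" --pt "0 0 0.012 0" --pt "0 0 0.008 0" --pt "0 0 0.006 0" --pt "0 0 0 0" --pt "0 0 0 0"

```text
time: 68.15
tool_pos: [358.7, 236.1, 91.5]
tool_rot: [180.0, -0.0, 64.3]
wrist_force: [0.6, -0.4, 0.9]
gripper_width: 43.7
grip_force: 27.7
```

Request:
step_arm --pt "0 0 0 0" --pt "0 0 0 0" --pt "0 0 0 0" --pt "0 0 0 0" --grip 0.35

```text
time: 68.48
tool_pos: [358.7, 235.6, 91.4]
tool_rot: [180.0, -0.0, 64.2]
wrist_force: [0.1, 0.6, 0.0]
gripper_width: 57.6
grip_force: 0.0
```

Request:
step_arm --pt "0 0 -0.01 0" --pt "0 0 -0.02 0" --pt "0 0 -0.03 0" --pt "0 0 -0.035 0" --pt "0 0 -0.035 0" --pt "0 0 -0.035 -0.098" --pt "0 0 0 -0.098" --pt "0 0 0 -0.098" --pt "0 0 0 -0.098"

```text
time: 69.23
tool_pos: [358.7, 235.8, 257.4]
tool_rot: [179.8, 0.0, 86.9]
wrist_force: [0.5, 0.1, -0.2]
gripper_width: 57.5
grip_force: 0.0
```

Request:
step_arm --pt "-0.0225 0.009 0 0" --pt "-0.0225 0.009 0 0" --pt "-0.0225 0.009 0 0" --pt "-0.0225 0.009 0 0" --pt "-0.0225 0.009 0 0" --pt "-0.0225 0.009 0 0" --pt "-0.0225 0.009 0 0" --pt "-0.0225 0.009 0 0" --pt "-0.0225 0.009 0 0" --pt "-0.0225 0.009 0 0"

```text
time: 70.07
tool_pos: [435.0, 4.9, 256.8]
tool_rot: [180.0, 0.0, 86.7]
wrist_force: [0.9, 0.4, -0.3]
gripper_width: 57.5
grip_force: 0.0
```

Request:
step_arm --pt "-0.0225 0.009 0 0" --pt "-0.0225 0.009 0 0" --pt "-0.022 0.003 0 0" --pt "-0.022 0.003 0 0" --pt "-0.022 0.003 0 0" --pt "-0.022 0.003 0 0" --pt "-0.022 0.003 0 0" --pt "-0.022 0.003 0 0" --pt "-0.022 0.003 0 0" --pt "-0.022 0.003 0 0"

```text
time: 70.9
tool_pos: [463.8, -218.1, 256.9]
tool_rot: [180.0, 0.0, 86.7]
wrist_force: [1.2, 0.7, 0.7]
gripper_width: 57.9
grip_force: 0.0
```

Request:
step_arm --pt "-0.022 0.003 0 0" --pt "-0.022 0.003 0 0" --pt "-0.022 0.003 0 0" --pt "-0.022 0.003 0 0" --pt "0 0 0 0" --pt "0 0 0 0"

```text
time: 71.4
tool_pos: [470.2, -306.9, 256.4]
tool_rot: [180.0, -0.1, 86.5]
wrist_force: [-0.1, 0.2, 0.6]
gripper_width: 57.8
grip_force: 0.0
```

Run:
```python
from h import *
import pickle
f=cam('scene');w=cam('wrist');t=cam('top');pickle.dump((f,w,t),open('w16.pkl','wb'))
b=lambda p:[np.array([p[0],p[1],0,p[2],0,0])]
for n,V in (('w',[(w,(0,512,0,225))]),('s',[(f,(0,512,0,384))]),('t',[(t,(0,512,0,384))])):
    print(n,autofit(V,[404,-312,-93.],np.array([5,5,2.]),b))
bb=lambda p:[np.array([382,285,0,64.2,0,0]),p]
print('C',autofit([(f,(0,512,0,384))],[382,285,74,-116,0,0],np.array([4,4,4,2.,4,3]),bb),autofit([(t,(0,512,0,384))],[382,285,74,-116,0,0],np.array([4,4,4,2.,4,3]),bb))
# pots in crate: brown components in the scene and top views, at rim height 77+48
for n,g in (('s',f),('t',t)):
    k,l,st,c=cv2.connectedComponentsWithStats(potmask(g))
    for i in range(1,k):
        X=ray(g,*c[i],110)
        if st[i,4]>25 and abs(X[0]-382)<110 and abs(X[1]-285)<110: print(n,st[i],X.round())
s=get_state();print(s['tool_pos'],s['tool_rot'],s['joints'].round(1))
```

```text
w (array([ 405.3, -310.2,  -93.1]), np.float64(431.4))
s (array([ 400.2, -315. ,  -93.7]), np.float64(154.7))
t (array([ 405.5, -312.8,  -92.8]), np.float64(991.9))
C (array([ 380.7,  283.2,   78.2, -116.3,    1.8,    0.5]), np.float64(989.5)) (array([ 381.7,  285.1,   76.5, -117.1,    4. ,    0.7]), np.float64(837.6))
s [334 162  50  44 879] [384. 286.]
t [128 216  51  39 721] [382. 290.]
[ 470.85640533 -304.39769849  256.58833332] [ 1.79979835e+02 -2.66905987e-02  8.67280486e+01] [ 66.2  20.3 -45.2  98.   15.3  68.2  13.7]
```

Request:
step_arm --pt "-0.0013 -0.0187 0.01 0" --pt "-0.0013 -0.0187 0.01 0" --pt "-0.0013 -0.0187 0.01 0" --pt "-0.0013 -0.0187 0.01 0" --pt "-0.0013 -0.0187 0.01 0" --pt "-0.0013 -0.0187 0.01 0" --pt "-0.0013 -0.0187 0.01 0" --pt "-0.0013 -0.0187 0.01 0" --pt "0 0 0 0" --pt "0 0 0 0"

```text
time: 72.38
tool_pos: [319.8, -306.6, 176.1]
tool_rot: [-179.9, 0.0, 86.6]
wrist_force: [0.3, 0.9, 0.9]
gripper_width: 57.3
grip_force: 0.0
```

Request:
step_arm --pt "0 0 0 0" --pt "0 0 0 0"

```text
time: 72.55
tool_pos: [322.3, -307.3, 177.0]
tool_rot: [179.9, 0.1, 86.7]
wrist_force: [-0.1, 0.3, 0.2]
gripper_width: 57.1
grip_force: 0.0
```

Run:
```python
from h import *
rel(320.6,-307,43,86.9);print(get_state()['joints'].round(1))
w=cam('wrist');b=lambda p:[np.array([p[0],p[1],0,p[2],0,0])]
print(autofit([(w,(0,512,0,215))],[404,-312,-93.],np.array([5,5,2.]),b))
```

```text
tool shift mm [  0.2  -1.7 134. ] turn rad -0.003 | at [ 322.3 -307.3  177. ] [1.799e+02 1.000e-01 8.670e+01]
[ 80.6  11.6 -44.5 118.2  10.   53.8  27.5]
(array([ 405.3, -310.5,  -93.4]), np.float64(672.0))
```

Request:
step_arm --pt "0 -0.001 0.025 0" --pt "0 0 0.025 0" --pt "0 0 0.025 0" --pt "0 0 0.025 0" --pt "0 0 0.02 0" --pt "0 0 0.014 0" --pt "0 0 0 0" --pt "0 0 0 0"

```text
time: 73.27
tool_pos: [320.3, -306.7, 41.9]
tool_rot: [-180.0, -0.1, 86.7]
wrist_force: [0.9, 0.5, 0.5]
gripper_width: 57.6
grip_force: 0.0
```

Request:
step_arm --pt "0 0 0 0" --pt "0 0 0 0" --pt "0 0 0 0" --pt "0 0 0 0" --pt "0 0 0 0" --pt "0 0 0 0" --pt "0 0 0 0" --pt "0 0 0 0" --grip -1 --force 120

```text
time: 73.93
tool_pos: [320.7, -308.2, 43.5]
tool_rot: [179.9, 0.1, 86.6]
wrist_force: [-0.4, 1.8, 9.8]
gripper_width: 7.8
grip_force: 118.3
```

Request:
step_arm --pt "0 0 -0.003 0" --pt "0 0 -0.005 0" --pt "0 0 -0.008 0" --pt "0 0 -0.01 0" --pt "0 0 -0.015 0" --pt "0 0 -0.02 0" --pt "0 0 -0.03 0" --pt "0 0 -0.03 0" --pt "0 0 -0.03 0" --pt "0 0 -0.03 0"

```text
time: 74.77
tool_pos: [319.4, -306.6, 225.1]
tool_rot: [-180.0, -0.0, 86.7]
wrist_force: [0.7, -1.5, -3.2]
gripper_width: 7.8
grip_force: 118.1
```

Request:
step_arm --pt "0 0 -0.03 0" --pt "0 0 -0.02 0" --pt "0 0 -0.01 0" --pt "0 0 0 0" --pt "0 0 0 0" --pt "0 0 0 0"

```text
time: 75.27
tool_pos: [318.6, -306.6, 281.6]
tool_rot: [-179.9, -0.1, 86.6]
wrist_force: [0.1, -0.4, -2.2]
gripper_width: 7.8
grip_force: 118.1
```

Run:
```python
from h import *
s=get_state();print(s['tool_pos'],s['tool_rot'],s['joints'].round(1),s['ft_torque'])
f=cam('scene');T=s['tool_pos']
for r in (0,-6): print(autofit([(f,(0,512,0,384))],[404,-312,T[2]-45,-93.,r,0],np.array([4,4,4,2.,3,3]),lambda p:[p]))
```

```text
[ 318.61465289 -306.60206077  281.63109544] [-1.79890633e+02 -1.09508988e-01  8.66186318e+01] [ 85.5   3.1 -46.1 110.8   2.4  67.3  35.1] [ 0.01240335  0.26799516 -0.01133968]
(array([ 4.046e+02, -3.153e+02,  2.476e+02, -9.250e+01,  4.000e-01,
       -3.400e+00]), np.float64(1491.9))
(array([ 401. , -316.6,  245.7,  -91.8,   -2.5,   -4.8]), np.float64(1490.6))
```

Request:
step_arm --pt "0.008 0.005 0 0" --pt "0.014 0.009 0 0" --pt "0.019 0.012 0 0" --pt "0.019 0.012 0 0" --pt "0.019 0.012 0 0" --pt "0.019 0.012 0 0" --pt "0.019 0.012 0 0" --pt "0.019 0.012 0 0" --pt "0.019 0.012 0 0" --pt "0.019 0.012 0 0"

```text
time: 76.15
tool_pos: [439.8, -138.0, 282.2]
tool_rot: [-179.9, -0.1, 86.7]
wrist_force: [0.8, 0.2, -2.7]
gripper_width: 7.6
grip_force: 118.1
```

Request:
step_arm --pt "0.019 0.012 0 0" --pt "0.019 0.012 0 0" --pt "0.019 0.012 0 0" --pt "0.019 0.012 0 0" --pt "0.019 0.006 0 0" --pt "0.02 0 0 0" --pt "0.021 -0.004 0 0" --pt "0.021 -0.0045 0 0" --pt "0.021 -0.0045 0 0" --pt "0.021 -0.0045 0 0"

```text
time: 76.98
tool_pos: [486.7, 58.4, 282.1]
tool_rot: [-179.9, -0.1, 86.7]
wrist_force: [0.8, 0.3, -2.3]
gripper_width: 8.2
grip_force: 118.1
```

Request:
step_arm --pt "0.021 -0.0045 0 0" --pt "0.021 -0.0045 0 0" --pt "0.021 -0.0045 0 0" --pt "0.021 -0.0045 0 0" --pt "0.021 -0.0045 0 0" --pt "0.021 -0.0045 0 0" --pt "0.021 -0.0045 0 0" --pt "0.018 -0.0045 0 0" --pt "0.012 -0.002 0 0" --pt "0 0 0 0"

```text
time: 77.82
tool_pos: [458.0, 239.6, 282.5]
tool_rot: [-179.9, -0.2, 87.0]
wrist_force: [-0.5, 0.4, -1.3]
gripper_width: 7.9
grip_force: 118.1
```

Run:
```python
from h import *
rel(457,248.7,281,244);print(get_state()['joints'].round(1))
```

```text
tool shift mm [ 9.1 -1.5  1.5] turn rad -2.741 | at [458.  239.6 282.5] [-179.9   -0.2   87. ]
[ 22.1  18.6 -63.7 101.4  17.4  70.9 -49.3]
```

Request:
step_arm --pt "0.009 -0.0015 0 -0.05" --pt "0 0 0 -0.08" --pt "0 0 0 -0.1" --pt "0 0 0 -0.1" --pt "0 0 0 -0.1" --pt "0 0 0 -0.1" --pt "0 0 0 -0.1" --pt "0 0 0 -0.1" --pt "0 0 0 -0.1" --pt "0 0 0 -0.1"

```text
time: 78.65
tool_pos: [459.5, 243.5, 282.6]
tool_rot: [-180.0, -0.0, 140.2]
wrist_force: [0.4, -0.4, -2.2]
gripper_width: 7.9
grip_force: 118.1
```

Request:
step_arm --pt "0 0 0 -0.1" --pt "0 0 0 -0.1" --pt "0 0 0 -0.1" --pt "0 0 0 -0.1" --pt "0 0 0 -0.1" --pt "0 0 0 -0.1" --pt "0 0 0 -0.1" --pt "0 0 0 -0.1" --pt "0 0 0 -0.1" --pt "0 0 0 -0.1"

```text
time: 79.48
tool_pos: [459.7, 243.5, 282.5]
tool_rot: [-180.0, -0.0, -162.5]
wrist_force: [-0.3, -0.4, -1.6]
gripper_width: 8.0
grip_force: 118.1
```

Request:
step_arm --pt "0 0 0 -0.1" --pt "0 0 0 -0.1" --pt "0 0 0 -0.1" --pt "0 0 0 -0.1" --pt "0 0 0 -0.1" --pt "0 0 0 -0.1" --pt "0 0 0 -0.08" --pt "0 0 0 -0.03" --pt "0 0 0 0" --pt "0 0 0 0"

```text
time: 80.32
tool_pos: [459.7, 243.8, 282.8]
tool_rot: [180.0, -0.0, -122.2]
wrist_force: [-0.3, 0.3, -2.2]
gripper_width: 8.1
grip_force: 118.1
```

Run:
```python
from h import *
rel(457,248.7,238,244);print(get_state()['joints'].round(1))
```

```text
tool shift mm [-2.7  4.9 44.8] turn rad -0.108 | at [459.7 243.8 282.8] [ 180.    -0.  -122.2]
[ 31.1  34.6 -86.8 100.8  35.2  79.3  85.3]
```

Request:
step_arm --pt "-0.003 0.005 0 -0.03" --pt "0 0 0 -0.03" --pt "0 0 0 -0.03" --pt "0 0 0 -0.018" --pt "0 0 0 0" --pt "0 0 0 0" --pt "0 0 0 0"

```text
time: 80.9
tool_pos: [456.7, 249.6, 283.1]
tool_rot: [-180.0, 0.0, -115.9]
wrist_force: [0.2, -0.2, -1.7]
gripper_width: 7.8
grip_force: 118.1
```

Run:
```python
from h import *
import pickle
rel(457,248.7,238,244);s=get_state();print(s['joints'].round(1));T=s['tool_pos']
f=cam('scene');w=cam('wrist');pickle.dump((f,w),open('w17.pkl','wb'))
b=lambda p:[np.array([381.5,285,0,64.2,0,0]),p[:6],p[6:]]
h=cv2.cvtColor(f['frame'],cv2.COLOR_RGB2HSV)
m=grey(f);ascii(m,290,420,80,250,4)
```

```text
tool shift mm [ 0.7 -0.6 45.1] turn rad 0.001 | at [456.7 249.6 283.1] [-180.     0.  -115.9]
[ 30.4  34.6 -86.9 100.8  35.2  79.4  90.8]
#########.......#########........
#########.......#########........
##########.....#########.........
###########....#########.........
###########....#########.........
###########...#########..........
###########...#########..........
###########...#########..........
##########....########...........
#########...###########..........
...##......###############.......
...........################......
.........##################......
........#####################....
........#######################..
........########################.
.........########################
.........#######################.
.........#######################.
..........#####################..
.........#####################...
........#####################....
.......#####..##############.....
.......####.....###########......
.......####......###########.....
.......#####......###########....
#.....#######........#######.....
#.....########.......#.####......
#.....#########.........###......
#......###########.....####......
.......###########....#####......
........###########..#####.......
..........###############........
...........#############.........
............###########..........
.............#########...........
..............######.............
.................##..............
.................#...............
.................................
.................................
.................................
.................................
```

```bash
cat >> h.py <<'E'
grey0=grey
def grey(f): return cv2.morphologyEx(grey0(f)|potmask(f),cv2.MORPH_CLOSE,np.ones((5,5),np.uint8))
E
python3 - <<'E'
from h import *
import pickle
f,w=pickle.load(open('w17.pkl','rb'));T=get_state()['tool_pos']
V=[(f,(0,512,118,384))]
b=lambda p:[np.array([381,284.5,0,64.1,0,0]),p[:6],p[6:]]
for r in (0,-5):
  print(autofit(V,[382,285,74.5,-116,0,0,381.5,286,T[2]-43,64,r,0],np.array([3,3,3,1,1,1,4,4,4,2.,3,3]),b,it=2))
E
```

```text
(array([ 380. ,  284.9,   78.5, -115.9,    0.8,    1. ,  381.4,  284.2,
        240.9,   63.6,   -3.1,   -1.1]), np.float64(38.3))
(array([ 378.9,  284.3,   76.8, -115.9,    0.9,    0.8,  381.4,  283.7,
        241. ,   64.3,   -4. ,   -0.9]), np.float64(38.8))
```

Request:
step_arm --pt "0 0 0.01 0" --pt "0 0 0.015 0" --pt "0 0 0.015 0" --pt "0 0 0.015 0" --pt "0 0 0.012 0" --pt "0 0 0.007 0" --pt "0 0 0.003 0" --pt "0 0 0 0" --pt "0 0 0 0"

```text
time: 81.75
tool_pos: [456.9, 249.9, 206.4]
tool_rot: [-180.0, 0.0, -115.9]
wrist_force: [0.3, 0.5, -2.0]
gripper_width: 7.8
grip_force: 118.1
```

Request:
step_arm --pt "0 0 0.003 0" --pt "0 0 0.002 0" --pt "0 0 0 0" --pt "0 0 0 0"

```text
time: 82.08
tool_pos: [456.8, 249.5, 201.2]
tool_rot: [-180.0, 0.0, -115.9]
wrist_force: [0.4, -0.5, -1.5]
gripper_width: 7.8
grip_force: 118.1
```

Request:
step_arm --pt "0 0 0.002 0" --pt "0 0 0.001 0" --pt "0 0 0 0" --pt "0 0 0 0"

```text
time: 82.42
tool_pos: [456.7, 249.5, 198.0]
tool_rot: [180.0, -0.0, -115.9]
wrist_force: [0.4, 0.0, -2.5]
gripper_width: 7.8
grip_force: 118.1
```

Request:
step_arm --pt "0 0 0.002 0" --pt "0 0 0.001 0" --pt "0 0 0 0" --pt "0 0 0 0"

```text
time: 82.75
tool_pos: [456.7, 249.5, 195.0]
tool_rot: [180.0, -0.0, -115.9]
wrist_force: [0.1, 0.5, -2.2]
gripper_width: 7.8
grip_force: 118.1
```

Request:
step_arm --pt "0 0 0.001 0" --pt "0 0 0.001 0" --pt "0 0 0 0" --pt "0 0 0 0"

```text
time: 83.08
tool_pos: [456.8, 249.5, 193.1]
tool_rot: [180.0, 0.0, -115.9]
wrist_force: [-0.1, 0.3, -2.6]
gripper_width: 7.8
grip_force: 118.2
```

Request:
step_arm --pt "0 0 0.001 0" --pt "0 0 0.001 0" --pt "0 0 0 0" --pt "0 0 0 0"

```text
time: 83.42
tool_pos: [457.1, 249.6, 191.6]
tool_rot: [-180.0, 0.0, -115.9]
wrist_force: [-0.4, -1.9, 3.6]
gripper_width: 7.8
grip_force: 119.0
```

Request:
step_arm --pt "0 0 0.0015 0" --pt "0 0 0 0" --pt "0 0 0 0"

```text
time: 83.67
tool_pos: [457.7, 249.5, 191.4]
tool_rot: [-179.9, 0.0, -116.0]
wrist_force: [-2.0, -5.5, 15.9]
gripper_width: 8.3
grip_force: 120.5
```

Request:
step_arm --pt "0 0 0 0" --pt "0 0 0 0" --pt "0 0 0 0" --pt "0 0 0 0" --pt "0 0 0 0" --pt "0 0 0 0" --grip 0

```text
time: 84.17
tool_pos: [456.6, 249.6, 189.4]
tool_rot: [180.0, -0.0, -115.9]
wrist_force: [-0.5, 0.9, 0.2]
gripper_width: 43.1
grip_force: 0.0
```

Request:
step_arm --pt "0 0 -0.01 0" --pt "0 0 -0.02 0" --pt "0 0 -0.02 0" --pt "0 0 -0.02 0" --pt "0 0 -0.02 0" --pt "0 0 0 0" --pt "0 0 0 0"

```text
time: 84.75
tool_pos: [457.3, 250.1, 281.1]
tool_rot: [-179.9, 0.1, -115.9]
wrist_force: [-0.6, -0.7, -0.7]
gripper_width: 42.6
grip_force: 0.0
```

Run:
```python
from h import *
import pickle
s=get_state();print(s['tool_pos'],s['joints'].round(1))
f=cam('scene');w=cam('wrist');pickle.dump((f,w),open('w18.pkl','wb'))
ascii(grey(f),290,420,90,250,4)
V=[(f,(0,512,145,384))]
b=lambda p:[np.array([381,284.5,0,64.1,0,0]),p[:6],p[6:]]
print(autofit(V,[380,285,75,-116,0,0,381.5,286,149,64,0,0],np.array([2,2,2,1,1,1,4,4,4,2.,3,3]),b,it=2))
```

```text
[457.29785924 250.1013936  281.08676336] [ 30.   32.8 -84.9 101.   33.6  77.9  92.3]
##########.....#########.........
###########....#########.........
###########....########..........
###########...#########..........
###########...#########..........
##########....#########..........
#########.....########...........
.#######......########...........
..............########...........
..............#######............
..............#######............
............#########............
...........############..........
..........##############.........
.........################........
........##################.......
.......#####################.....
.......######################....
........######################...
.......########################..
.......#######################...
.......######################....
.......######################....
#.....#######################....
#.....######################.....
#.....#####################......
#.....#####################......
.......####################......
........##################.......
..........###############........
..........###############........
...........#############.........
.............##########..........
..............#######............
...............#####.............
.................##..............
.................................
.................................
.................................
.................................
(array([ 379.5,  285. ,   77. , -115.6,    0.5,    0.8,  381.9,  284.6,
        151.5,   63.2,   -2.1,   -2.1]), np.float64(16.9))
```

Crate_b is seated: 74.5 mm above c, centred within 2.5 mm. Now the lifter: turn back and look at it.

Request:
step_arm --pt "0 0 -0.02 0.1" --pt "0 0 0 0.1" --pt "0 0 0 0.1" --pt "0 0 0 0.1" --pt "0 0 0 0.1" --pt "0 0 0 0.1" --pt "0 0 0 0.1" --pt "0 0 0 0.1" --pt "0 0 0 0.1" --pt "0 0 0 0.1"

```text
time: 85.68
tool_pos: [456.2, 249.0, 298.5]
tool_rot: [-180.0, -0.1, -173.5]
wrist_force: [0.5, 0.5, 0.1]
gripper_width: 42.7
grip_force: 0.0
```

Request:
step_arm --pt "0 0 0 0.1" --pt "0 0 0 0.1" --pt "0 0 0 0.1" --pt "0 0 0 0.1" --pt "0 0 0 0.1" --pt "0 0 0 0.1" --pt "0 0 0 0.1" --pt "0 0 0 0.1" --pt "0 0 0 0.1" --pt "0 0 0 0.1"

```text
time: 86.52
tool_pos: [456.1, 249.0, 298.4]
tool_rot: [-179.9, -0.0, 129.2]
wrist_force: [-0.2, -0.2, 0.0]
gripper_width: 42.4
grip_force: 0.0
```

Request:
step_arm --pt "0 0 0 0.1" --pt "0 0 0 0.1" --pt "0 0 0 0.1" --pt "0 0 0 0.1" --pt "0 0 0 0.015" --pt "-0.0207 -0.0077 0 0" --pt "-0.0207 -0.0077 0 0" --pt "-0.0207 -0.0077 0 0" --pt "-0.0207 -0.0077 0 0" --pt "-0.0207 -0.0077 0 0"

```text
time: 87.35
tool_pos: [446.9, 138.3, 298.8]
tool_rot: [-179.9, -0.0, 105.9]
wrist_force: [1.0, -0.4, 0.2]
gripper_width: 42.9
grip_force: 0.0
```

Request:
step_arm --pt "-0.0207 -0.0077 0 0" --pt "-0.0207 -0.0077 0 0" --pt "-0.0207 -0.0077 0 0" --pt "-0.0207 -0.0077 0 0" --pt "-0.0207 -0.0077 0 0" --pt "-0.0207 -0.0077 0 0" --pt "-0.0207 -0.0077 0 0" --pt "-0.0207 -0.0077 0 0" --pt "-0.0207 -0.0077 0 0" --pt "-0.0207 -0.0077 0 0"

```text
time: 88.18
tool_pos: [428.8, -81.7, 298.9]
tool_rot: [-179.9, -0.0, 105.9]
wrist_force: [-0.0, 0.3, 0.5]
gripper_width: 42.3
grip_force: 0.0
```

Request:
step_arm --pt "0 0 0 0" --pt "0 0 0 0"

```text
time: 88.35
tool_pos: [428.9, -81.6, 298.8]
tool_rot: [-179.9, -0.1, 105.6]
wrist_force: [0.5, 1.1, -0.5]
gripper_width: 42.7
grip_force: 0.0
```

Run:
```python
from h import *
import pickle
s=get_state();print(s['tool_pos'],s['tool_rot'],s['joints'].round(1))
w=cam('wrist');f=cam('scene');t=cam('top');pickle.dump((w,f,t),open('w19.pkl','wb'))
a=cv2.resize(w['frame'][:,:,::-1],(800,600),interpolation=cv2.INTER_CUBIC)
a[400:600,:200]=cv2.resize(f['frame'][130:240,295:405,::-1],(200,200),interpolation=cv2.INTER_CUBIC)
a[350:600,550:800]=cv2.resize(t['frame'][195:295,90:190,::-1],(250,250),interpolation=cv2.INTER_CUBIC)
cv2.imwrite('pics/w19.png',a)
```

```text
[428.88077237 -81.64486772 298.83543564] [-1.79920619e+02 -6.80734965e-02  1.05644581e+02] [ 46.6   0.8 -39.3 110.1   0.5  69.3  22.8]
```

View pics/w19.png

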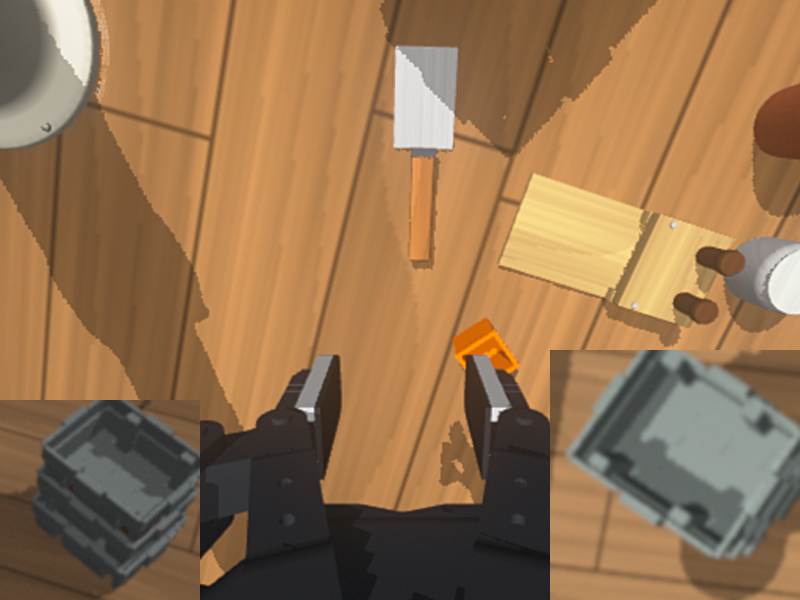

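The stack stands straight. The lifter has blade corners (396,46), (458,47), (394,149), (454,151) and handle end (410,261)/(432,262). The tool block's base front is at (532,173)/(499,266), its cover front at (655,211)/(610,303).

Run:
```python
from h import *
import pickle
f=pickle.load(open('w19.pkl','rb'))[0];k=1/1.5625
S=lambda l:[((x+.5)*k-.5,(y+.5)*k-.5) for x,y in l]
p,e=fitpose(f,[(90,29,3),(90,-29,3),(0,29,3),(0,-29,3),(-110,11,20),(-110,-11,20)],S([(395,46),(458,47),(393,149),(454,151),(410,261),(433,262)]),[436,-26,105]);print('lifter',p,e)
print('tb',fitpose(f,[(-100,48,8),(-100,-48,8),(20,48,40),(20,-48,40)],S([(532,173),(499,266),(655,211),(610,303)]),[634,-38,-1]))
# slot mouth lower line: board meets cover at z=8
print('mouth',fitpose(f,[(-100,48,8),(-100,-48,8)],S([(532,173),(499,266)]),[634,-38,-1]))
a=np.radians(p[2]);rel(p[0]-32*np.cos(a),p[1]-32*np.sin(a),3,p[2])
```

```text
lifter [425.3   7.1 104.7] 0.52
tb (array([630.1, -37.2,  -1.6]), np.float64(1.78))
mouth (array([ 6.341e+02, -3.570e+01, -5.000e-01]), np.float64(0.35))
tool shift mm [ 52.4  18.9 296.3] turn rad 0.02 | at [429.5 -79.4 299.3] [-180.    -0.   105.9]
```

The lifter was knocked: it is now at (425,7), yaw 104.7. Going to its handle.

Request:
step_arm --pt "0.0065 0.0024 0.03 0.02" --pt "0.0065 0.0024 0.03 0" --pt "0.0065 0.0024 0.03 0" --pt "0.0065 0.0024 0.03 0" --pt "0.0065 0.0024 0.03 0" --pt "0.0065 0.0024 0.03 0" --pt "0.0065 0.0024 0.03 0" --pt "0.0065 0.0024 0.03 0" --pt "0 0 0 0" --pt "0 0 0 0"

```text
time: 89.33
tool_pos: [433.6, -23.8, 58.9]
tool_rot: [-179.8, -0.1, 104.8]
wrist_force: [1.0, 0.9, -0.2]
gripper_width: 42.8
grip_force: 0.0
```

Request:
step_arm --pt "0 0 0 0" --pt "0 0 0 0"

```text
time: 89.5
tool_pos: [436.7, -25.8, 61.5]
tool_rot: [179.8, 0.1, 104.6]
wrist_force: [0.8, -0.7, 0.3]
gripper_width: 42.9
grip_force: 0.0
```

Run:
```python
from h import *
import pickle
w=cam('wrist');t=cam('top');pickle.dump((w,t),open('w20.pkl','wb'))
rel(433.4,-23.9,3,104.7)
P=lambda x,y,z:(425.3+np.cos(np.radians(104.7))*x-np.sin(np.radians(104.7))*y,7.1+np.sin(np.radians(104.7))*x+np.cos(np.radians(104.7))*y,z)
print(proj(w,[P(0,29,3),P(0,-29,3),P(90,29,3),P(90,-29,3)]).round())
# blade/handle border check: low-saturation bright blob
h=cv2.cvtColor(w['frame'],cv2.COLOR_RGB2HSV);m=(h[:,:,1]<60).astype(np.uint8);m[230:]=0
n,l,st,c=cv2.connectedComponentsWithStats(m)
for i in range(1,n):
    if st[i,4]>800: 
        r=cv2.minAreaRect(np.argwhere(l==i)[:,::-1].astype(np.float32));print(st[i],cv2.boxPoints(r).round(1).tolist())
```

```text
tool shift mm [ 3.  -2.5 58.4] turn rad -0.003 | at [436.6 -26.2  61.4] [1.798e+02 1.000e-01 1.045e+02]
[[217. 152.]
 [290. 152.]
 [211.  25.]
 [293.  25.]]
[  212    24    82   142 10257] [[212.0, 24.0], [293.0, 24.0], [293.0, 165.0], [212.0, 165.0]]
```

Request:
step_arm --pt "0.002 -0.002 0.02 0" --pt "0 0 0.02 0" --pt "0 0 0.01 0" --pt "0 0 0.006 0" --pt "0 0 0 0" --pt "0 0 0 0" --pt "0 0 0 0"

```text
time: 90.18
tool_pos: [433.4, -24.1, 4.4]
tool_rot: [179.9, 0.0, 104.6]
wrist_force: [-0.8, -0.2, -0.1]
gripper_width: 42.7
grip_force: 0.0
```

Request:
step_arm --pt "0 0 0 0" --pt "0 0 0 0" --pt "0 0 0 0" --pt "0 0 0 0" --pt "0 0 0 0" --pt "0 0 0 0" --grip -1 --force 80

```text
time: 90.68
tool_pos: [432.6, -24.1, 3.7]
tool_rot: [180.0, 0.0, 104.6]
wrist_force: [-1.0, 0.3, -0.5]
gripper_width: 0.1
grip_force: 0.0
```

Request:
step_arm --pt "0 0 -0.005 0" --pt "0 0 -0.01 0" --pt "0 0 -0.02 0" --pt "0 0 -0.025 0" --pt "0 0 -0.03 0" --pt "0 0 -0.03 0" --pt "0 0 -0.01 0" --pt "0 0 0 0" --pt "0 0 0 0" --pt "0 0 0 0"

```text
time: 91.52
tool_pos: [431.6, -24.3, 132.9]
tool_rot: [-179.9, -0.0, 104.5]
wrist_force: [0.5, -0.6, -0.2]
gripper_width: -0.2
grip_force: 0.0
```

Run:
```python
from h import *
import pickle
s=get_state();print(s['tool_pos'],s['tool_rot'],s['joints'].round(1),s['ft_torque'])
w=cam('wrist');pickle.dump(w,open('w21.pkl','wb'))
h=cv2.cvtColor(w['frame'],cv2.COLOR_RGB2HSV);m=(h[:,:,1]<60).astype(np.uint8);m[230:]=0
n,l,st,c=cv2.connectedComponentsWithStats(m)
for i in range(1,n):
    if st[i,4]>800: 
        cn=cv2.findContours((l==i).astype(np.uint8),cv2.RETR_EXTERNAL,cv2.CHAIN_APPROX_SIMPLE)[0][0]
        print(st[i],cv2.approxPolyDP(cn,6,True).reshape(-1,2).tolist())
# predicted corners if level: blade top z ~ underside+3
p=s['tool_pos'];a=np.radians(s['tool_rot'][2]);
for dz in (0,):
    u=p[2]-5
    P=lambda x,y,z:(p[0]+np.cos(a)*(x+32)-np.sin(a)*y,p[1]+np.sin(a)*(x+32)+np.cos(a)*y,u+z)
    print(proj(w,[P(0,29,3),P(0,-29,3),P(90,29,3),P(90,-29,3)]).round(1).tolist())
```

```text
[431.63194863 -24.27764259 132.91899877] [-1.79923263e+02 -1.09235618e-02  1.04539627e+02] [ 37.5  14.3 -42.1 122.1  12.9  48.    2.1] [-0.00893203  0.00045182 -0.0422975 ]
[ 229   48   61  106 5824] [[229, 48], [231, 142], [246, 143], [247, 153], [270, 153], [270, 143], [286, 143], [289, 49]]
[[209.2, 170.5], [304.6, 170.5], [201.1, 1.6], [312.4, 1.4]]
```

Missed: the fingers shut on nothing. The blade is now at (229–289, 48–143); re-measuring.

Run:
```python
from h import *
import pickle
w=pickle.load(open('w21.pkl','rb'));w2=pickle.load(open('w20.pkl','rb'))[0]
print(fitpose(w,[(90,29,3),(90,-29,3),(0,29,3),(0,-29,3)],[(228.5,48),(289.5,48.5),(231,143.5),(286.5,143.5)],[425,7,104]))
print(fitpose(w2,[(90,29,3),(90,-29,3)],[(211.5,24),(293.5,24)],[425,7,104.]))
# handle visible? orange-brown pixels column profile below the blade
for n,x in (('now',w),('before',w2)):
    im=x['frame']
    for r in (170,185,200,215,230,245): print(n,r,[tuple(int(v) for v in im[r,c]) for c in (225,240,246,252,258,264,270,276,290)])
```

```text
(array([424.8,   7.5, 104.4]), np.float64(0.18))
(array([425. ,   7.6, 104.5]), np.float64(0.06))
now 170 [(180, 129, 80), (186, 133, 83), (183, 132, 83), (223, 148, 81), (201, 132, 75), (208, 136, 77), (139, 100, 65), (201, 144, 89), (206, 147, 91)]
now 185 [(176, 125, 77), (187, 134, 82), (185, 132, 81), (224, 148, 80), (204, 132, 72), (209, 135, 74), (141, 101, 62), (210, 149, 91), (204, 145, 89)]
now 200 [(171, 123, 74), (189, 134, 82), (193, 139, 86), (209, 137, 74), (207, 136, 71), (209, 134, 72), (147, 105, 64), (211, 149, 90), (202, 145, 87)]
now 215 [(173, 123, 75), (192, 136, 83), (194, 139, 85), (216, 140, 75), (210, 137, 75), (208, 135, 72), (148, 105, 65), (206, 147, 90), (196, 141, 85)]
now 230 [(167, 119, 71), (187, 133, 80), (141, 140, 140), (145, 142, 141), (66, 50, 40), (144, 140, 138), (141, 135, 134), (204, 144, 88), (192, 136, 82)]
now 245 [(171, 122, 75), (62, 51, 47), (140, 138, 138), (143, 142, 142), (60, 47, 39), (141, 139, 138), (143, 141, 140), (61, 49, 43), (197, 141, 86)]
before 170 [(193, 137, 87), (233, 158, 89), (229, 155, 88), (203, 134, 79), (206, 139, 81), (187, 124, 75), (143, 105, 71), (200, 145, 93), (213, 154, 96)]
before 185 [(192, 136, 83), (232, 155, 86), (229, 153, 85), (205, 134, 75), (210, 137, 76), (181, 119, 68), (142, 103, 66), (206, 147, 90), (210, 149, 92)]
before 200 [(189, 136, 83), (230, 153, 84), (222, 146, 79), (208, 134, 74), (210, 136, 74), (175, 115, 65), (159, 113, 69), (213, 152, 92), (211, 152, 93)]
before 215 [(190, 136, 82), (229, 152, 81), (214, 139, 74), (210, 136, 74), (210, 136, 72), (166, 108, 60), (215, 152, 92), (216, 152, 93), (209, 148, 89)]
before 230 [(189, 134, 81), (227, 150, 79), (217, 140, 74), (213, 138, 73), (213, 139, 73), (153, 100, 53), (166, 117, 71), (210, 150, 91), (206, 147, 89)]
before 245 [(191, 134, 82), (212, 136, 71), (219, 142, 75), (214, 139, 75), (213, 139, 74), (140, 92, 49), (215, 152, 92), (210, 151, 90), (204, 146, 89)]
```

The lifter hasn't moved, so the fingertips passed over the handle and need to go lower. I'll reopen narrower and feel for the bench.

Request:
step_arm --pt "0.0005 0.001 0.02 0" --pt "0 0 0.03 0" --pt "0 0 0.03 0" --pt "0 0 0.03 0" --pt "0 0 0.012 0" --pt "0 0 0.008 0" --pt "0 0 0 0" --pt "0 0 0 0" --pt "0 0 0 0" --grip -0.2 --force 40

```text
time: 92.32
tool_pos: [434.0, -23.1, 4.2]
tool_rot: [179.9, 0.0, 104.6]
wrist_force: [-0.4, 0.3, 1.8]
gripper_width: 34.1
grip_force: 0.0
```

Request:
step_arm --pt "0 0 0.001 0" --pt "0 0 0.001 0" --pt "0 0 0 0" --pt "0 0 0 0"

```text
time: 92.65
tool_pos: [433.8, -23.6, 2.1]
tool_rot: [179.9, 0.0, 104.5]
wrist_force: [0.5, 0.2, 0.2]
gripper_width: 34.0
grip_force: 0.0
```

Request:
step_arm --pt "0 0 0 0" --pt "0 0 0 0" --grip -0.4

```text
time: 92.82
tool_pos: [433.5, -23.4, 1.8]
tool_rot: [180.0, 0.0, 104.5]
wrist_force: [0.2, 1.0, 0.1]
gripper_width: 25.8
grip_force: 0.0
```

Request:
step_arm --pt "0 0 0 0" --pt "0 0 0 0" --grip -0.5

```text
time: 92.98
tool_pos: [433.4, -23.3, 1.7]
tool_rot: [180.0, 0.0, 104.6]
wrist_force: [1.2, -0.4, 0.6]
gripper_width: 21.3
grip_force: 0.0
```

Request:
step_arm --pt "0 0 0 0" --pt "0 0 0 0" --grip -0.6

```text
time: 93.15
tool_pos: [433.4, -23.3, 1.6]
tool_rot: [180.0, -0.0, 104.6]
wrist_force: [-0.4, -1.3, -0.2]
gripper_width: 17.0
grip_force: 0.0
```

Run:
```python
from h import *
s=get_state();print(s['tool_pos'],s['gripper_width'],s['grip_force'],s['wrist_force'])
w=cam('wrist')
u=proj(w,[(425-29*-.25*0,7.5,3)]);print(fitpose)
h=cv2.cvtColor(w['frame'],cv2.COLOR_RGB2HSV);m=(h[:,:,1]<60).astype(np.uint8);m[:10]=0;m[200:]=0
n,l,st,c=cv2.connectedComponentsWithStats(m)
for i in range(1,n):
    if st[i,4]>800: print(st[i])
cv2.imwrite('pics/w22.png',cv2.resize(w['frame'][150:384,130:390,::-1],(650,585),interpolation=cv2.INTER_CUBIC))
```

```text
[433.36729006 -23.27482064   1.59748145] 17.026899300669275 0.0 [-0.44959863 -1.25693201 -0.15869978]
<function fitpose at 0x7fe83ff90f40>
[  201    10   112   184 17768]
```

View pics/w22.png

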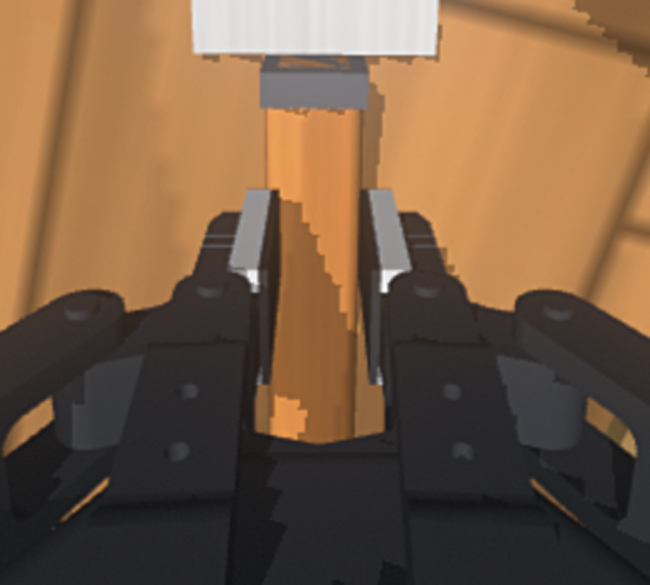

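The pads straddle the handle with a small gap on each side, so the reading runs low. Closing further from this lower height.

Request:
step_arm --pt "0 0 0 0" --pt "0 0 0 0" --grip -0.7

```text
time: 93.37
tool_pos: [433.4, -23.3, 1.6]
tool_rot: [-180.0, 0.0, 104.6]
wrist_force: [0.5, 0.4, -1.2]
gripper_width: 12.6
grip_force: 0.0
```

Request:
step_arm --pt "0 0 0 0" --pt "0 0 0 0" --pt "0 0 0 0" --grip -0.8

```text
time: 93.62
tool_pos: [433.4, -23.3, 1.6]
tool_rot: [-180.0, -0.0, 104.6]
wrist_force: [-0.0, -0.8, 0.8]
gripper_width: 8.5
grip_force: 0.0
```

Request:
step_arm --pt "0 0 0 0" --pt "0 0 0 0" --pt "0 0 0 0" --grip -0.9

```text
time: 93.87
tool_pos: [433.4, -23.3, 1.6]
tool_rot: [180.0, 0.0, 104.6]
wrist_force: [0.0, -0.2, -0.4]
gripper_width: 4.1
grip_force: 0.0
```

Run:
```python
from h import *
s=get_state();p=s['tool_pos'];print(p,s['gripper_width'],s['grip_force'])
w=cam('wrist')
print('TCP',proj(w,[p]),'TCP+20up',proj(w,[p+[0,0,20]]),'+40',proj(w,[p+[0,0,40]]))
im=w['frame']
for c in (240,248,252,256,260,264,272): print(c,[(r,tuple(int(v) for v in im[r,c])) for r in range(205,262,6)])
# blade location
h=cv2.cvtColor(im,cv2.COLOR_RGB2HSV);m=(h[:,:,1]<60).astype(np.uint8);m[185:]=0
n,l,st,c=cv2.connectedComponentsWithStats(m);print([list(x) for x in st[1:] if x[4]>800])
P=lambda x,y,z:(425+np.cos(np.radians(104.5))*x-np.sin(np.radians(104.5))*y,7.5+np.sin(np.radians(104.5))*x+np.cos(np.radians(104.5))*y,z)
print(proj(w,[P(0,29,3),P(0,-29,3),P(-10,11,20),P(-32,11,20),P(-32,-11,20),P(-60,0,20)]).round())
```

```text
[433.39164637 -23.32990269   1.62246273] 4.082066317204195 0.0
TCP [[256.92715202 220.74799973]] TCP+20up [[256.83412639 234.27223201]] +40 [[256.71616133 251.42220294]]
240 [(205, (234, 160, 89)), (211, (234, 160, 87)), (217, (234, 158, 87)), (223, (234, 158, 86)), (229, (214, 154, 113)), (235, (146, 147, 149)), (241, (152, 150, 149)), (247, (148, 146, 146)), (253, (147, 146, 145)), (259, (77, 72, 72))]
248 [(205, (232, 157, 90)), (211, (232, 156, 88)), (217, (232, 155, 87)), (223, (233, 156, 86)), (229, (152, 149, 147)), (235, (152, 150, 149)), (241, (152, 149, 149)), (247, (144, 142, 142)), (253, (142, 141, 140)), (259, (227, 228, 229))]
252 [(205, (213, 140, 81)), (211, (212, 139, 79)), (217, (214, 139, 78)), (223, (216, 140, 77)), (229, (63, 49, 41)), (235, (63, 49, 42)), (241, (62, 49, 42)), (247, (59, 48, 42)), (253, (56, 45, 41)), (259, (63, 56, 55))]
256 [(205, (208, 137, 79)), (211, (209, 137, 78)), (217, (208, 136, 76)), (223, (209, 136, 75)), (229, (147, 97, 57)), (235, (148, 98, 57)), (241, (147, 97, 56)), (247, (147, 98, 55)), (253, (148, 98, 55)), (259, (146, 96, 55))]
[... 151 characters left out ...]
49, 98, 55)), (247, (148, 98, 54)), (253, (144, 96, 54)), (259, (147, 96, 53))]
264 [(205, (212, 141, 80)), (211, (213, 140, 78)), (217, (212, 139, 78)), (223, (214, 140, 77)), (229, (75, 63, 56)), (235, (68, 54, 47)), (241, (62, 48, 40)), (247, (61, 48, 40)), (253, (59, 46, 40)), (259, (74, 67, 66))]
272 [(205, (177, 117, 69)), (211, (173, 114, 67)), (217, (169, 111, 65)), (223, (164, 108, 60)), (229, (150, 148, 147)), (235, (149, 146, 146)), (241, (148, 146, 145)), (247, (147, 145, 145)), (253, (147, 145, 145)), (259, (216, 217, 217))]
[[np.int32(200), np.int32(0), np.int32(114), np.int32(185), np.int32(18630)]]
[[208. 172.]
 [305. 172.]
 [236. 196.]
 [237. 233.]
 [275. 233.]
 [256. 276.]]
```

Still no contact, and the projection suggests the tips sit well above the nominal TCP here. I'll reopen and go down by feel.

Request:
step_arm --pt "0 0 0 0" --pt "0 0 0 0" --pt "0 0 0 0" --pt "0 0 0.001 0" --pt "0 0 0.001 0" --pt "0 0 0 0" --grip -0.2

```text
time: 94.42
tool_pos: [433.2, -23.3, -0.6]
tool_rot: [-180.0, -0.0, 104.6]
wrist_force: [0.7, 0.0, 0.0]
gripper_width: 34.1
grip_force: 0.0
```

Request:
step_arm --pt "0 0 0.001 0" --pt "0 0 0.001 0" --pt "0 0 0 0" --pt "0 0 0 0"

```text
time: 94.75
tool_pos: [433.3, -23.3, -2.5]
tool_rot: [-180.0, -0.0, 104.6]
wrist_force: [-0.8, -0.4, -0.1]
gripper_width: 34.0
grip_force: 0.0
```

Request:
step_arm --pt "0 0 0.001 0" --pt "0 0 0.001 0" --pt "0 0 0 0" --pt "0 0 0 0"

```text
time: 95.08
tool_pos: [433.3, -23.3, -4.5]
tool_rot: [-180.0, -0.0, 104.6]
wrist_force: [0.1, -0.0, 0.4]
gripper_width: 34.1
grip_force: 0.0
```

Request:
step_arm --pt "0 0 0.001 0" --pt "0 0 0.001 0" --pt "0 0 0.001 0" --pt "0 0 0 0" --pt "0 0 0 0"

```text
time: 95.5
tool_pos: [433.3, -23.3, -7.5]
tool_rot: [-180.0, -0.0, 104.6]
wrist_force: [-0.1, 0.2, 1.3]
gripper_width: 34.1
grip_force: 0.0
```

Request:
step_arm --pt "0 0 0.001 0" --pt "0 0 0.001 0" --pt "0 0 0.001 0" --pt "0 0 0 0" --pt "0 0 0 0"

```text
time: 95.92
tool_pos: [433.3, -23.3, -10.5]
tool_rot: [-180.0, -0.0, 104.6]
wrist_force: [0.6, -0.9, 0.3]
gripper_width: 34.3
grip_force: 0.0
```

Request:
step_arm --pt "0 0 0.001 0" --pt "0 0 0.001 0" --pt "0 0 0.001 0" --pt "0 0 0 0" --pt "0 0 0 0"

```text
time: 96.33
tool_pos: [433.3, -23.3, -13.5]
tool_rot: [-180.0, -0.0, 104.6]
wrist_force: [0.7, -0.9, 0.1]
gripper_width: 34.2
grip_force: 0.0
```

Run:
```python
from h import *
s=get_state();p=s['tool_pos'];print(p,s['wrist_force'],s['joints'].round(1))
w=cam('wrist');a=np.radians(104.6)
P=lambda x,y,z:(425+np.cos(np.radians(104.5))*x-np.sin(np.radians(104.5))*y,7.5+np.sin(np.radians(104.5))*x+np.cos(np.radians(104.5))*y,z)
print(proj(w,[P(90,29,3),P(90,-29,3),P(0,29,3),P(0,-29,3)]).round(1).tolist())
h=cv2.cvtColor(w['frame'],cv2.COLOR_RGB2HSV);m=(h[:,:,1]<60).astype(np.uint8);m[205:]=0
n,l,st,c=cv2.connectedComponentsWithStats(m);print([list(map(int,x)) for x in st[1:] if x[4]>800])
# handle colour edges on rows
hm=potmask(w);print([(r,np.flatnonzero((w['frame'][r,:,0]>w['frame'][r,:,1]*1.47))[[0,-1]].tolist() if (w['frame'][r,220:290,0]>w['frame'][r,220:290,1]*1.47).any() else None) for r in (195,205,215,222)])
```

```text
[433.2892169  -23.28344667 -13.48094923] [ 0.7346713  -0.8942379   0.13329695] [ 25.8  30.5 -30.6 126.5  30.8  30.3 -13.9]
[[193.0, -12.3], [319.2, -12.4], [203.2, 177.9], [309.3, 178.0]]
[[195, 0, 124, 202, 21489]]
[(195, None), (205, [234, 275]), (215, [234, 275]), (222, [234, 275])]
```

Request:
step_arm --pt "0 0 0 0" --pt "0 0 0 0" --pt "0 0 0 0" --pt "0 0 0 0" --pt "0 0 0 0" --pt "0 0 0 0" --grip -1 --force 60

```text
time: 96.88
tool_pos: [433.3, -23.3, -13.1]
tool_rot: [-180.0, 0.0, 104.6]
wrist_force: [-1.2, 0.5, 5.3]
gripper_width: 19.7
grip_force: 58.7
```

Gripped. To get more pad on the handle I'll reopen, feel for the bench once, and re-grip.

Request:
step_arm --pt "0 0 0 0" --pt "0 0 0 0" --pt "0 0 0.001 0" --pt "0 0 0.001 0" --pt "0 0 0.001 0" --pt "0 0 0 0" --pt "0 0 0 0" --grip -0.35

```text
time: 97.47
tool_pos: [433.3, -23.3, -16.5]
tool_rot: [-180.0, -0.0, 104.6]
wrist_force: [-0.1, 0.3, -0.1]
gripper_width: 27.8
grip_force: 0.0
```

Request:
step_arm --pt "0 0 0.001 0" --pt "0 0 0.001 0" --pt "0 0 0 0" --pt "0 0 0 0"

```text
time: 97.8
tool_pos: [433.3, -23.3, -18.5]
tool_rot: [-180.0, -0.0, 104.6]
wrist_force: [0.4, 0.1, 0.6]
gripper_width: 27.8
grip_force: 0.0
```

Request:
step_arm --pt "0 0 0.001 0" --pt "0 0 0.001 0" --pt "0 0 0 0" --pt "0 0 0 0"

```text
time: 98.13
tool_pos: [433.3, -23.3, -20.5]
tool_rot: [-180.0, -0.0, 104.6]
wrist_force: [-0.6, 0.2, 0.0]
gripper_width: 27.6
grip_force: 0.0
```

Request:
step_arm --pt "0 0 0 0" --pt "0 0 0 0" --pt "0 0 0 0" --pt "0 0 0 0" --pt "0 0 0 0" --pt "0 0 0 0" --grip -1 --force 80

```text
time: 98.63
tool_pos: [433.4, -23.3, -20.1]
tool_rot: [-180.0, 0.0, 104.6]
wrist_force: [-1.3, 0.9, 5.1]
gripper_width: 19.7
grip_force: 78.8
```

Request:
step_arm --pt "0 0 -0.003 0" --pt "0 0 -0.007 0" --pt "0 0 -0.015 0" --pt "0 0 -0.02 0" --pt "0 0 -0.025 0" --pt "0 0 -0.025 0" --pt "0 0 -0.015 0" --pt "0 0 0 0" --pt "0 0 0 0"

```text
time: 99.38
tool_pos: [434.0, -23.8, 90.5]
tool_rot: [179.9, 0.1, 104.5]
wrist_force: [-0.2, -0.4, -1.7]
gripper_width: 19.9
grip_force: 78.4
```

Run:
```python
from h import *
import pickle
s=get_state();p=s['tool_pos'];print(p,s['tool_rot'],s['joints'].round(1),s['ft_torque'],s['gripper_width'])
w=cam('wrist');pickle.dump(w,open('w23.pkl','wb'));f=cam('scene');pickle.dump(f,open('w23s.pkl','wb'))
h=cv2.cvtColor(w['frame'],cv2.COLOR_RGB2HSV);m=(h[:,:,1]<60).astype(np.uint8);m[200:]=0
n,l,st,c=cv2.connectedComponentsWithStats(m)
for i in range(1,n):
    if st[i,4]>800:
        cn=cv2.findContours((l==i).astype(np.uint8),cv2.RETR_EXTERNAL,cv2.CHAIN_APPROX_SIMPLE)[0][0]
        print(st[i],cv2.approxPolyDP(cn,4,True).reshape(-1,2).tolist())
a=np.radians(s['tool_rot'][2]);u=p[2]+20.5
for pit in (0,5,-5):
    R=Ro.from_euler('y',pit,degrees=True)
    Q=[R.apply([x+32,y,z-10])+[0,0,10] for x,y,z in [(0,29,3),(0,-29,3),(90,29,3),(90,-29,3)]]
    Q=[(p[0]+np.cos(a)*q[0]-np.sin(a)*q[1],p[1]+np.sin(a)*q[0]+np.cos(a)*q[1],u+q[2]) for q in Q]
    print(pit,proj(w,Q).round(1).tolist())
```

```text
[434.02322591 -23.80762027  90.46990859] [1.79892930e+02 9.03393269e-02 1.04519460e+02] [ 35.1  19.1 -40.5 123.9  18.4  42.7  -3. ] [-0.03101602  0.04149029 -0.00943204] 19.94437385321861
[  193     0   130   200 22472] [[193, 0], [202, 178], [234, 180], [233, 199], [282, 199], [280, 180], [312, 180], [322, 0]]
0 [[201.3, 181.1], [312.3, 181.0], [189.9, -19.1], [323.2, -19.1]]
5 [[202.4, 181.2], [311.3, 181.1], [195.1, -7.0], [318.1, -7.1]]
-5 [[200.3, 181.6], [313.4, 181.5], [183.9, -30.6], [329.1, -30.7]]
```

Request:
step_arm --pt "0 0 0 0.05" --pt "0 0 0 0.1" --pt "0 0 0 0.1" --pt "0 0 0 0.1" --pt "0 0 0 0.1" --pt "0 0 0 0.1" --pt "0 0 0 0.1" --pt "0 0 0 0.1" --pt "0 0 0 0.1" --pt "0 0 0 0.1"

```text
time: 100.32
tool_pos: [432.1, -23.1, 88.2]
tool_rot: [-179.8, 0.1, 49.9]
wrist_force: [-0.6, 0.2, -1.1]
gripper_width: 19.8
grip_force: 78.4
```

Request:
step_arm --pt "0 0 0 0.1" --pt "0 0 0 0.1" --pt "0 0 0 0.1" --pt "0 0 0 0.1" --pt "0 0 0 0.1" --pt "0 0 0 0.1" --pt "0 0 0 0.1" --pt "0 0 0 0.1" --pt "0 0 0 0.095" --pt "0 0 0 0"

```text
time: 101.15
tool_pos: [432.1, -23.2, 88.3]
tool_rot: [-180.0, 0.2, -1.3]
wrist_force: [0.8, 1.3, -1.1]
gripper_width: 19.7
grip_force: 78.4
```

```bash
cat >> h.py <<'E'
TB=[box(-100,100,-48,48,0,8),box(20,100,-48,48,0,40)]
def tbmask(f):
    r,g,b=[f['frame'][:,:,i].astype(float) for i in range(3)]
    return ((r<g*1.3)&(r>g*1.03)&(b<g*.85)&(r>110)).astype(np.uint8)
def tbfit(f,p0,cut=(0,512,0,384),dbg=False):
    g=cv2.GaussianBlur(tbmask(f).astype(float),(0,0),1.)
    def S(p):
        m=np.zeros((768,1024),np.uint8);c,s=np.cos(np.radians(p[2])),np.sin(np.radians(p[2]))
        for M in TB:
            M=np.array(M,float);W=np.c_[p[0]+c*M[:,0]-s*M[:,1],p[1]+s*M[:,0]+c*M[:,1],M[:,2]]
            h=cv2.convexHull(((proj(f,W)+.5)*2-.5).astype(np.float32));cv2.fillConvexPoly(m,np.round(h*16).astype(np.int32),255,shift=4)
        return cv2.GaussianBlur(cv2.resize(m,(512,384),interpolation=cv2.INTER_AREA)/255.,(0,0),1.)
    w=cv2.dilate((S(p0)>.5).astype(np.uint8),np.ones((31,31)));z=np.zeros_like(w);x0,x1,y0,y1=cut;z[y0:y1,x0:x1]=1;w*=z
    sc=np.array([4,4,2.]);r=minimize(lambda q:(((S(p0+q*sc)-g)**2)*w).sum(),np.zeros(3),method='Nelder-Mead',options=dict(initial_simplex=np.vstack([np.zeros(3),np.eye(3)])))
    return (p0+r.x*sc).round(1),round(r.fun,1)
E
python3 - <<'E'
from h import *
import pickle
w1=pickle.load(open('w1.pkl','rb'));w19=pickle.load(open('w19.pkl','rb'))[0];t=pickle.load(open('top0.pkl','rb'))
a=w19['frame'];print(a[140,360],a[165,440],a[120,300])
p0=np.array([633,-37,-1.2])
for f in (w1,w19,t): print(tbfit(f,p0))
ascii(tbmask(w19),310,490,100,215,4)
s=get_state();print(s['tool_pos'],s['tool_rot'],s['joints'].round(1))
E
```

```text
[247 220 137] [234 194 123] [196 140  87]
(array([633.8, -36.4,  -2.2]), np.float64(625.8))
(array([631.9, -37. ,  -1.7]), np.float64(464.5))
(array([629.6, -34.6,  -1.8]), np.float64(89.1))
.............................................
.............................................
.............................................
........#....................................
.......#####.................................
.......########..............................
.......###########...........................
......###############........................
......##################.....................
.....#######################.................
.....##########################..............
.....#########################.###...........
....#################################........
....####################################.....
....####################################.#...
...################################..........
...###############################...........
...################################..........
.....################################........
........#############################........
............#########################........
...............#####################.........
..................#############...##.........
....................###########..............
......................##.######.............#
.........................#######.............
.............................#####...........
................................#............
.............................................
[432.06752248 -23.15753844  88.28791702] [-1.79999824e+02  1.72666661e-01 -1.32124138e+00] [ 16.4  15.9 -19.  124.5   7.8  40.8 -99.2]
```

Request:
step_arm --pt "0.01 0.001 0 0.008" --pt "0.017 0.0017 0 0" --pt "0.02 0.0017 0 0" --pt "0.02 0.0017 0 0" --pt "0.016 0.0017 0 0" --pt "0 0 0.01 0" --pt "0 0 0.02 0" --pt "0 0 0.02 0" --pt "0 0 0 0" --pt "0 0 0 0"

```text
time: 101.98
tool_pos: [514.1, -33.2, 38.0]
tool_rot: [-180.0, 0.3, -1.5]
wrist_force: [-0.8, -0.6, -0.6]
gripper_width: 19.8
grip_force: 78.5
```

Request:
step_arm --pt "0 0 0 0" --pt "0 0 0 0"

```text
time: 102.15
tool_pos: [517.0, -33.3, 40.5]
tool_rot: [180.0, -0.1, -1.6]
wrist_force: [0.6, 0.2, -1.7]
gripper_width: 19.4
grip_force: 78.5
```

Run:
```python
from h import *
import pickle
w=cam('wrist');pickle.dump(w,open('w24.pkl','wb'))
rel(515,-33,-7.5,-1.8);s=get_state();p=s['tool_pos'];print(s['joints'].round(1))
print(tbfit(w,np.array([632,-36.7,-1.8]),(0,512,0,200)))
ascii(tbmask(w),100,420,0,230,6)
h=cv2.cvtColor(w['frame'],cv2.COLOR_RGB2HSV);m=(h[:,:,1]<60).astype(np.uint8);m[200:]=0
n,l,st,c=cv2.connectedComponentsWithStats(m)
for i in range(1,n):
    if st[i,4]>800:
        cn=cv2.findContours((l==i).astype(np.uint8),cv2.RETR_EXTERNAL,cv2.CHAIN_APPROX_SIMPLE)[0][0]
        print(st[i],cv2.approxPolyDP(cn,4,True).reshape(-1,2).tolist())
```

```text
tool shift mm [-2.1 -0.3 48.2] turn rad 0.004 | at [517.1 -33.4  40.7] [ 1.8e+02 -1.0e-01 -1.6e+00]
[  14.1   27.7  -16.3  114.9   12.    38.9 -101.4]
(array([776. , -40.3, -10.5]), np.float64(4221.3))
..............##......................##..............
..............##......................##..............
..............##.....................##...............
..............##.....................##...............
..............##.....................##...............
..............##.....................##...............
..............##.....................##...............
..............##.....................##...............
..............##.....................##...............
..............##.....................##...............
..............##.....................##...............
..............##.....................##...............
..............###....................##...............
..............###....................##...............
..............###....................##...............
..............###....................##...............
...............##.
[... 671 characters left out ...]
.......##................
...............##...................##................
...............###..................##................
......................................................
......................#...............................
......................................................
......................................................
......................................................
......................................................
......................................................
......................................................
[  193     0   130   200 22654] [[193, 0], [203, 180], [235, 180], [233, 199], [281, 199], [281, 179], [312, 180], [322, 0]]
```

Run:
```python
from h import *
import pickle
w=pickle.load(open('w24.pkl','rb'));m=tbmask(w)
pl,pr=[],[]
for r in range(5,170,15):
    c=np.flatnonzero(m[r,150:360])+150; print(r,c[0],c[-1]); pl.append(ray(w,c[0]-.5,r,8));pr.append(ray(w,c[-1]+.5,r,8))
pl,pr=np.array(pl),np.array(pr);mid=(pl+pr)/2
k=np.polyfit(mid[:,0],mid[:,1],1);print('width',np.mean(pl[:,1]-pr[:,1]),'axis yaw',np.degrees(np.arctan(k[0])),'y at x=515,600',np.polyval(k,[515,600]),mid[[0,-1]])
# blade axis (top face, z = TCP+20.3+3)
z=get_state()['tool_pos'][2]+23.3
q=[ray(w,u,v,z) for u,v in [(192.5,0),(322.5,0),(202.5,180),(312.5,180)]];print(np.round(q,1),'tip axis y', (q[0]+q[1])/2,(q[2]+q[3])/2)
```

```text
5 179 334
20 180 333
35 181 332
50 182 331
65 183 330
80 184 329
95 184 328
110 186 327
125 187 326
140 187 325
155 188 324
width 96.23216489446428 axis yaw -1.8710092566326921 y at x=515,600 [-33.07357651 -35.85026167] [[647.94256319 -37.35561665]
 [554.98762246 -34.2887651 ]]
[[634.1  -8.7]
 [632.4 -66.3]
 [551.8  -6.5]
 [550.2 -64. ]] tip axis y [633.25741062 -37.5409037 ] [550.99475735 -35.21905098]
```

Request:
step_arm --pt "-0.002 -0.0007 0.012 0.004" --pt "0 0 0.015 0" --pt "0 0 0.012 0" --pt "0 0 0.006 0" --pt "0 0 0.003 0" --pt "0 0 0 0" --pt "0 0 0 0" --pt "0 0 0 0"

```text
time: 102.87
tool_pos: [514.8, -32.6, -7.8]
tool_rot: [180.0, -0.1, -1.8]
wrist_force: [0.4, -0.9, -1.3]
gripper_width: 19.5
grip_force: 78.5
```

Request:
step_arm --pt "0.005 0 0 0" --pt "0.006 0 0 0" --pt "0.006 0 0 0" --pt "0.006 0 0 0" --pt "0.004 0 0 0" --pt "0 0 0 0" --pt "0 0 0 0"

```text
time: 103.45
tool_pos: [541.4, -33.4, -8.5]
tool_rot: [-180.0, 0.0, -1.8]
wrist_force: [-1.0, 0.5, -1.4]
gripper_width: 20.1
grip_force: 78.5
```

Request:
step_arm --pt "0.006 0 0 0" --pt "0.008 0 0 0" --pt "0.008 0 0 0" --pt "0.008 0 0 0" --pt "0.008 0 0 0" --pt "0.006 0 0 0" --pt "0 0 0 0" --pt "0 0 0 0"

```text
time: 104.12
tool_pos: [585.3, -34.8, -8.5]
tool_rot: [-180.0, 0.0, -1.8]
wrist_force: [-0.5, -0.8, -1.6]
gripper_width: 19.8
grip_force: 78.5
```

Request:
step_arm --pt "0.003 0 0 0" --pt "0.003 0 0 0" --pt "0 0 0 0" --pt "0 0 0 0"

```text
time: 104.45
tool_pos: [591.2, -35.1, -8.3]
tool_rot: [180.0, -0.0, -1.8]
wrist_force: [0.2, -0.4, -1.1]
gripper_width: 20.1
grip_force: 78.5
```

Request:
step_arm --pt "0.002 0 0 0" --pt "0.001 0 0 0" --pt "0 0 0 0" --pt "0 0 0 0"

```text
time: 104.78
tool_pos: [594.2, -35.2, -8.4]
tool_rot: [-180.0, -0.0, -1.8]
wrist_force: [0.3, 0.0, -0.5]
gripper_width: 19.7
grip_force: 78.5
```

Tip at about x = 84 in the block. Feel for the stop in small steps.

Request:
step_arm --pt "0.002 0 0 0" --pt "0.001 0 0 0" --pt "0 0 0 0" --pt "0 0 0 0"

```text
time: 105.12
tool_pos: [597.2, -35.3, -8.4]
tool_rot: [-180.0, -0.0, -1.8]
wrist_force: [-0.6, 0.6, -0.9]
gripper_width: 19.8
grip_force: 78.5
```

Request:
step_arm --pt "0.001 0 0 0" --pt "0.001 0 0 0" --pt "0 0 0 0" --pt "0 0 0 0"

```text
time: 105.45
tool_pos: [599.2, -35.3, -8.4]
tool_rot: [-180.0, -0.0, -1.8]
wrist_force: [-0.8, 0.3, -1.1]
gripper_width: 19.8
grip_force: 78.5
```

Request:
step_arm --pt "0.001 0 0 0" --pt "0.001 0 0 0" --pt "0 0 0 0" --pt "0 0 0 0"

```text
time: 105.78
tool_pos: [601.2, -35.4, -8.4]
tool_rot: [180.0, -0.0, -1.8]
wrist_force: [-0.0, -0.4, -1.3]
gripper_width: 19.8
grip_force: 78.5
```

Request:
step_arm --pt "0.001 0 0 0" --pt "0.001 0 0 0" --pt "0 0 0 0" --pt "0 0 0 0"

```text
time: 106.12
tool_pos: [602.7, -35.5, -8.6]
tool_rot: [180.0, 0.0, -1.8]
wrist_force: [-1.7, -0.4, -1.4]
gripper_width: 19.8
grip_force: 78.5
```

Request:
step_arm --pt "0.001 0 0 0" --pt "0.001 0 0 0" --pt "0 0 0 0" --pt "0 0 0 0"

```text
time: 106.45
tool_pos: [602.6, -35.5, -9.1]
tool_rot: [180.0, 0.3, -1.8]
wrist_force: [-5.4, 0.2, 0.3]
gripper_width: 19.6
grip_force: 78.8
```

Request:
step_arm --pt "-0.003 0 0 0" --pt "0 0 0.0015 0" --pt "0 0 0.0015 0" --pt "0 0 0 0" --pt "0 0 0 0"

```text
time: 106.87
tool_pos: [602.7, -35.4, -11.3]
tool_rot: [-180.0, -0.1, -1.8]
wrist_force: [-0.2, -0.2, -0.7]
gripper_width: 19.6
grip_force: 78.5
```

Request:
step_arm --pt "0 0 0 0" --pt "0 0 0 0" --pt "0 0 0 0" --pt "0 0 0 0" --pt "0 0 0 0" --grip -0.1

```text
time: 107.28
tool_pos: [602.4, -35.5, -11.2]
tool_rot: [180.0, -0.0, -1.8]
wrist_force: [0.5, 0.4, 0.3]
gripper_width: 38.3
grip_force: 0.0
```

Request:
step_arm --pt "0 0 -0.005 0" --pt "0 0 -0.01 0" --pt "0 0 -0.02 0" --pt "0 0 -0.03 0" --pt "0 0 -0.035 0" --pt "0 0 -0.035 0" --pt "0 0 -0.035 0" --pt "0 0 -0.035 0" --pt "0 0 0 0" --pt "0 0 0 0"

```text
time: 108.12
tool_pos: [604.4, -35.4, 197.7]
tool_rot: [180.0, -0.4, -1.8]
wrist_force: [0.7, -0.5, -0.4]
gripper_width: 38.8
grip_force: 0.0
```

Run:
```python
from h import *
import pickle
s=get_state();p=s['tool_pos'];print(p)
w=cam('wrist');f=cam('scene');t=cam('top');pickle.dump((w,f,t),open('w25.pkl','wb'))
# expected lifter in block: origin at block x=0 -> handle from -110..0
B=(632,-36.7,-1.85);a=np.radians(B[2])
P=lambda x,y,z:(B[0]+np.cos(a)*x-np.sin(a)*y,B[1]+np.sin(a)*x+np.cos(a)*y,z)
print('block px',proj(w,[P(-100,48,8),P(-100,-48,8),P(20,48,40),P(20,-48,40),P(0,29,11),P(0,-29,11),P(-110,11,28),P(-110,-11,28)]).round().tolist())
im=w['frame'].astype(int);g=((im[:,:,0]<im[:,:,1]*1.06)&(im.sum(2)>180)).astype(int)*1
hm=((im[:,:,0]>im[:,:,1]*1.42)).astype(int)*2
tb=tbmask(w)*3
m=np.maximum(np.maximum(g,hm*(tb==0)),tb)
for r in range(0,250,5): print(''.join('.s-#'[v] for v in m[r,160:360:4]))
```

```text
[604.3584234  -35.41394919 197.74724096]
block px [[221.0, 219.0], [293.0, 219.0], [214.0, 129.0], [300.0, 129.0], [233.0, 144.0], [280.0, 144.0], [248.0, 232.0], [266.0, 232.0]]
...........sssssssssssssss........................
...........ssssssssssssss#.......................s
............sssssssssssss.......................ss
.............sssssssssss.......................sss
..............ssssssss........................ssss
................#.s...........................ssss
..............................................ssss
..............................................ssss
......-.......................................ss.s
..............................................ssss
.............#######################...........sss
.............####---#########.---###............ss
.............###-----#######------##..............
.............##------#######------##..............
..............#.-----#######------##..............
..............##----.#######-----###..............
..............####..#########..#####..............
..............######################..............
...
[... 928 characters left out ...]
..########----#######.............--.
...............########----#######................
-.........-....########----#######-...........----
................#######----#######...........-.---
................#######----#######............----
.-.-............#######----#######...........-----
................#######----#######...........-----
...............-#######----#######............----
......................-----.................------
.......................----............-....-...--
...-......................................-...----
..............-...................................
....................-......................-.----.
................................................--
```

Blade home (its base at row ~142, expected 144), handle centred. Last check of the stack, then hand in.

Run:
```python
from h import *
import pickle
w,f,t=pickle.load(open('w25.pkl','rb'))
b=lambda p:[np.array([p[0],p[1],0,p[2],0,0]),np.array([p[3],p[4],74,p[5],0,0]),p[6:]]
p0=[381.5,285,64.2,381,285.5,-116,381.5,286,148,64,0,0]
for n,v in (('scene',f),('top',t)): print(n,autofit([(v,(0,512,0,384))],p0,np.array([2,2,1,3,3,1,3,3,3,1,2,2.]),b))
ascii(potmask(t),250,420,140,230,4)
```

```text
scene (array([ 3.798e+02,  2.840e+02,  6.470e+01,  3.810e+02,  2.853e+02,
       -1.153e+02,  3.805e+02,  2.844e+02,  1.515e+02,  6.380e+01,
       -2.000e-01, -2.000e-01]), np.float64(27.9))
top (array([ 3.842e+02,  2.855e+02,  6.510e+01,  3.744e+02,  2.868e+02,
       -1.155e+02,  3.798e+02,  2.872e+02,  1.507e+02,  6.340e+01,
       -1.000e-01,  7.000e-01]), np.float64(47.0))
...........................................
.............................#.............
..............................#............
...............................#...........
...............................#...........
...........................................
...........................................
...........................................
...........................................
...........................................
...........................................
...........................................
...........................................
...........................................
...........................................
...........................................
...............#...........................
...........................................
...........................................
...........................................
...........................................
...........................................
...........................................
```

The stack is level (under 1°) and centred, and no brown pots are left on the bench. Handing in.

```bash
python3 -c "
from plant import close_job
print(close_job())"
```

```text
the job is handed in; nothing more can be done
None
```

The job is handed in, with no verdict returned. Both jars are in crate_a, the three pots are in the middle crate (c), and crate_b is empty on top, turned end for end and within 1° of level. The lifter's blade is home in its slot, and I did not touch the bottle, clay pot or tin.

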